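Tidy the hall console: candle row, receipt pile and clip

TASK

Tidy the hall console: without lifting or tipping them, nudge the candle holders over the wood into a straight, even row, each square and flush against the long bar of the L-shaped rail and centred on a brass stud, filling the places from the corner with none skipped. Stack all the receipt books squarely in one pile in the middle of the organiser's top deck, lengthwise with it, and when the pile is complete lay the blue clip flat on its foot on the middle of the pile. Leave the key dish, bird and bottle opener where they are, and put right anything that gets knocked meanwhile.

Things in the scene. Friction and masses are not known exactly. Their poses are not given: they have to be found in the camera images.
- rail: Fixed dark steel L-shaped rail on the console, 12 mm high. Origin: underside of the long bar's middle. Long bar: x = -6 to 6 mm, y = -185 to 182 mm, front face towards the robot (-x). At its +y end (robot's left) a return bar runs to x = -72 mm, inner face at y = 172 mm: the corner. Brass studs on the long bar at y = 135, 45, -45, -135 mm.
- organiser: Fixed aluminium two-tier organiser, 150 mm (its x) by 110 mm (its y). Its open top deck is 60 mm above the console, with a lip 6 mm high and 3 mm thick at each x end only; the y sides are open. Old paper lies in the lower tier. Origin: centre of its underside.
- deck (a point): Centre of the upper surface of the organiser's top deck, where the pile belongs.
- place0 (a point): Place 1 of the row, counted from the corner: point on the console in front of a stud, where the centre of a holder's underside lies when it touches the long bar (39 mm in front of the bar's centre line, stud y = +135 mm).
- place1 (a point): Place 2 of the row, counted from the corner: point on the console in front of a stud, where the centre of a holder's underside lies when it touches the long bar (39 mm in front of the bar's centre line, stud y = +45 mm).
- place2 (a point): Place 3 of the row, counted from the corner: point on the console in front of a stud, where the centre of a holder's underside lies when it touches the long bar (39 mm in front of the bar's centre line, stud y = -45 mm).
- place3 (a point): Place 4 of the row, counted from the corner: point on the console in front of a stud, where the centre of a holder's underside lies when it touches the long bar (39 mm in front of the bar's centre line, stud y = -135 mm).
- candle0: Candle holder (3 or 4 alike are present): square wooden base 66 x 66 mm, 14 mm thick, with a solid white square ceramic cup 36 x 36 mm fixed on its middle, square to the base, from 14 to 50 mm height; about 220 g. Rigid. Origin: centre of its underside; x and y along its sides. The cup can be pinched from above to slide the holder.
- candle1: Candle holder (3 or 4 alike are present): square wooden base 66 x 66 mm, 14 mm thick, with a solid white square ceramic cup 36 x 36 mm fixed on its middle, square to the base, from 14 to 50 mm height; about 220 g. Rigid. Origin: centre of its underside; x and y along its sides. The cup can be pinched from above to slide the holder.
- candle2: Candle holder (3 or 4 alike are present): square wooden base 66 x 66 mm, 14 mm thick, with a solid white square ceramic cup 36 x 36 mm fixed on its middle, square to the base, from 14 to 50 mm height; about 220 g. Rigid. Origin: centre of its underside; x and y along its sides. The cup can be pinched from above to slide the holder.
- candle3: Candle holder (3 or 4 alike are present): square wooden base 66 x 66 mm, 14 mm thick, with a solid white square ceramic cup 36 x 36 mm fixed on its middle, square to the base, from 14 to 50 mm height; about 220 g. Rigid. Origin: centre of its underside; x and y along its sides. The cup can be pinched from above to slide the holder.
- book0: Receipt book (2 or 3 alike are present): closed stiff card book, rigid, 110 mm (its x) by 64 mm (its y) by 16 mm thick, cardboard covers with a black spine strip at one short end; about 130 g. Lies flat. Origin: centre of its underside.
- book1: Receipt book (2 or 3 alike are present): closed stiff card book, rigid, 110 mm (its x) by 64 mm (its y) by 16 mm thick, cardboard covers with a black spine strip at one short end; about 130 g. Lies flat. Origin: centre of its underside.
- book2: Receipt book (2 or 3 alike are present): closed stiff card book, rigid, 110 mm (its x) by 64 mm (its y) by 16 mm thick, cardboard covers with a black spine strip at one short end; about 130 g. Lies flat. Origin: centre of its underside.
- clip: Blue plastic receipt clip, holding nothing, rigid: flat foot 80 mm (its x) by 34 mm (its y), 5 mm thick, with a slanting upper jaw as wide as the foot, 28 mm high in all at its -x end; 60 g. Lies on its flat foot. Origin: centre of its underside. Pinch it across its 34 mm width.
- dish: Terracotta key dish, 110 mm across, beyond the rail: leave alone.
- bird: White ceramic bird figurine, 83 mm high, beyond the rail: leave alone.
- opener: Chrome bottle opener, about 125 mm long, lying flat beyond the rail: leave alone.
Not all that is in view belongs to the job. Leave any pink or purple look-alike of the candle1 alone.

How it is judged:
By the outcome, as a careful person would: the job done as asked, in the order asked, and still so for the second after the job is handed in, with the robot touching nothing.
Of candle0, candle1, candle2, candle3 only 3 to 4 are there at a start; the rules pass over those that are not, and their reading is None.
Of book0, book1, book2 only 2 to 3 are there at a start; the rules pass over those that are not, and their reading is None.
At some moment in a run one of candle0, candle1, candle2, candle3 may be knocked a few centimetres aside while the robot is not near it.
It also fails if it takes over 210 s, if anything falls off the work surface, if the arm or the gripper's body presses on something with over 40 N, if the wrist force passes 120 N, or if a joint passes its speed limit or range.

ROBOT

A 6-joint arm with a two-finger parallel gripper is mounted at the origin on the work surface. World frame = base frame: x ahead of the robot, y to its left, z up, the work surface at z = 0. Lengths are in m, angles in rad, forces in N, time in s.
With the tool pointing down it reaches from about 0.35 to 0.975 m from the base axis. Payload 4.9 kg.
Tool frame: the origin (TCP) lies at the very end of the fingers, on their centre line; the grasp point (between the pads) lies 19 mm behind it (grasp_offset is the distance from the TCP to the grasp point, in m); y points along the fingers, z is the direction in which the jaws open and shut, and the axes are right-handed (so a half turn about y gives the same grasp; the last joint's range is limited). The gripper opens to 85 mm and grips with 20 to 120 N. Pads are 22 mm wide; open, the fingers measure 114 mm over their backs; the gripper's body (76 mm by 85 mm) begins 54 mm behind the grasp point. The pads swing forward as they close: fully open they stand 13 mm farther back than shut.
Start: joints at [-1.344, 0.053, 1.613, -0, 1.476, -0.119], TCP at [0.212, -0.588, 0.231] pointing down, gripper open.
Joint ranges: [-3.01, 3.01], [-1.01, 2.22], [0.06, 2.58], [-1.02, 4.17], [0.09, 2.62], [-3.14, 3.14]. Speed limits (rad/s): [2.57, 2.57, 3.14, 3.14, 3.14, 3.14].

INTERFACE

Orientations are given as a 3x3 rotation matrix whose columns are the frame's x, y, z axes.
In Python, from plant import * gives the robot as it stands. The module is installed in compiled form; this text tells all that it offers.
- The arm moves only by the tool jog_arm, never from a script. Its argument "motion" is a list of rows, each a list of 7 numbers: the shift along the tool's x, y, z in m, then the turn, a rotation vector about the tool's x, y, z in degrees, then the opening, from 0 (shut) to 1 (fully open). A call has 1 to 20 rows; each row shifts and turns the pose as measured when the row begins, along the tool's axes as they then stand; what a row does not reach is not made up. A row lasts 1/8 s, in which the tool goes at most 62.5 mm and 10.7 degrees, less where a joint would pass 70% of its speed; a pose out of reach is approached as far as the arm can. A call is refused whole if a number of a shift passes 0.0625 or a number of a turn 10.7, either way. A call with a gripper value outside its range is refused whole. The fingers move at their own pace and stop on an object; "force" is the grip in N (left out, the last holds). Time passes only in rows, so rows that do not move let the fingers close. It gives the time, the measured TCP pose, the force and the opening at its end, in the units of the state.
- read_state(): the state, without advancing time (a new reading comes with each control period).
- camera(name): name is "side" or "top" or "wrist"; returns a dict with "color" (480x640x3 uint8, blue, green, red), "vertical_fov" (degrees; the focal length in pixels is half the picture's height over the tangent of half this angle, whatever the lens; pixels are square), "cx", "cy" (the principal point, pixels), "view" (4x4, takes a point from world to camera coordinates). Camera axes: x right, y up, looking along -z (the intrinsics and any distortion apply to the point x, -y, -z); pixel columns grow to the right and rows downward; lengths in m; the calibration is good to about 2 mm. A picture is of the moment at which its call begins. There is no depth.
- close_job(): hands the job in, once; it reports no verdict.
The state is a dict: "t": time; "joint_positions": joint angles; "qvel": joint speeds; "joint_torque": joint torques, N m; "tool_pos": TCP position; "ee_rot": TCP orientation; "ft_force": force on the tool from outside, world axes, zero at the start; "wrist_torque": the same for the moment, N m; "width": opening from 0.0 (shut) to 1.0 (fully open).
Only numpy, scipy, OpenCV 4.12 (cv2) and the standard library are available. Lean on these libraries where they do the work, as an engineer would, in place of code of your own. Each camera call takes 0.05 s, during which the arm holds its last target.

## Working session

There is one attempt and no reset: what is moved stays moved. The work goes in short steps, Python scripts to look and compute and a tool call to move; the robot and the scene stay as the last step left them, time stands still between calls to the robot, and variables do not carry over. Pictures are saved under pics/ and viewed, and the job is handed in when it is done.

Besides the shell and the picture viewer there is one more tool, called after "Emit:" by a JSON object that holds its "api" and its "payload", one argument or row to a line. jog_arm: Moves the arm, as the interface text tells. Its arguments: {"type":"object","properties":{"motion":{"type":"array"},"force":{"type":"number"}},"required":["motion"]}

```bash
mkdir -p pics; ls; cat > h.py <<'E'
from plant import *
import numpy as np, cv2
def snap(n,f):
    c=camera(n); cv2.imwrite('pics/'+f,c['color']); return c
def foc(c): return 240/np.tan(np.radians(c['vertical_fov'])/2)
def ray(c,u,v):
    f=foc(c);d=np.array([(u-c['cx'])/f,-(v-c['cy'])/f,-1.])
    V=np.array(c['view']);R=V[:3,:3];o=-R.T@V[:3,3];return o,R.T@d
def pl(c,u,v,z):
    o,d=ray(c,u,v);return o+d*(z-o[2])/d[2]
def proj(c,p):
    V=np.array(c['view']);q=V[:3,:3]@np.asarray(p)+V[:3,3];f=foc(c)
    return np.array([c['cx']+f*q[0]/-q[2],c['cy']-f*q[1]/-q[2]])
E
python3 - <<'E'
from h import *
np.set_printoptions(precision=3,suppress=True)
s=read_state();print({k:np.round(v,3) for k,v in s.items()})
for n in ['side','top','wrist']:
    c=snap(n,n+'0.png');print(n,{k:c[k] for k in c if k!='color'})
E
```

```text
pics
{'t': np.float64(0.0), 'joint_positions': array([-1.344,  0.053,  1.614,  0.   ,  1.476, -0.119]), 'qvel': array([ 0.001,  0.001,  0.   ,  0.   , -0.   ,  0.   ]), 'joint_torque': array([  0.   , -39.367, -37.018,  -0.   ,   0.007,  -0.   ]), 'tool_pos': array([ 0.212, -0.587,  0.23 ]), 'ee_rot': array([[-0.941, -0.   ,  0.339],
       [-0.339,  0.002, -0.941],
       [-0.   , -1.   , -0.002]]), 'ft_force': array([0.735, 0.616, 0.422]), 'wrist_torque': array([-0.024,  0.042, -0.045]), 'width': np.float64(0.999)}
side {'vertical_fov': 47.17723226735984, 'cx': 315.8500808785238, 'cy': 235.27208126352116, 'view': array([[ 0.996, -0.088, -0.001, -0.549],
       [ 0.058,  0.649,  0.759, -0.111],
       [-0.066, -0.756,  0.651, -1.413],
       [ 0.   ,  0.   ,  0.   ,  1.   ]])}
top {'vertical_fov': 57.58263096104972, 'cx': 312.5437064376419, 'cy': 238.1797685956922, 'view': array([[ 0.014, -1.   ,  0.017,  0.009],
       [ 0.996,  0.015,  0.089, -0.536],
       [-0.089,  0.016,  0.996, -1.197],
       [ 0.   ,  0.   ,  0.   ,  1.   ]])}
wrist {'vertical_fov': 63.52313811275473, 'cx': 316.7726158219073, 'cy': 237.23231344901737, 'view': array([[ 0.339, -0.941, -0.002, -0.625],
       [ 0.893,  0.322, -0.314,  0.041],
       [ 0.295,  0.105,  0.95 , -0.381],
       [ 0.   ,  0.   ,  0.   ,  1.   ]])}
```

View pics/top0.png

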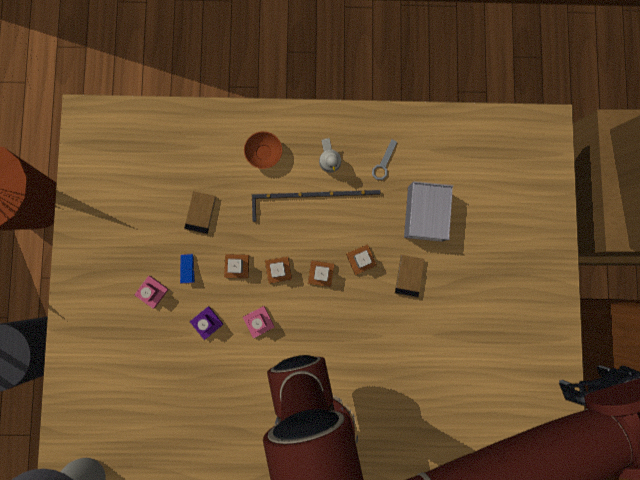

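View pics/side0.png

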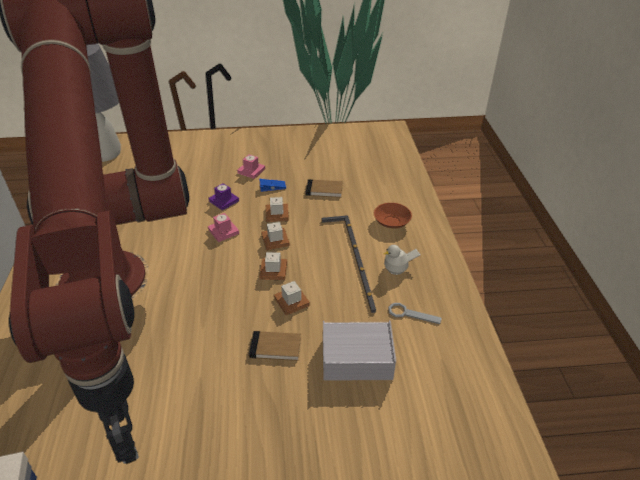

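View pics/wrist0.png

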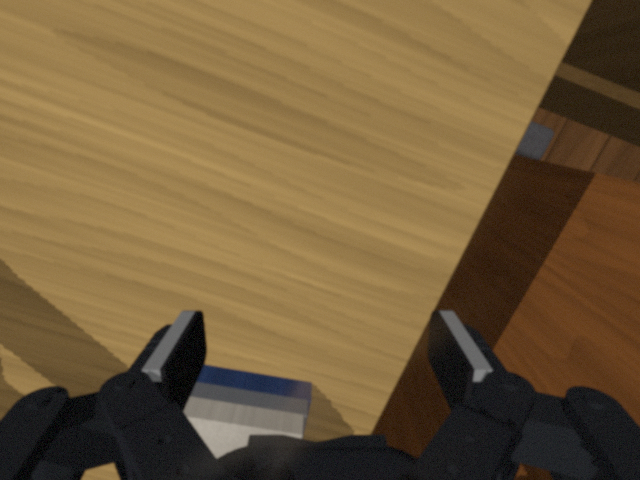

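Candidates: brown-based holders with white cups at top-view (236,266), (278,271), (321,273) and (362,259). Look-alikes to avoid are pink at (151,292) and (259,321), and purple at (206,323). Books at (200,213) and (410,276); clip at (187,268); rail (255-380,195); organiser (428,212). The check crop comes next.

```bash
python3 - <<'E'
from h import *
np.set_printoptions(precision=4,suppress=True)
c=snap('top','t1.png')
im=c['color'];cr=cv2.resize(im[120:345,125:465],None,fx=2.3,fy=2.3,interpolation=cv2.INTER_CUBIC);cv2.imwrite('pics/t1c.png',cr)
def P(u,v,z): return pl(c,u,v,z)
for n,u,v,z in [('c',236,266,.05),('c',278,271,.05),('c',321,273,.05),('c',362,259,.05),('b',200,213,.016),('b',410,276,.016),('clip',187,268,.02),('railcorner',255,197,.012),('railend',380,192,.012),('org',428,212,.06),('dish',263,150,.02),('bird',331,158,.05)]:
    print(n,P(u,v,z))
hsv=cv2.cvtColor(im,cv2.COLOR_BGR2HSV)
for p in [(228,256),(278,271),(200,205),(300,250),(428,220),(187,268),(300,194)]: print(p,hsv[p[1],p[0]])
E
```

```text
c [0.4542 0.2239 0.05  ]
c [0.4423 0.1099 0.05  ]
c [ 0.4385 -0.007   0.05  ]
c [ 0.4782 -0.1185  0.05  ]
b [0.6025 0.3348 0.016 ]
b [ 0.434  -0.2579  0.016 ]
clip [0.4474 0.3641 0.02  ]
railcorner [0.6515 0.1819 0.012 ]
railend [ 0.6721 -0.1743  0.012 ]
org [ 0.6092 -0.2979  0.06  ]
dish [0.7861 0.1617 0.02  ]
bird [ 0.7581 -0.0309  0.05  ]
(228, 256) [ 13 187 117]
(278, 271) [ 13  35 130]
(200, 205) [ 18 149 106]
(300, 250) [ 18 133 130]
(428, 220) [154  16 131]
(187, 268) [110 226 130]
(300, 194) [ 21 212 125]
```

View pics/t1c.png

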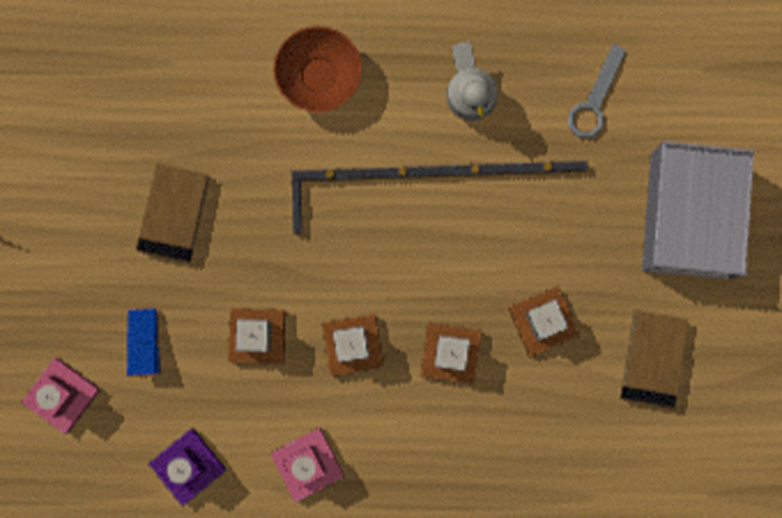

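```bash
cat >> h.py <<'E'
def camtool():
    s=read_state();c=camera('wrist');V=np.array(c['view']);R=np.array(s['ee_rot']);o=-V[:3,:3].T@V[:3,3]
    return R.T@(o-s['tool_pos']), R.T@V[:3,:3].T
def local(dxyz,yaw=None,R=None,maxs=.06,maxt=10.,rows=None):
    pass
E
python3 - <<'E'
from h import *
np.set_printoptions(precision=4,suppress=True)
o,R=camtool();print(o);print(R)
# where ray hits from tool down
E
```

```text
[-0.0806 -0.1431  0.0005]
[[ 0.     -0.9495 -0.3137]
 [-0.0002  0.3137 -0.9495]
 [ 1.      0.0001 -0.0002]]
```

```bash
cat >> h.py <<'E'
def plan(xyz,deg,show=True):
    """target TCP, deg = world angle of tool x axis. prints: turn about tool y (first), then shift in tool axes after turn"""
    s=read_state();R=np.array(s['ee_rot']);p=np.array(s['tool_pos'])
    a=np.degrees(np.arctan2(R[1,0],R[0,0]));d=(deg-a+180)%360-180
    # full orientation correction
    r=np.radians(deg);x=np.array([np.cos(r),np.sin(r),0]);y=np.array([0,0,-1.]);T=np.c_[x,y,np.cross(x,y)]
    rv=np.degrees(cv2.Rodrigues(R.T@T)[0].ravel())
    sh=T.T@(np.array(xyz)-p)
    print('t',round(float(s['t']),2),'pos',np.round(p,4),'ang',round(a,2),'tilt',np.round(R[2,[0,2]],4),'w',round(float(s['width']),3),'F',np.round(s['ft_force'],1))
    print(' turn rotvec',np.round(rv,2),' shift after turn mm',np.round(sh*1000,1),' max-rows',round(np.linalg.norm(sh)/.05,1))
E
python3 - <<'E'
from h import *
plan([.61,.03,.26],180)
E
```

```text
t 0.25 pos [ 0.2118 -0.5877  0.2307] ang -160.19 tilt [-0.0001 -0.001 ] w 0.999 F [-0.5  0.4 -0.3]
 turn rotvec [ 0.06 19.81  0.  ]  shift after turn mm [-398.2  -29.3 -617.7]  max-rows 14.7
```

Emit:
{"api": "jog_arm", "payload": {
  "motion": [
    [0,0,0,0,9.9,0,1],
    [0,0,0,0,9.9,0,1],
    [-0.025,-0.002,-0.039,0,0,0,1],
    [-0.025,-0.002,-0.039,0,0,0,1],
    [-0.025,-0.002,-0.039,0,0,0,1],
    [-0.025,-0.002,-0.039,0,0,0,1],
    [-0.025,-0.002,-0.039,0,0,0,1],
    [-0.025,-0.002,-0.039,0,0,0,1],
    [-0.025,-0.002,-0.039,0,0,0,1],
    [-0.025,-0.002,-0.039,0,0,0,1],
    [-0.025,-0.002,-0.039,0,0,0,1],
    [-0.025,-0.002,-0.039,0,0,0,1],
    [-0.025,-0.002,-0.039,0,0,0,1],
    [-0.025,-0.002,-0.039,0,0,0,1],
    [-0.025,-0.002,-0.039,0,0,0,1],
    [-0.025,-0.002,-0.039,0,0,0,1]
  ]
}}

```text
t: 2.25
tool_pos: [0.5776, -0.0307, 0.2594]
ee_rot: [[-1.0, 0.002, -0.018], [0.018, 0.001, -1.0], [-0.002, -1.0, -0.001]]
ft_force: [0.5, 0.1, -0.4]
width: 1.0
```

```bash
python3 - <<'E'
from h import *
plan([.61,.03,.26],180)
c=snap('wrist','w1.png')
E
```

```text
t 2.25 pos [ 0.5776 -0.0307  0.2594] ang 178.96 tilt [-0.0022 -0.0011] w 1.0 F [ 0.5  0.1 -0.4]
 turn rotvec [ 0.06 -1.04 -0.13]  shift after turn mm [-32.4  -0.6 -60.7]  max-rows 1.4
```

View pics/w1.png

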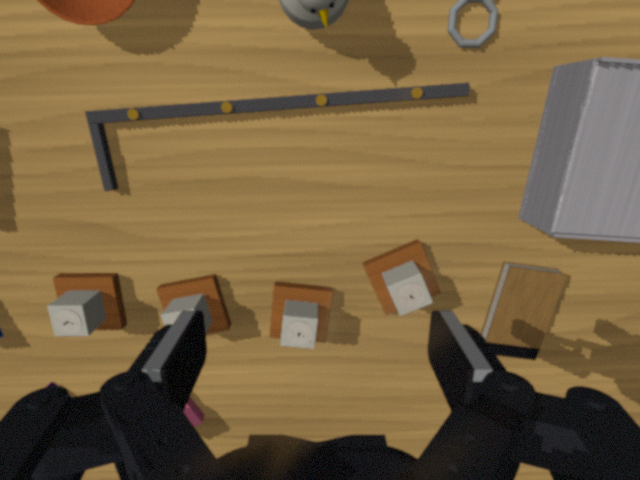

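```bash
cat >> h.py <<'E'
def rect(c,mask,z,amin=150):
    """contours of mask -> plane z -> minAreaRect: list of (cx,cy,L,W,angle of long side deg, px)"""
    out=[]
    for k in cv2.findContours(mask.astype(np.uint8),cv2.RETR_EXTERNAL,cv2.CHAIN_APPROX_NONE)[0]:
        if cv2.contourArea(k)<amin: continue
        P=np.array([pl(c,u,v,z)[:2] for u,v in k[:,0,:].astype(float)])
        b=cv2.boxPoints(cv2.minAreaRect((P*1000).astype(np.float32)))
        e=[b[1]-b[0],b[2]-b[1]];n=[np.linalg.norm(x) for x in e];i=int(n[1]>n[0])
        a=np.degrees(np.arctan2(e[i][1],e[i][0]))%180
        out.append((b.mean(0),n[i],n[1-i],a,k[:,0,:].mean(0)))
    return out
def hsvof(c): return cv2.cvtColor(c['color'],cv2.COLOR_BGR2HSV).astype(int)
def show(r):
    for o in r: print(' c',np.round(o[0],1),'L W',np.round(o[1:3],1),'ang',round(o[3],1),'px',np.round(o[4]))
E
python3 - <<'E'
from h import *
c=camera('wrist');im=c['color'];H=hsvof(c);h,s,v=H[...,0],H[...,1],H[...,2]
for p in [(300,103),(133,115),(60,282),(75,328),(300,310),(300,330),(100,160),(250,250),(530,300),(500,350)]: print(p,H[p[1],p[0]],im[p[1],p[0]])
E
```

```text
(300, 103) [140  12  65] [65 62 64]
(133, 115) [18 73 87] [62 77 87]
(60, 282) [ 13 169 131] [ 44  83 131]
(75, 328) [ 21  30 169] [149 163 169]
(300, 310) [ 21  30 110] [ 97 106 110]
(300, 330) [ 20  30 170] [150 163 170]
(100, 160) [ 19 129 150] [ 74 123 150]
(250, 250) [ 19 127 154] [ 77 127 154]
(530, 300) [ 17 141 128] [ 57  97 128]
(500, 350) [129  66  27] [27 20 22]
```

```bash
cat >> h.py <<'E'
def railpose(c,verbose=True):
    H=hsvof(c);h,s,v=H[...,0],H[...,1],H[...,2]
    # gold studs
    g=((s>110)&(h>17)&(h<26)&(v>90)).astype(np.uint8)
    d=((s<50)&(v<95)&(v>35)).astype(np.uint8)
    return d,g
def cups(c,ymax=480):
    H=hsvof(c);h,s,v=H[...,0],H[...,1],H[...,2]
    m=((s<60)&(v>150)&(h<40)).astype(np.uint8); return m
def bases(c):
    H=hsvof(c);h,s,v=H[...,0],H[...,1],H[...,2]
    return ((h>=8)&(h<=15)&(s>152)&(v>50)).astype(np.uint8)
E
python3 - <<'E'
from h import *
c=camera('wrist')
d,g=railpose(c)
o=cv2.morphologyEx
print('rail');show([r for r in rect(c,o(d,cv2.MORPH_CLOSE,np.ones((7,7))),.012,800)])
print('bases');show(rect(c,o(bases(c),cv2.MORPH_OPEN,np.ones((3,3))),.014,300))
print('cups');show(rect(c,o(cups(c),cv2.MORPH_OPEN,np.ones((3,3))),.05,200))
im=c['color'].copy();im[d>0]=(255,0,0);im[bases(c)>0]=(0,255,0);im[cups(c)>0]=(0,0,255);cv2.imwrite('pics/m1.png',im)
cv2.imwrite('pics/w1c.png',cv2.resize(c['color'][70:200,70:490],None,fx=1.9,fy=1.9,interpolation=cv2.INTER_CUBIC))
E
```

```text
rail
 c [ 254.3 -341.2] L W [77.1 37.1] ang 66.7 px [563. 441.]
 c [ 396.  -201.2] L W [113.1  30.9] ang 27.6 px [465. 346.]
 c [408.3 138.1] L W [134.6  42.9] ang 137.0 px [176. 336.]
 c [623.9 167.6] L W [75.7 39.2] ang 2.8 px [107. 142.]
 c [660.1  98.8] L W [80.8 10.5] ang 92.6 px [183. 111.]
 c [664.9   8.5] L W [80.8 10.3] ang 93.0 px [276. 104.]
 c [669.7 -81.9] L W [80.4 10.5] ang 93.1 px [371.  97.]
bases
 c [441.9  -9.4] L W [70.5 63.4] ang 171.4 px [296. 303.]
 c [450.7 109.1] L W [68.6 68.6] ang 9.4 px [201. 300.]
 c [459.8 225.1] L W [69.  68.3] ang 89.3 px [ 96. 293.]
 c [ 483.2 -121.5] L W [68.1 65.1] ang 23.5 px [395. 273.]
 c [744.4 169. ] L W [83.8 18.8] ang 89.2 px [90.  8.]
cups
 c [438.9  -8.8] L W [35.2 34.4] ang 172.7 px [299. 333.]
 c [456.7 228.3] L W [35.  34.3] ang 179.3 px [ 70. 320.]
 c [ 480.1 -122.4] L W [35.6 34.7] ang 23.6 px [411. 295.]
```

View pics/m1.png

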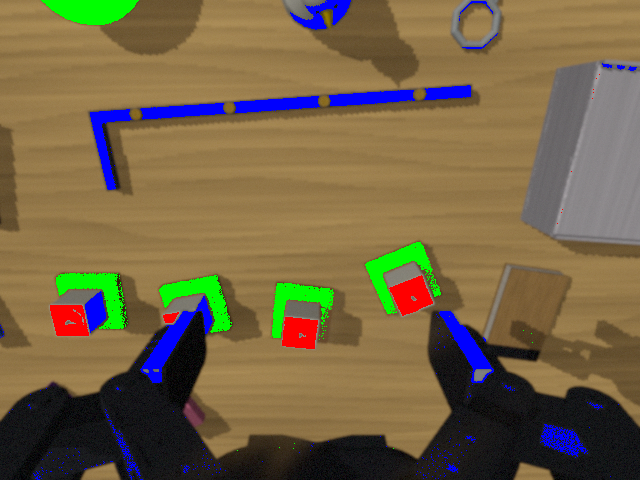

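View pics/w1c.png

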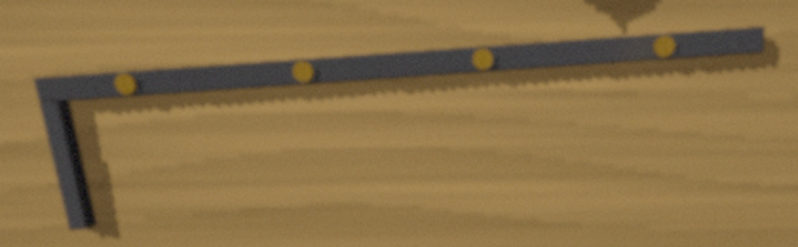

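Four brown-based holders, fingers framing the view. The rail's midpoint is (0.6649, 0.0085) with yaw +3.0°, and stud spacing 90.4 mm agrees with 90. Holder cups are at (70,320), (299,333), (411,295), plus one partly hidden near (185,310). Sizes are about 35 mm and 66 mm, as expected.

```bash
python3 - <<'E'
from h import *
plan([.456,.227,.10],179.3)
E
```

```text
t 2.4 pos [ 0.5775 -0.0305  0.2591] ang 179.14 tilt [-0.0016 -0.0013] w 1.0 F [-0.1 -0.1  0.5]
 turn rotvec [ 0.07 -0.16 -0.09]  shift after turn mm [ 124.7  159.1 -256. ]  max-rows 6.5
```

Emit:
{"api": "jog_arm", "payload": {
  "motion": [
    [0.02,0.01,-0.043,0,0,0,0.7],
    [0.02,0.02,-0.043,0,0,0,0.7],
    [0.02,0.025,-0.043,0,0,0,0.7],
    [0.02,0.025,-0.043,0,0,0,0.7],
    [0.02,0.025,-0.043,0,0,0,0.7],
    [0.02,0.025,-0.038,0,0,0,0.7],
    [0.004,0.025,-0.003,0,0,0,0.7],
    [0,0,0,0,0,0,0.7]
  ]
}}

```text
t: 3.4
tool_pos: [0.4544, 0.2268, 0.0994]
ee_rot: [[-1.0, 0.004, -0.025], [0.025, -0.003, -1.0], [-0.004, -1.0, 0.003]]
ft_force: [0.1, 0.5, -0.7]
width: 0.698
```

```bash
python3 - <<'E'
from h import *
plan([.456,.227,.021],179.3)
c=snap('wrist','w2.png')
o=cv2.morphologyEx
print('cups');show(rect(c,o(cups(c),cv2.MORPH_OPEN,np.ones((3,3))),.05,500))
E
```

```text
t 3.4 pos [0.4544 0.2268 0.0994] ang 178.56 tilt [-0.0039  0.0029] w 0.698 F [ 0.1  0.5 -0.7]
 turn rotvec [-0.17 -0.74 -0.22]  shift after turn mm [-1.6 78.4 -0.2]  max-rows 1.6
cups
 c [448.1 111.1] L W [35.7 35.2] ang 10.8 px [530. 272.]
 c [457. 228.] L W [35.6 35. ] ang 179.3 px [313. 262.]
```

View pics/w2.png

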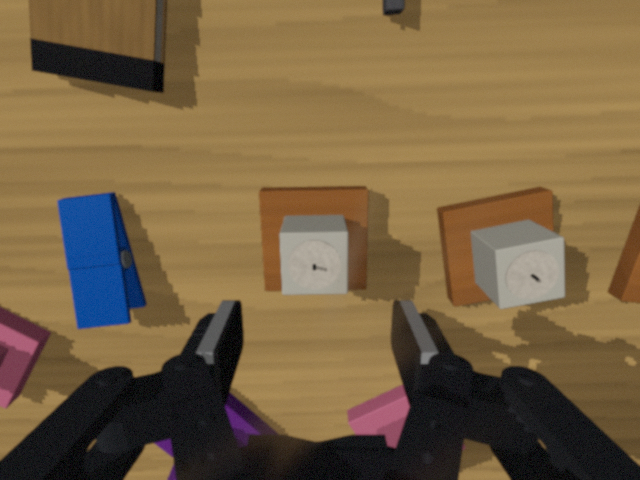

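The crop confirms a brown base with a white cup at (313,262), with clear room for the fingers on both sides.

Emit:
{"api": "jog_arm", "payload": {
  "motion": [
    [-0.003,0.03,-0.001,0,0,0,0.7],
    [0,0.03,0,0,0,0,0.7],
    [0,0.018,0,0,0,0,0.7],
    [0,0,0,0,0,0,0.7],
    [0,0,0,0,0,0,0.2],
    [0,0,0,0,0,0,0.2],
    [0,0,0,0,0,0,0.2],
    [0,0,0,0,0,0,0.2]
  ],
  "force": 30
}}

```text
t: 4.45
tool_pos: [0.4692, 0.2264, 0.0319]
ee_rot: [[-0.999, 0.024, -0.032], [0.032, 0.003, -0.999], [-0.024, -1.0, -0.003]]
ft_force: [-0.2, -0.3, -3.3]
width: 0.413
```

```bash
python3 - <<'E'
from h import *
plan([.53,.228,.021],183)
plan([.53,.1455,.021],183)
E
```

```text
t 4.45 pos [0.4692 0.2264 0.0319] ang 178.17 tilt [-0.024  -0.0033] w 0.413 F [-0.2 -0.3 -3.3]
 turn rotvec [ 0.13 -4.83 -1.38]  shift after turn mm [-60.8  10.9   1.6]  max-rows 1.2
t 4.45 pos [0.4692 0.2264 0.0319] ang 178.17 tilt [-0.024  -0.0033] w 0.413 F [-0.2 -0.3 -3.3]
 turn rotvec [ 0.13 -4.83 -1.38]  shift after turn mm [-56.5  10.9  84. ]  max-rows 2.0
```

```bash
python3 - <<'E'
from h import *
s=read_state();print(s['joint_positions'],s['qvel'],s['joint_torque'])
c=snap('wrist','w3.png');c=snap('side','s3.png')
cv2.imwrite('pics/s3c.png',cv2.resize(c['color'][150:330,180:420],None,fx=3,fy=3))
E
```

```text
[ 0.30932546  0.00660946  2.01740628 -0.00555285  1.0938321   1.91454805] [ 0.00025032 -0.00344442  0.0009454   0.00064601  0.00126418  0.00070703] [-3.22726078e-02 -3.28167987e+01 -3.25606120e+01 -1.07778353e-02
 -7.42733711e-02  1.30873896e-04]
```

View pics/w3.png

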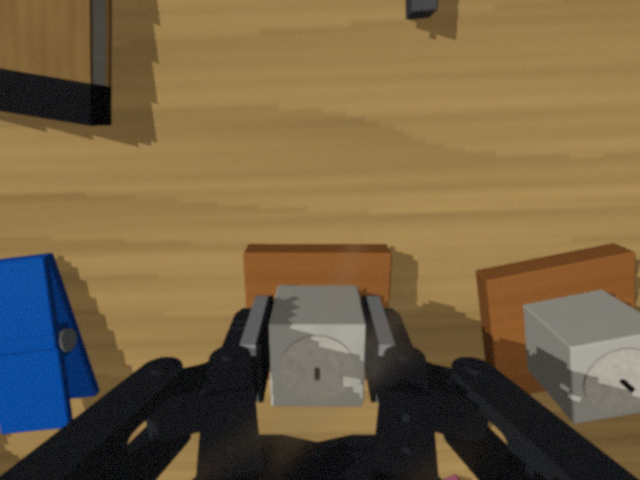

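View pics/s3c.png

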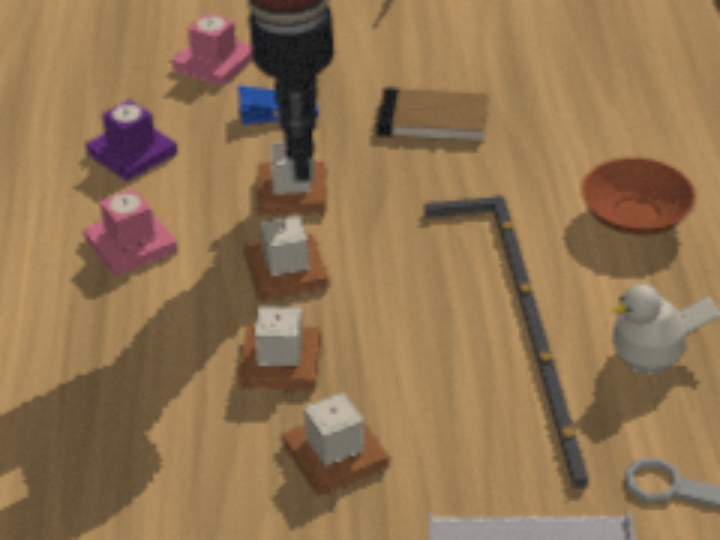

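Grip is on the cup but 12 mm too far forward because the fast descent lagged. I'll open, correct the pose and grip again.

Emit:
{"api": "jog_arm", "payload": {
  "motion": [
    [0,0,0,0,0,0,0.65],
    [0,0,0,0,0,0,0.65],
    [0,0,0,0.1,1.1,-1.4,0.65],
    [0.006,0.005,0,0,0,0,0.65],
    [0.006,0.005,-0.0015,0,0,0,0.65],
    [0,0,0,0,0,0,0.65]
  ],
  "force": 30
}}

```text
t: 5.3
tool_pos: [0.4568, 0.2289, 0.0216]
ee_rot: [[-0.999, -0.002, -0.052], [0.052, 0.002, -0.999], [0.002, -1.0, -0.002]]
ft_force: [-0.5, 1.1, -0.3]
width: 0.644
```

```bash
python3 - <<'E'
from h import *
plan([.457,.228,.021],179.3)
E
```

```text
t 5.3 pos [0.4568 0.2289 0.0216] ang 177.0 tilt [ 0.0018 -0.0019] w 0.644 F [-0.5  1.1 -0.3]
 turn rotvec [ 0.11 -2.3   0.1 ]  shift after turn mm [-0.2  0.6  0.9]  max-rows 0.0
```

Emit:
{"api": "jog_arm", "payload": {
  "motion": [
    [0,0,0.001,0,-2.3,0,0.65],
    [0,0,0,0,0,0,0.2],
    [0,0,0,0,0,0,0.2],
    [0,0,0,0,0,0,0.2]
  ],
  "force": 30
}}

```text
t: 5.8
tool_pos: [0.4565, 0.228, 0.0215]
ee_rot: [[-1.0, -0.001, -0.012], [0.012, 0.002, -1.0], [0.001, -1.0, -0.002]]
ft_force: [-0.6, 0.3, -0.8]
width: 0.415
```

```bash
python3 - <<'E'
from h import *
plan([.535,.215,.021],183)
plan([.535,.1456,.021],183)
E
```

```text
t 5.8 pos [0.4565 0.228  0.0215] ang 179.33 tilt [ 0.0013 -0.0019] w 0.415 F [-0.6  0.3 -0.8]
 turn rotvec [ 0.11 -3.67  0.07]  shift after turn mm [-77.7   0.5  17.1]  max-rows 1.6
t 5.8 pos [0.4565 0.228  0.0215] ang 179.33 tilt [ 0.0013 -0.0019] w 0.415 F [-0.6  0.3 -0.8]
 turn rotvec [ 0.11 -3.67  0.07]  shift after turn mm [-74.1   0.5  86.4]  max-rows 2.3
```

Emit:
{"api": "jog_arm", "payload": {
  "motion": [
    [-0.008,0,0,0,-1.8,0,0.2],
    [-0.012,0,0.002,0,-1.8,0,0.2],
    [-0.012,0,0.003,0,0,0,0.2],
    [-0.012,0,0.003,0,0,0,0.2],
    [-0.012,0,0.003,0,0,0,0.2],
    [-0.012,0,0.003,0,0,0,0.2],
    [-0.006,0,0.003,0,0,0,0.2],
    [0,0,0,0,0,0,0.2]
  ]
}}

```text
t: 6.8
tool_pos: [0.5355, 0.2137, 0.0215]
ee_rot: [[-0.999, -0.003, 0.053], [-0.053, 0.003, -0.999], [0.003, -1.0, -0.003]]
ft_force: [0.4, -0.2, 0.2]
width: 0.411
```

```bash
python3 - <<'E'
from h import *
plan([.535,.1456,.021],183)
E
```

```text
t 6.8 pos [0.5355 0.2137 0.0215] ang -176.98 tilt [ 0.0031 -0.0028] w 0.411 F [ 0.4 -0.2  0.2]
 turn rotvec [0.16 0.02 0.18]  shift after turn mm [ 4.1  0.5 67.9]  max-rows 1.4
```

Tracking is good when moving slowly. Next I slide it along y, then towards the bar, stopping 8 mm short.

Emit:
{"api": "jog_arm", "payload": {
  "motion": [
    [0.001,0,0.012,0,0,0,0.2],
    [0.001,0,0.013,0,0,0,0.2],
    [0.001,0,0.013,0,0,0,0.2],
    [0.001,0,0.013,0,0,0,0.2],
    [0,0,0.012,0,0,0,0.2],
    [0,0,0.005,0,0,0,0.2],
    [0,0,0,0,0,0,0.2]
  ]
}}

```text
t: 7.68
tool_pos: [0.5347, 0.1405, 0.0215]
ee_rot: [[-0.999, -0.002, 0.052], [-0.052, 0.003, -0.999], [0.002, -1.0, -0.004]]
ft_force: [-0.2, 1.9, 1.1]
width: 0.42
```

```bash
python3 - <<'E'
from h import *
plan([.6188-.010,.1412-.0005,.021],183)
c=snap('wrist','w4.png')
E
```

```text
t 7.67 pos [0.5347 0.1405 0.0215] ang -177.03 tilt [ 0.0018 -0.0036] w 0.42 F [-0.2  1.9  1.1]
 turn rotvec [ 0.21 -0.03  0.11]  shift after turn mm [-74.    0.5   3.6]  max-rows 1.5
```

View pics/w4.png

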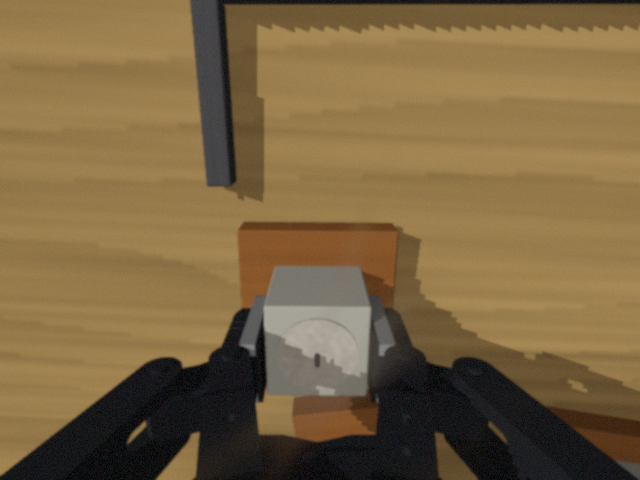

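Emit:
{"api": "jog_arm", "payload": {
  "motion": [
    [-0.006,0,0.002,0,0,0,0.2],
    [-0.012,0,0.0015,0,0,0,0.2],
    [-0.012,0,0,0,0,0,0.2],
    [-0.012,0,0,0,0,0,0.2],
    [-0.012,0,0,0,0,0,0.2],
    [-0.012,0,0,0,0,0,0.2],
    [-0.006,0,0,0,0,0,0.2],
    [0,0,0,0,0,0,0.2]
  ]
}}

```text
t: 8.72
tool_pos: [0.6109, 0.1417, 0.0215]
ee_rot: [[-0.999, -0.005, 0.054], [-0.054, 0.002, -0.999], [0.005, -1.0, -0.002]]
ft_force: [-0.7, 1.1, 3.7]
width: 0.411
```

```bash
cat >> h.py <<'E'
RC=np.array([.6649,.0085]);RY=np.radians(3.04)
def torail(p):
    d=np.asarray(p)[:2]-RC;return np.array([np.cos(RY)*d[0]+np.sin(RY)*d[1],-np.sin(RY)*d[0]+np.cos(RY)*d[1]])
def rl(r): # rail->world
    r=np.asarray(r);return RC+np.array([np.cos(RY)*r[0]-np.sin(RY)*r[1],np.sin(RY)*r[0]+np.cos(RY)*r[1]])
E
python3 - <<'E'
from h import *
plan([.6188,.1412,.021],183)
print(torail(read_state()['tool_pos']))
c=snap('wrist','w5.png')
E
```

```text
t 8.72 pos [0.6109 0.1417 0.0215] ang -176.9 tilt [ 0.0051 -0.0021] w 0.411 F [-0.7  1.1  3.7]
 turn rotvec [0.12 0.1  0.29]  shift after turn mm [-7.8  0.5  0.9]  max-rows 0.2
[-0.04684402  0.13583584]
```

View pics/w5.png

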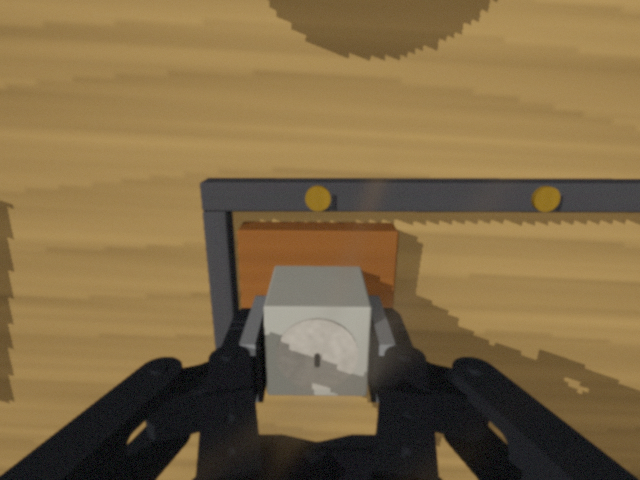

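The stud at (318,198) lines up with the base centre at u≈317.5. I'll push in the last 8 mm until it touches.

Emit:
{"api": "jog_arm", "payload": {
  "motion": [
    [-0.004,0,0,0,0,0,0.2],
    [-0.003,0,0,0,0,0,0.2],
    [-0.002,0,0,0,0,0,0.2],
    [-0.001,0,0,0,0,0,0.2]
  ]
}}

```text
t: 9.28
tool_pos: [0.6182, 0.1421, 0.0217]
ee_rot: [[-0.998, -0.012, 0.055], [-0.055, 0.001, -0.999], [0.012, -1.0, -0.002]]
ft_force: [-6.3, -0.2, 7.5]
width: 0.422
```

```bash
python3 - <<'E'
from h import *
plan([.6188,.1412,.021],183)
c=snap('wrist','w6.png');print(torail(read_state()['tool_pos']))
E
```

```text
t 9.28 pos [0.6182 0.1421 0.0217] ang -176.87 tilt [ 0.012  -0.0017] w 0.422 F [-6.3 -0.2  7.5]
 turn rotvec [0.1  0.13 0.69]  shift after turn mm [-0.6  0.7  0.9]  max-rows 0.0
[-0.03957683  0.13589595]
```

View pics/w6.png

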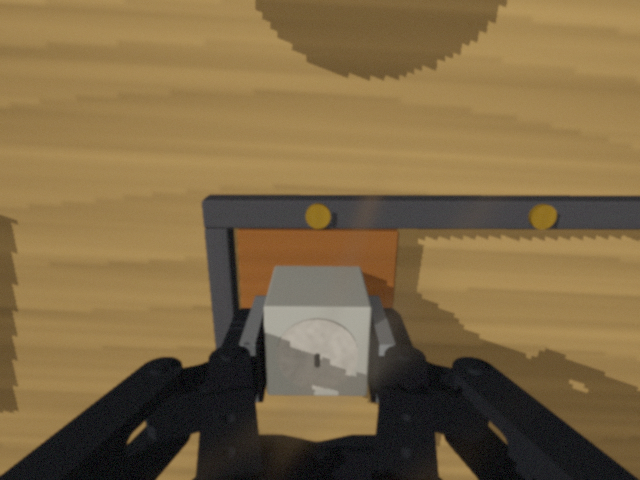

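Emit:
{"api": "jog_arm", "payload": {
  "motion": [
    [0,0,0,0,0,0,0.5],
    [0,0,0,0,0,0,0.65],
    [0,-0.02,0,0,0,0,0.65],
    [0,-0.03,0,0,0,0,0.65],
    [0,-0.03,0,0,0,0,0.7],
    [0,0,0,0,0,0,0.7]
  ]
}}

```text
t: 10.07
tool_pos: [0.6199, 0.1419, 0.106]
ee_rot: [[-0.998, -0.009, 0.054], [-0.054, 0.001, -0.999], [0.009, -1.0, -0.002]]
ft_force: [-0.2, -0.4, -0.1]
width: 0.698
```

```bash
python3 - <<'E'
from h import *
c=snap('wrist','w7.png')
o=cv2.morphologyEx
print('cups');show(rect(c,o(cups(c),cv2.MORPH_OPEN,np.ones((3,3))),.05,500))
print('bases');show(rect(c,o(bases(c),cv2.MORPH_OPEN,np.ones((3,3))),.014,500))
plan([.448,.111,.10],190.8)
E
```

```text
cups
 c [619. 142.] L W [35.  34.7] ang 93.1 px [316. 262.]
bases
 c [474.9 115.5] L W [65.4 32.2] ang 100.7 px [340. 420.]
 c [485.2 -96.5] L W [64.4 29.6] ang 18.1 px [621. 412.]
 c [619.7 142. ] L W [65.6 65.1] ang 93.1 px [303. 223.]
 c [743.6 157.4] L W [88.4 21. ] ang 93.1 px [299.  15.]
t 10.12 pos [0.6188 0.1418 0.1041] ang -176.88 tilt [ 0.0117 -0.0016] w 0.699 F [ 0.4 -0.7 -0.3]
 turn rotvec [ 0.14 -7.68  0.67]  shift after turn mm [173.5   4.1  -1.8]  max-rows 3.5
```

View pics/w7.png

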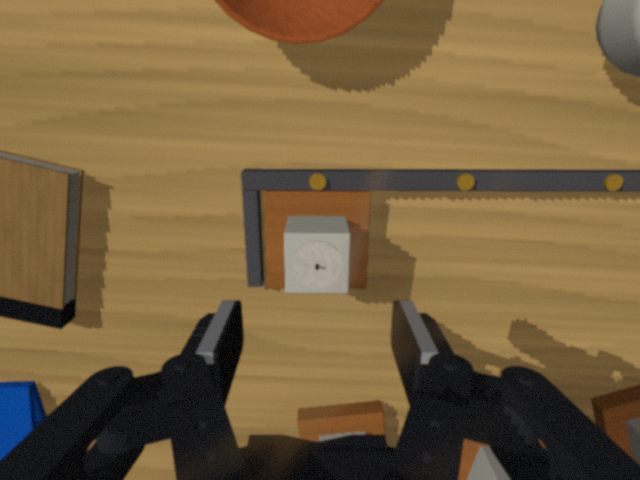

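Holder 1 is seated: base (263-370, 190-290), stud at (318,182), no visible gap. On to holder 2.

Emit:
{"api": "jog_arm", "payload": {
  "motion": [
    [0,0,0,0,-7.6,0.7,0.7],
    [0.03,0,0,0,0,0,0.7],
    [0.035,0,0,0,0,0,0.7],
    [0.035,0,0,0,0,0,0.7],
    [0.035,0,0,0,0,0,0.7],
    [0.026,0,0,0,0,0,0.7],
    [0.008,0,0,0,0,0,0.7],
    [0,0,0,0,0,0,0.7]
  ]
}}

```text
t: 11.12
tool_pos: [0.4422, 0.108, 0.0943]
ee_rot: [[-0.982, -0.014, 0.19], [-0.19, 0.001, -0.982], [0.013, -1.0, -0.004]]
ft_force: [1.1, -0.9, -0.3]
width: 0.698
```

```bash
sed -i 's/RC=np.array.*;/RC=np.array([.6653,.0093]);/' h.py; python3 - <<'E'
from h import *
c=snap('wrist','w8.png')
o=cv2.morphologyEx
print('cups');show(rect(c,o(cups(c),cv2.MORPH_OPEN,np.ones((3,3))),.05,500))
plan([.448,.111,.021],190.8)
for y in (.135,.045,-.045,-.135): print(rl([-.039,y]))
E
```

```text
cups
 c [439.4  -9.1] L W [35.3 34.8] ang 82.3 px [527. 311.]
 c [448.4 111.3] L W [34.8 34.1] ang 101.0 px [312. 257.]
t 11.18 pos [0.4425 0.1081 0.0944] ang -169.04 tilt [ 0.0135 -0.0038] w 0.702 F [-0.1  0.  -0.1]
 turn rotvec [0.22 0.16 0.77]  shift after turn mm [-5.9 73.4 -1.9]  max-rows 1.5
[0.61919541 0.14204173]
[0.62396839 0.05216838]
[ 0.62874137 -0.03770497]
[ 0.63351435 -0.12757831]
```

Emit:
{"api": "jog_arm", "payload": {
  "motion": [
    [-0.006,0,-0.002,0.2,0,0.8,0.7],
    [0,0.016,0,0,0,0,0.7],
    [0,0.016,0,0,0,0,0.7],
    [0,0.016,0,0,0,0,0.7],
    [0,0.014,0,0,0,0,0.7],
    [0,0.006,0,0,0,0,0.7],
    [0,0,0,0,0,0,0.7]
  ]
}}

```text
t: 12.05
tool_pos: [0.4491, 0.1115, 0.0199]
ee_rot: [[-0.982, -0.002, 0.19], [-0.19, 0.0, -0.982], [0.002, -1.0, -0.001]]
ft_force: [-0.0, -0.0, 0.5]
width: 0.703
```

```bash
python3 - <<'E'
from h import *
plan([.4484,.1113,.021],190.9)
E
```

```text
t 12.05 pos [0.4491 0.1115 0.0199] ang -169.04 tilt [ 0.0016 -0.0005] w 0.703 F [-0.  -0.   0.5]
 turn rotvec [0.03 0.06 0.09]  shift after turn mm [ 0.7 -1.1  0.1]  max-rows 0.0
```

Emit:
{"api": "jog_arm", "payload": {
  "motion": [
    [0,-0.001,0,0,0,0,0.2],
    [0,0,0,0,0,0,0.2],
    [0,0,0,0,0,0,0.2],
    [-0.004,0,0,0,4,0,0.2],
    [-0.008,0,0.002,0,3.9,0,0.2],
    [-0.012,0,0.005,0,0,0,0.2],
    [-0.012,0,0.005,0,0,0,0.2],
    [-0.012,0,0.005,0,0,0,0.2],
    [-0.012,0,0.005,0,0,0,0.2],
    [-0.012,0,0.005,0,0,0,0.2],
    [-0.012,0,0.005,0,0,0,0.2],
    [-0.012,0,0.005,0,0,0,0.2],
    [-0.012,0,0.005,0,0,0,0.2],
    [-0.008,0,0.005,0,0,0,0.2],
    [0,0,0,0,0,0,0.2]
  ]
}}

```text
t: 13.92
tool_pos: [0.5612, 0.0739, 0.0232]
ee_rot: [[-0.997, -0.043, 0.058], [-0.058, 0.009, -0.998], [0.043, -0.999, -0.011]]
ft_force: [0.6, -1.5, -0.6]
width: 0.412
```

```bash
python3 - <<'E'
from h import *
plan([*rl([-.049,.045]),.021],183.04);print(torail(read_state()['tool_pos']))
E
```

```text
t 13.93 pos [0.5612 0.0739 0.0232] ang -176.67 tilt [ 0.0427 -0.0112] w 0.412 F [ 0.6 -1.5 -0.6]
 turn rotvec [0.64 0.28 2.45]  shift after turn mm [-51.6   2.2  25.1]  max-rows 1.1
[-0.10056869  0.07008087]
```

Emit:
{"api": "jog_arm", "payload": {
  "motion": [
    [0,0,0,0.3,0.1,1.2,0.2],
    [0,0.001,0,0.3,0.1,1.2,0.2],
    [0,0,0,0,0,0,0.2]
  ]
}}

```text
t: 14.3
tool_pos: [0.5607, 0.0741, 0.0218]
ee_rot: [[-0.999, -0.0, 0.055], [-0.055, 0.0, -0.999], [0.0, -1.0, -0.0]]
ft_force: [-2.2, 1.1, 0.7]
width: 0.419
```

```bash
python3 - <<'E'
from h import *
plan([*rl([-.049,.045]),.021],183.04);print(torail(read_state()['tool_pos']))
snap('wrist','w9.png')
E
```

```text
t 14.3 pos [0.5607 0.0741 0.0218] ang -176.87 tilt [ 0.0002 -0.0004] w 0.419 F [-2.2  1.1  0.7]
 turn rotvec [0.02 0.09 0.01]  shift after turn mm [-52.    0.8  25.2]  max-rows 1.2
[-0.10103428  0.07022161]
```

View pics/w9.png

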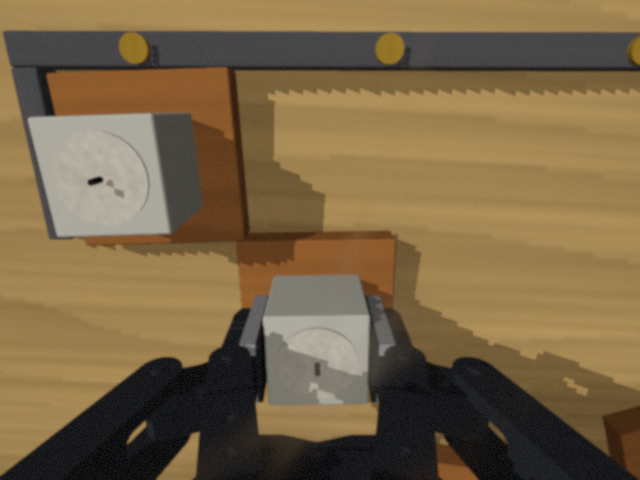

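Holder 2's front corner at (238,237) is right beside holder 1's rear corner, so I move sideways before going forward.

Emit:
{"api": "jog_arm", "payload": {
  "motion": [
    [0.001,0,0.007,0,0,0,0.2],
    [0,0,0.01,0,0,0,0.2],
    [0,0,0.008,0,0,0,0.2],
    [0,0,0,0,0,0,0.2]
  ]
}}

```text
t: 14.85
tool_pos: [0.5628, 0.0461, 0.0217]
ee_rot: [[-0.999, 0.004, 0.053], [-0.053, -0.001, -0.999], [-0.004, -1.0, 0.001]]
ft_force: [-1.4, -0.4, -0.7]
width: 0.415
```

```bash
python3 - <<'E'
from h import *
plan([*rl([-.049,.045]),.021],183.04);print(torail(read_state()['tool_pos']))
E
```

```text
t 14.85 pos [0.5628 0.0461 0.0217] ang -176.96 tilt [-0.0035  0.0007] w 0.415 F [-1.4 -0.4 -0.7]
 turn rotvec [-0.04  0.   -0.2 ]  shift after turn mm [-51.4   0.7  -2.8]  max-rows 1.0
[-0.10042218  0.04217271]
```

Emit:
{"api": "jog_arm", "payload": {
  "motion": [
    [-0.008,0,-0.002,0,0,0,0.2],
    [-0.012,0,-0.001,0,0,0,0.2],
    [-0.012,0,0,0,0,0.1,0.2],
    [-0.012,0,0,0,0,0.3,0.2],
    [-0.005,0,0,0,0,0.3,0.2],
    [0,0,0,0,0,0,0.2]
  ]
}}

```text
t: 15.6
tool_pos: [0.6158, 0.0523, 0.0216]
ee_rot: [[-0.998, 0.018, 0.053], [-0.053, 0.0, -0.999], [-0.018, -1.0, 0.001]]
ft_force: [-0.5, 0.7, -2.7]
width: 0.413
```

```bash
python3 - <<'E'
from h import *
plan([*rl([-.039,.045]),.021],183.04);print(torail(read_state()['tool_pos']))
snap('wrist','w10.png')
E
```

```text
t 15.6 pos [0.6158 0.0523 0.0216] ang -176.95 tilt [-0.0176  0.0005] w 0.413 F [-0.5  0.7 -2.7]
 turn rotvec [-0.03  0.01 -1.01]  shift after turn mm [-8.1  0.6  0.5]  max-rows 0.2
[-0.04713544  0.04554511]
```

View pics/w10.png

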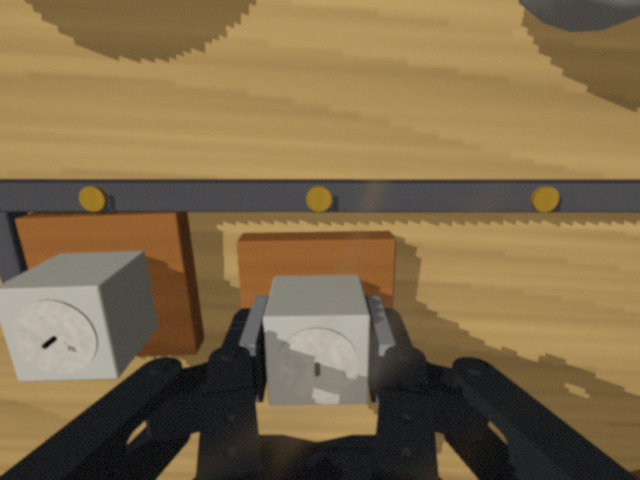

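Emit:
{"api": "jog_arm", "payload": {
  "motion": [
    [-0.003,0,0.001,0,0,-0.6,0.2],
    [-0.003,0,0,0,0,-0.4,0.2],
    [-0.0025,0,0,0,0,0,0.2],
    [-0.002,0,0,0,0,0,0.2],
    [-0.0015,0,0,0,0,0,0.2]
  ],
  "force": 20
}}

```text
t: 16.27
tool_pos: [0.6269, 0.0518, 0.0219]
ee_rot: [[-0.999, -0.004, 0.053], [-0.053, -0.001, -0.999], [0.004, -1.0, 0.0]]
ft_force: [-6.7, 0.0, 4.9]
width: 0.415
```

```bash
python3 - <<'E'
from h import *
plan([*rl([-.039,.045]),.021],183.04);print(torail(read_state()['tool_pos']))
snap('wrist','w11.png')
E
```

```text
t 16.27 pos [0.6269 0.0518 0.0219] ang -176.96 tilt [0.0044 0.0005] w 0.415 F [-6.7  0.   4.9]
 turn rotvec [-0.03 -0.    0.25]  shift after turn mm [ 2.9  0.9 -0.5]  max-rows 0.1
[-0.03605113  0.044493  ]
```

View pics/w11.png

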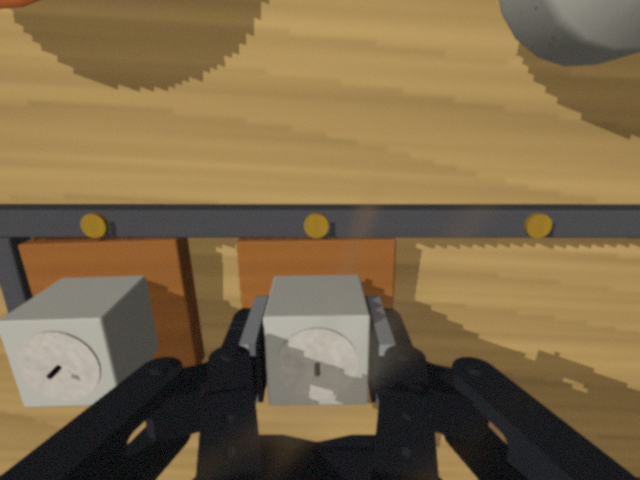

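Emit:
{"api": "jog_arm", "payload": {
  "motion": [
    [0,0,0,0,0,0,0.5],
    [0,0,0,0,0,0,0.65],
    [0,-0.02,0,0,0,0,0.65],
    [0,-0.03,0,0,0,0,0.65],
    [0,-0.03,0,0,0,0,0.7],
    [0,0,0,0,0,0,0.7]
  ]
}}

```text
t: 17.08
tool_pos: [0.6305, 0.0519, 0.1103]
ee_rot: [[-0.999, 0.005, 0.053], [-0.053, -0.001, -0.999], [-0.005, -1.0, 0.001]]
ft_force: [0.2, -0.6, 0.8]
width: 0.699
```

```bash
python3 - <<'E'
from h import *
c=snap('wrist','w12.png')
o=cv2.morphologyEx
print('bases');show(rect(c,o(bases(c),cv2.MORPH_OPEN,np.ones((3,3))),.014,500))
print('cups');show(rect(c,o(cups(c),cv2.MORPH_OPEN,np.ones((3,3))),.05,500))
for y in (.135,.045): print(rl([-.039,y]))
plan([.4394,-.0091,.10],172.3)
E
```

```text
bases
 c [ 4.748e+02 -3.000e-01] L W [43.6 20. ] ang 80.8 px [373. 431.]
 c [624.   51.8] L W [65.5 64.4] ang 3.0 px [302. 232.]
 c [619.3 140. ] L W [69.3 65.5] ang 93.0 px [193. 237.]
 c [747.5 165.4] L W [100.9  29.3] ang 93.1 px [119.  21.]
cups
 c [623.4  51.6] L W [35.3 35.1] ang 93.0 px [316. 271.]
 c [618.4 140.7] L W [35.7 34.7] ang 4.2 px [159. 272.]
 c [753.3 -28.2] L W [59. 21.] ang 93.1 px [498.  21.]
[0.61919541 0.14204173]
[0.62396839 0.05216838]
t 17.12 pos [0.6293 0.0519 0.1084] ang -176.96 tilt [-0.0022  0.0009] w 0.702 F [ 0.1 -0.   0.5]
 turn rotvec [-0.04 10.74 -0.13]  shift after turn mm [180.    8.4  85.9]  max-rows 4.0
```

View pics/w12.png

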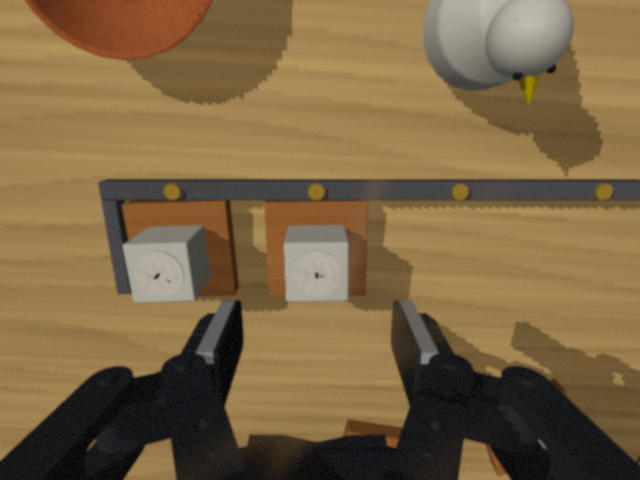

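Both holders are flush, with studs at (172,191) and (317,191) over the base centres. Next is holder 3.

Emit:
{"api": "jog_arm", "payload": {
  "motion": [
    [0,0,0,0,5.4,0,0.7],
    [0,0,0,0,5.4,0,0.7],
    [0.03,0,0.014,0,0,0,0.7],
    [0.035,0,0.017,0,0,0,0.7],
    [0.035,0,0.017,0,0,0,0.7],
    [0.035,0,0.017,0,0,0,0.7],
    [0.03,0,0.014,0,0,0,0.7],
    [0.013,0,0.006,0,0,0,0.7],
    [0,0,0,0,0,0,0.7]
  ]
}}

```text
t: 18.25
tool_pos: [0.429, -0.0079, 0.0985]
ee_rot: [[-0.99, -0.013, -0.141], [0.141, 0.001, -0.99], [0.013, -1.0, 0.001]]
ft_force: [0.6, 0.0, 0.5]
width: 0.7
```

```bash
python3 - <<'E'
from h import *
c=snap('wrist','w13.png')
o=cv2.morphologyEx
print('cups');show(rect(c,o(cups(c),cv2.MORPH_OPEN,np.ones((3,3))),.05,500))
plan([.4394,-.0091,.021],172.3)
E
```

```text
cups
 c [439.4  -8.9] L W [35.2 34.9] ang 173.0 px [315. 248.]
 c [ 480.8 -122.7] L W [35.3 35.1] ang 23.8 px [539. 136.]
t 18.3 pos [ 0.4294 -0.0078  0.0985] ang 171.91 tilt [0.0132 0.0009] w 0.697 F [ 0.4  0.2 -0.9]
 turn rotvec [-0.05 -0.39  0.76]  shift after turn mm [-10.1  77.5  -0.1]  max-rows 1.6
```

Emit:
{"api": "jog_arm", "payload": {
  "motion": [
    [-0.01,0,0,0,-1.1,0.8,0.7],
    [0,0.016,0,0,0,0,0.7],
    [0,0.016,0,0,0,0,0.7],
    [0,0.016,0,0,0,0,0.7],
    [0,0.016,0,0,0,0,0.7],
    [0,0.01,0,0,0,0,0.7],
    [0,0,0,0,0,0,0.7]
  ]
}}

```text
t: 19.18
tool_pos: [0.4395, -0.0084, 0.0164]
ee_rot: [[-0.993, -0.004, -0.119], [0.119, 0.0, -0.993], [0.004, -1.0, 0.0]]
ft_force: [-0.1, 0.1, -0.2]
width: 0.697
```

```bash
python3 - <<'E'
from h import *
plan([.4394,-.0089,.021],173)
E
```

```text
t 19.18 pos [ 0.4395 -0.0084  0.0164] ang 173.16 tilt [0.0042 0.0001] w 0.697 F [-0.1  0.1 -0.2]
 turn rotvec [-0.    0.16  0.24]  shift after turn mm [ 0.  -4.6  0.5]  max-rows 0.1
```

Emit:
{"api": "jog_arm", "payload": {
  "motion": [
    [0,-0.0045,0,0,0,0,0.7],
    [0,0,0,0,0,0,0.2],
    [0,0,0,0,0,0,0.2],
    [0,0,0,0,0,0,0.2],
    [-0.003,0,0.002,0,-4.9,0,0.2],
    [-0.004,0,0.002,0,-4.9,0,0.2],
    [-0.01,0,0.003,0,0,0,0.2],
    [-0.012,0,0.003,0,0,0,0.2],
    [-0.012,0,0.003,0,0,0,0.2],
    [-0.012,0,0.003,0,0,0,0.2],
    [-0.01,0,0.002,0,0,0,0.2],
    [0,0,0,0,0,0,0.2]
  ],
  "force": 30
}}

```text
t: 20.68
tool_pos: [0.5072, -0.0244, 0.0223]
ee_rot: [[-0.998, -0.003, 0.056], [-0.056, 0.0, -0.998], [0.003, -1.0, -0.0]]
ft_force: [0.8, 0.2, -0.2]
width: 0.418
```

```bash
python3 - <<'E'
from h import *
plan([*rl([-.049,-.045]),.021],183.04);print(torail(read_state()['tool_pos']))
snap('wrist','w14.png')
E
```

```text
t 20.68 pos [ 0.5072 -0.0244  0.0223] ang -176.79 tilt [ 0.0034 -0.0004] w 0.418 F [ 0.8  0.2 -0.2]
 turn rotvec [0.02 0.17 0.2 ]  shift after turn mm [-110.7    1.3   19.7]  max-rows 2.2
[-0.15967812 -0.02526098]
```

View pics/w14.png

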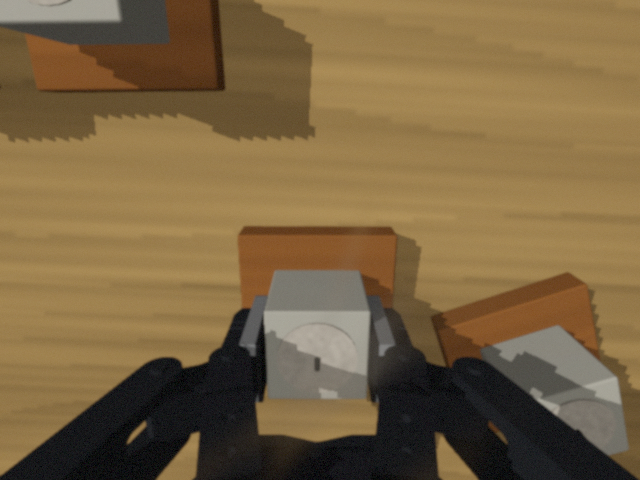

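Emit:
{"api": "jog_arm", "payload": {
  "motion": [
    [-0.008,0,0,0,0,0,0.2],
    [-0.012,0,0.002,0,0,0,0.2],
    [-0.012,0.001,0.004,0,0,0,0.2],
    [-0.012,0,0.004,0,0,0,0.2],
    [-0.012,0,0.004,0,0,0,0.2],
    [-0.012,0,0.004,0,0,0,0.2],
    [-0.01,0,0.002,0,0,0,0.2],
    [0,0,0,0,0,0,0.2]
  ]
}}

```text
t: 21.72
tool_pos: [0.5906, -0.0404, 0.0223]
ee_rot: [[-0.998, -0.005, 0.056], [-0.056, 0.001, -0.998], [0.005, -1.0, -0.001]]
ft_force: [1.1, -0.3, -0.2]
width: 0.413
```

```bash
python3 - <<'E'
from h import *
plan([*rl([-.049,-.045]),.021],183.04);print(torail(read_state()['tool_pos']))
snap('wrist','w15.png')
E
```

```text
t 21.73 pos [ 0.5906 -0.0404  0.0223] ang -176.78 tilt [ 0.0045 -0.0011] w 0.413 F [ 1.1 -0.3 -0.2]
 turn rotvec [0.06 0.18 0.26]  shift after turn mm [-28.2   1.3  -0.7]  max-rows 0.6
[-0.07724691 -0.04565415]
```

View pics/w15.png

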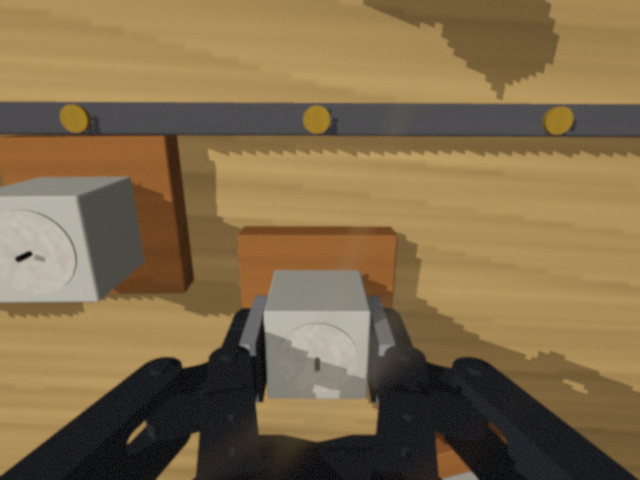

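Emit:
{"api": "jog_arm", "payload": {
  "motion": [
    [-0.008,0.001,0,0,0.2,0.2,0.2],
    [-0.01,0,0,0,0,0,0.2],
    [-0.009,0,0,0,0,0,0.2],
    [-0.004,0,0,0,0,0,0.2],
    [-0.003,0,0,0,0,0,0.2],
    [-0.002,0,0,0,0,0,0.2]
  ],
  "force": 20
}}

```text
t: 22.52
tool_pos: [0.6254, -0.0385, 0.0224]
ee_rot: [[-0.999, -0.007, 0.053], [-0.053, 0.0, -0.999], [0.007, -1.0, -0.001]]
ft_force: [-3.1, -1.2, 4.4]
width: 0.42
```

```bash
python3 - <<'E'
from h import *
plan([*rl([-.039,-.045]),.021],183.04);print(torail(read_state()['tool_pos']))
snap('wrist','w16.png')
E
```

```text
t 22.52 pos [ 0.6254 -0.0385  0.0224] ang -176.96 tilt [ 0.0072 -0.0006] w 0.42 F [-3.1 -1.2  4.4]
 turn rotvec [0.04 0.   0.41]  shift after turn mm [-3.4  1.4 -0.6]  max-rows 0.1
[-0.04242423 -0.04556472]
```

View pics/w16.png

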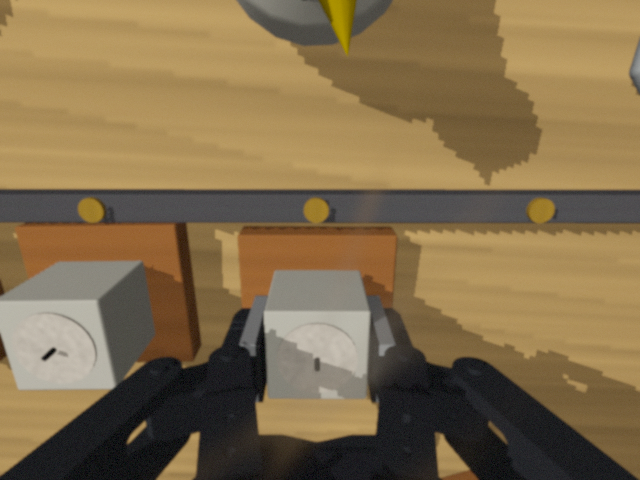

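Emit:
{"api": "jog_arm", "payload": {
  "motion": [
    [-0.002,0.001,0,0,0,0.4,0.2],
    [-0.002,0,0,0,0,0,0.2],
    [-0.0015,0,0,0,0,0,0.2]
  ],
  "force": 20
}}

```text
t: 22.95
tool_pos: [0.6298, -0.0383, 0.0223]
ee_rot: [[-0.999, -0.004, 0.053], [-0.053, 0.0, -0.999], [0.004, -1.0, -0.0]]
ft_force: [-8.1, 0.1, 9.3]
width: 0.419
```

```bash
python3 - <<'E'
from h import *
plan([*rl([-.039,-.045]),.021],183.04);print(torail(read_state()['tool_pos']))
snap('wrist','w17.png')
E
```

```text
t 22.95 pos [ 0.6298 -0.0383  0.0223] ang -176.94 tilt [ 0.0038 -0.0004] w 0.419 F [-8.1  0.1  9.3]
 turn rotvec [0.02 0.02 0.22]  shift after turn mm [ 1.1  1.3 -0.7]  max-rows 0.0
[-0.03793092 -0.04569903]
```

View pics/w17.png

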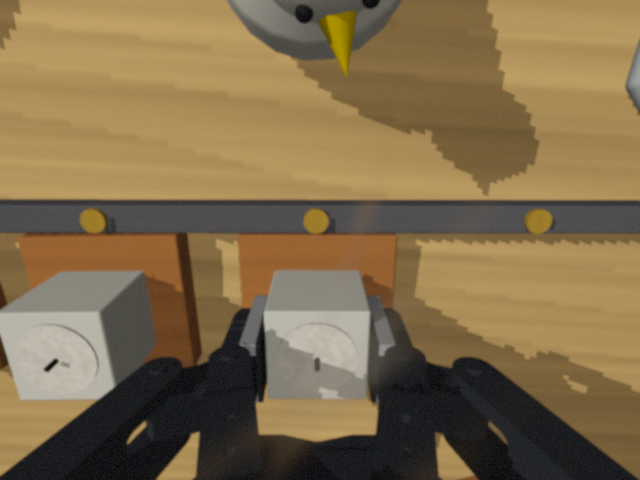

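Emit:
{"api": "jog_arm", "payload": {
  "motion": [
    [0,0,0,0,0,0,0.5],
    [0,0,0,0,0,0,0.65],
    [0,-0.02,0,0,0,0,0.65],
    [0,-0.03,0,0,0,0,0.65],
    [0,-0.03,0,0,0,0,0.7],
    [0,0,0,0,-10.4,0,0.7],
    [0,0,0,0,-10.4,0,0.7],
    [0,0,0,0,0,0,0.7]
  ]
}}

```text
t: 24.0
tool_pos: [0.6335, -0.0384, 0.1117]
ee_rot: [[-0.911, 0.008, 0.413], [-0.413, -0.0, -0.911], [-0.007, -1.0, 0.003]]
ft_force: [-0.5, -0.2, 0.7]
width: 0.701
```

```bash
python3 - <<'E'
from h import *
plan([.4808,-.1227,.10],203.8)
print(read_state()['joint_positions'])
E
```

```text
t 24.0 pos [ 0.6335 -0.0384  0.1117] ang -155.61 tilt [-0.0068  0.0033] w 0.701 F [-0.5 -0.2  0.7]
 turn rotvec [-0.19  0.59 -0.39]  shift after turn mm [173.8  11.7  15.5]  max-rows 3.5
[-1.78214292e-01  1.68864194e-01  1.69382083e+00  1.24763983e-03
  1.27142716e+00  9.66616027e-01]
```

Emit:
{"api": "jog_arm", "payload": {
  "motion": [
    [0.03,0.002,0.003,0,0.6,-0.4,0.7],
    [0.035,0.002,0.003,0,0,0,0.7],
    [0.035,0.002,0.003,0,0,0,0.7],
    [0.035,0.002,0.003,0,0,0,0.7],
    [0.028,0,0.003,0,0,0,0.7],
    [0.006,0,0,0,0,0,0.7],
    [0,0,0,0,0,0,0.7]
  ]
}}

```text
t: 24.88
tool_pos: [0.4833, -0.1216, 0.1078]
ee_rot: [[-0.923, 0.009, 0.384], [-0.384, -0.005, -0.923], [-0.007, -1.0, 0.008]]
ft_force: [-0.2, 0.5, 0.3]
width: 0.698
```

```bash
python3 - <<'E'
from h import *
c=snap('wrist','w18.png')
o=cv2.morphologyEx
print('cups');show(rect(c,o(cups(c),cv2.MORPH_OPEN,np.ones((3,3))),.05,500))
plan([.4808,-.1227,.021],203.8)
E
```

```text
cups
 c [ 480.7 -122.2] L W [35.  34.7] ang 23.9 px [314. 265.]
t 24.93 pos [ 0.4835 -0.1216  0.1078] ang -157.35 tilt [-0.0068  0.0082] w 0.701 F [ 1.2 -0.2  0.4]
 turn rotvec [-0.47 -1.16 -0.38]  shift after turn mm [ 2.9 86.8 -0. ]  max-rows 1.7
```

View pics/w18.png

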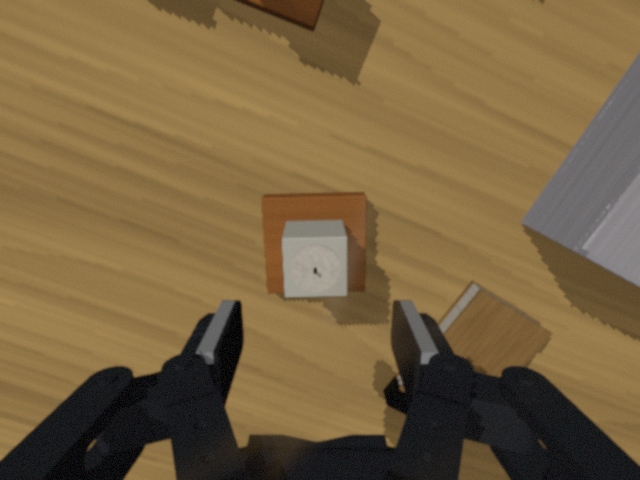

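Holder 4 is centred at (314,265), square to the jaws, and the book lies clear to the right. Descend and grip.

Emit:
{"api": "jog_arm", "payload": {
  "motion": [
    [0.003,0.01,0,-0.5,-1.2,-0.4,0.7],
    [0,0.016,0,0,0,0,0.7],
    [0,0.016,0,0,0,0,0.7],
    [0,0.016,0,0,0,0,0.7],
    [0,0.016,0,0,0,0,0.7],
    [0,0.006,0,0,0,0,0.7],
    [0,0,0,0,0,0,0.7]
  ]
}}

```text
t: 25.8
tool_pos: [0.4807, -0.1211, 0.02]
ee_rot: [[-0.914, -0.005, 0.406], [-0.406, 0.003, -0.914], [0.003, -1.0, -0.004]]
ft_force: [-0.5, 0.7, 0.8]
width: 0.697
```

```bash
python3 - <<'E'
from h import *
plan([.4807,-.1224,.021],203.9)
E
```

```text
t 25.8 pos [ 0.4807 -0.1211  0.02  ] ang -156.02 tilt [ 0.0032 -0.0043] w 0.697 F [-0.5  0.7  0.8]
 turn rotvec [0.25 0.08 0.18]  shift after turn mm [ 0.5 -1.   1.2]  max-rows 0.0
```

Emit:
{"api": "jog_arm", "payload": {
  "motion": [
    [0,-0.001,0.001,0,0,0,0.7],
    [0,0,0,0,0,0,0.2],
    [0,0,0,0,0,0,0.2],
    [0,0,0,0,0,0,0.2],
    [0,0,0,0,5,0,0.2],
    [0,0,0,0,6,0,0.2],
    [0,0,0,0,6,0,0.2],
    [0,0,0,0,4,0,0.2],
    [0,0,0,0,0,0,0.2]
  ],
  "force": 30
}}

```text
t: 26.92
tool_pos: [0.4819, -0.1223, 0.0226]
ee_rot: [[-0.999, -0.002, 0.041], [-0.041, 0.002, -0.999], [0.002, -1.0, -0.002]]
ft_force: [0.2, -0.3, -0.8]
width: 0.42
```

```bash
python3 - <<'E'
from h import *
plan([*rl([-.049,-.135]),.021],183.04);print(torail(read_state()['tool_pos']))
E
```

```text
t 26.93 pos [ 0.4819 -0.1223  0.0226] ang -177.66 tilt [ 0.0018 -0.002 ] w 0.42 F [ 0.2 -0.3 -0.8]
 turn rotvec [ 0.11 -0.7   0.1 ]  shift after turn mm [-141.1    1.6   13.3]  max-rows 2.8
[-0.19011367 -0.12166224]
```

Emit:
{"api": "jog_arm", "payload": {
  "motion": [
    [-0.006,0.001,0.001,0,-0.7,0,0.2],
    [-0.012,0,0.0015,0,0,0,0.2],
    [-0.012,0,0.0015,0,0,0,0.2],
    [-0.012,0,0.0015,0,0,0,0.2],
    [-0.012,0,0.0015,0,0,0,0.2],
    [-0.012,0,0.0015,0,0,0,0.2],
    [-0.012,0,0.0015,0,0,0,0.2],
    [-0.012,0,0.0015,0,0,0,0.2],
    [-0.01,0,0,0,0,0,0.2],
    [0,0,0,0,0,0,0.2]
  ]
}}

```text
t: 28.18
tool_pos: [0.5887, -0.1289, 0.0226]
ee_rot: [[-0.998, -0.005, 0.058], [-0.058, 0.001, -0.998], [0.005, -1.0, -0.002]]
ft_force: [1.1, 1.3, 1.1]
width: 0.414
```

```bash
python3 - <<'E'
from h import *
plan([*rl([-.049,-.135]),.021],183.04);print(torail(read_state()['tool_pos']))
snap('wrist','w19.png')
E
```

```text
t 28.18 pos [ 0.5887 -0.1289  0.0226] ang -176.66 tilt [ 0.0045 -0.0016] w 0.414 F [1.1 1.3 1.1]
 turn rotvec [0.09 0.3  0.26]  shift after turn mm [-34.8   1.6   1. ]  max-rows 0.7
[-0.08382061 -0.13397124]
```

View pics/w19.png

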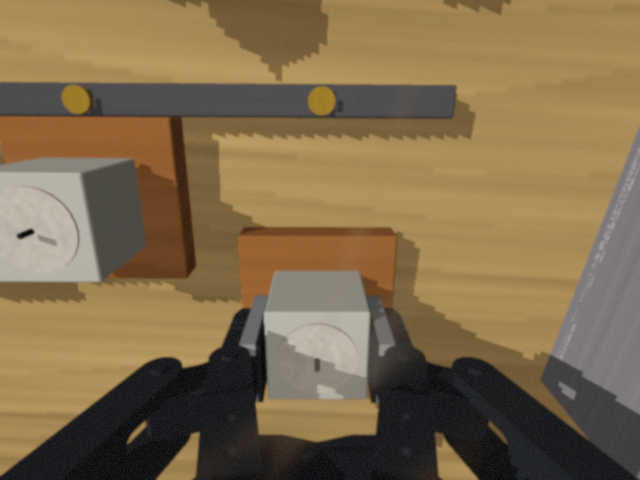

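Emit:
{"api": "jog_arm", "payload": {
  "motion": [
    [-0.006,0.001,0.001,0,0.3,0.2,0.2],
    [-0.012,0,0.0005,0,0,0,0.2],
    [-0.012,0,0,0,0,0,0.2],
    [-0.007,0,0,0,0,0,0.2],
    [0,0,0,0,0,0,0.2]
  ]
}}

```text
t: 28.85
tool_pos: [0.6255, -0.1284, 0.0226]
ee_rot: [[-0.999, -0.005, 0.053], [-0.053, 0.002, -0.999], [0.005, -1.0, -0.002]]
ft_force: [0.4, -0.3, 1.0]
width: 0.415
```

```bash
python3 - <<'E'
from h import *
plan([*rl([-.039,-.135]),.021],183.04);print(torail(read_state()['tool_pos']))
snap('wrist','w20.png')
E
```

```text
t 28.85 pos [ 0.6255 -0.1284  0.0226] ang -176.97 tilt [ 0.0049 -0.0018] w 0.415 F [ 0.4 -0.3  1. ]
 turn rotvec [ 0.1  -0.01  0.28]  shift after turn mm [-8.   1.6 -0.4]  max-rows 0.2
[-0.04699756 -0.13541169]
```

View pics/w20.png

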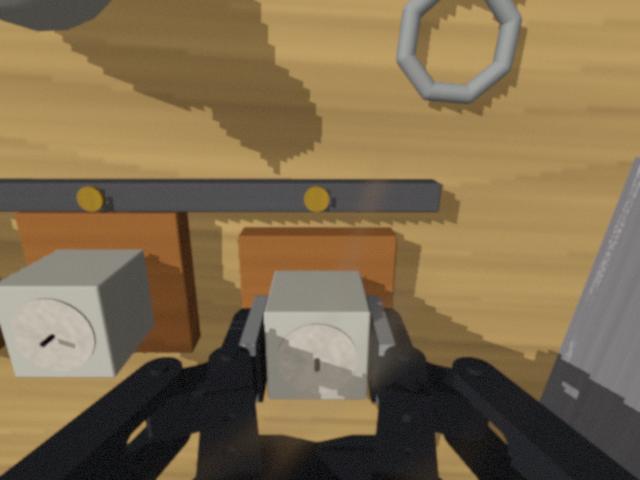

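Stud and base are centred (317). Final push.

Emit:
{"api": "jog_arm", "payload": {
  "motion": [
    [-0.004,0.001,0,0,0,0.2,0.2],
    [-0.003,0,0,0,0,0.2,0.2],
    [-0.002,0,0,0,0,0.2,0.2],
    [-0.0015,0,0,0,0,0.2,0.2]
  ],
  "force": 20
}}

```text
t: 29.4
tool_pos: [0.6338, -0.128, 0.0226]
ee_rot: [[-0.999, 0.003, 0.053], [-0.053, 0.002, -0.999], [-0.003, -1.0, -0.002]]
ft_force: [-4.2, -0.6, 4.6]
width: 0.415
```

```bash
python3 - <<'E'
from h import *
plan([*rl([-.039,-.135]),.021],183.04);print(torail(read_state()['tool_pos']))
snap('wrist','w21.png')
E
```

```text
t 29.4 pos [ 0.6338 -0.128   0.0226] ang -176.95 tilt [-0.0031 -0.0022] w 0.415 F [-4.2 -0.6  4.6]
 turn rotvec [ 0.12  0.01 -0.18]  shift after turn mm [ 0.3  1.6 -0.5]  max-rows 0.0
[-0.03872948 -0.13548375]
```

View pics/w21.png

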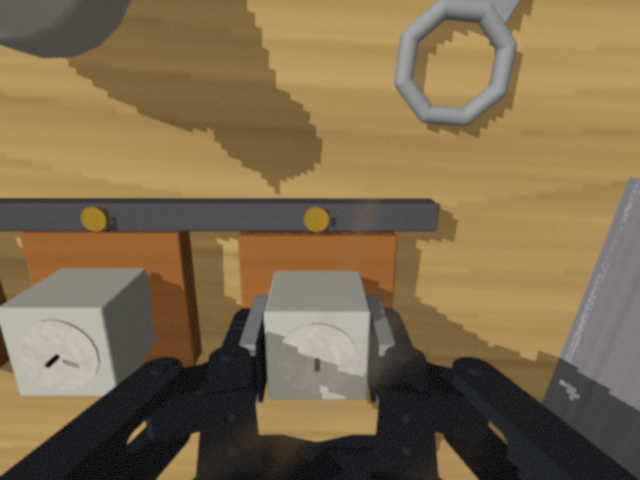

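Emit:
{"api": "jog_arm", "payload": {
  "motion": [
    [-0.0015,0.001,0,0,0,-0.1,0.2],
    [-0.0015,0,0,0,0,0,0.2],
    [0,0,0,0,0,0,0.5],
    [0,0,0,0,0,0,0.65],
    [0,-0.02,0,0,0,0,0.65],
    [0,-0.03,0,0,0,0,0.8],
    [0,-0.04,0,0,0,0,1],
    [0.01,-0.05,0,0,0,0,1],
    [0.01,-0.05,0,0,0,0,1],
    [0.01,-0.02,0,0,0,0,1],
    [0,0,0,0,0,0,1]
  ]
}}

```text
t: 30.82
tool_pos: [0.6074, -0.1298, 0.247]
ee_rot: [[-0.999, 0.01, 0.054], [-0.054, 0.0, -0.999], [-0.01, -1.0, 0.0]]
ft_force: [-0.2, -0.3, -0.7]
width: 1.004
```

```bash
python3 - <<'E'
from h import *
c=snap('wrist','w22.png')
o=cv2.morphologyEx
plan([.6,-.1,.2],180)
print('bases');show(rect(c,o(bases(c),cv2.MORPH_OPEN,np.ones((3,3))),.014,500))
print('cups');show(rect(c,o(cups(c),cv2.MORPH_OPEN,np.ones((3,3))),.05,300))
c=snap('top','t22.png');cv2.imwrite('pics/t22c.png',cv2.resize(c['color'][120:345,125:465],None,fx=2.3,fy=2.3,interpolation=cv2.INTER_CUBIC))
E
```

```text
t 30.88 pos [ 0.6073 -0.1297  0.2459] ang -176.91 tilt [-0.0083 -0.0004] w 0.997 F [ 1.1 -0.4  1.2]
 turn rotvec [ 0.04  3.09 -0.47]  shift after turn mm [  7.3  45.9 -29.7]  max-rows 1.1
bases
 c [ 633.7 -128.8] L W [66.1 65.4] ang 93.1 px [317. 171.]
 c [628.9 -39.7] L W [66.2 65.4] ang 93.1 px [228. 170.]
 c [623.6  50.1] L W [67.6 66.4] ang 93.2 px [136. 171.]
 c [618.6 138.7] L W [68.3 66. ] ang 94.9 px [ 45. 172.]
 c [751.3 137.2] L W [34.8 26.9] ang 93.1 px [13. 13.]
cups
 c [618.8 138.4] L W [33.4 29.5] ang 3.1 px [ 15. 179.]
 c [ 633.7 -128. ] L W [34.3 34. ] ang 3.9 px [316. 176.]
 c [628.7 -38.4] L W [34.5 34.3] ang 93.1 px [214. 176.]
 c [623.8  51.5] L W [34.3 33.9] ang 3.3 px [111. 177.]
 c [754.9 -18. ] L W [25.1 18.6] ang 93.1 px [182.  11.]
```

View pics/w22.png

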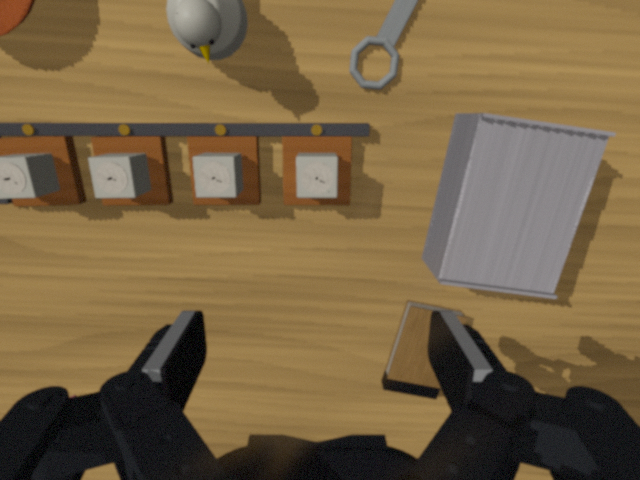

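View pics/t22c.png

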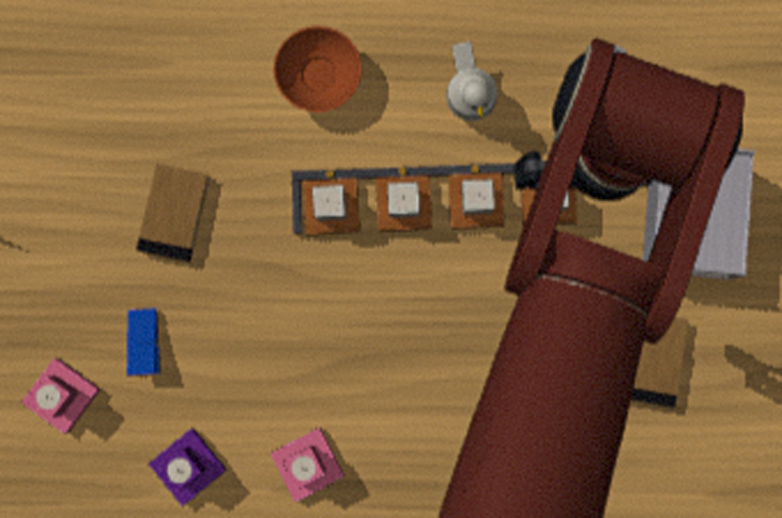

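All four holders are flush and evenly spaced, with base centres 89-90 mm apart, yaw 3.1-3.2° and each stud centred. Two books and the clip remain. Now to view the organiser and the right-hand book from above.

```bash
python3 - <<'E'
from h import *
plan([.54,-.285,.25],175)
E
```

```text
t 30.93 pos [ 0.6067 -0.1295  0.2439] ang -176.91 tilt [-0.0054 -0.0016] w 0.996 F [-0.1  0.   0.1]
 turn rotvec [ 0.11  8.09 -0.3 ]  shift after turn mm [ 52.9  -6.1 160.8]  max-rows 3.4
```

Emit:
{"api": "jog_arm", "payload": {
  "motion": [
    [0,0,0,0,8.1,-0.3,1],
    [0.01,-0.001,0.03,0,0,0,1],
    [0.012,-0.002,0.035,0,0,0,1],
    [0.012,-0.002,0.035,0,0,0,1],
    [0.012,-0.001,0.035,0,0,0,1],
    [0.008,0,0.025,0,0,0,1],
    [0,0,0,0,0,0,1]
  ]
}}

```text
t: 31.8
tool_pos: [0.5335, -0.2846, 0.2326]
ee_rot: [[-0.996, -0.021, -0.089], [0.089, 0.015, -0.996], [0.022, -1.0, -0.013]]
ft_force: [-0.1, 0.8, 0.9]
width: 1.001
```

```bash
python3 - <<'E'
from h import *
c=snap('wrist','w23.png')
plan([.54,-.285,.25],175)
H=hsvof(c)
for p in [(300,100),(300,200)]: print(H[p[1],p[0]])
E
```

```text
t 31.85 pos [ 0.5338 -0.2837  0.2324] ang 174.95 tilt [ 0.0222 -0.0133] w 1.001 F [ 0.1 -0.3  0.2]
 turn rotvec [ 0.76 -0.06  1.27]  shift after turn mm [ -6.3 -17.6   0.8]  max-rows 0.4
[173   7 139]
[ 18 109 143]
```

View pics/w23.png

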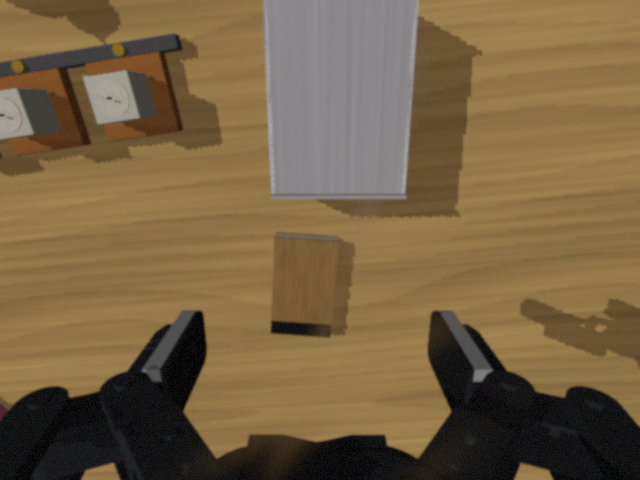

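```bash
python3 - <<'E'
import cv2
im=cv2.imread('pics/w23.png')
cv2.imwrite('pics/w23a.png',cv2.resize(im[180:350,240:440],None,fx=3.5,fy=3.5,interpolation=cv2.INTER_CUBIC))
E
```

```text
(no output)
```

View pics/w23a.png

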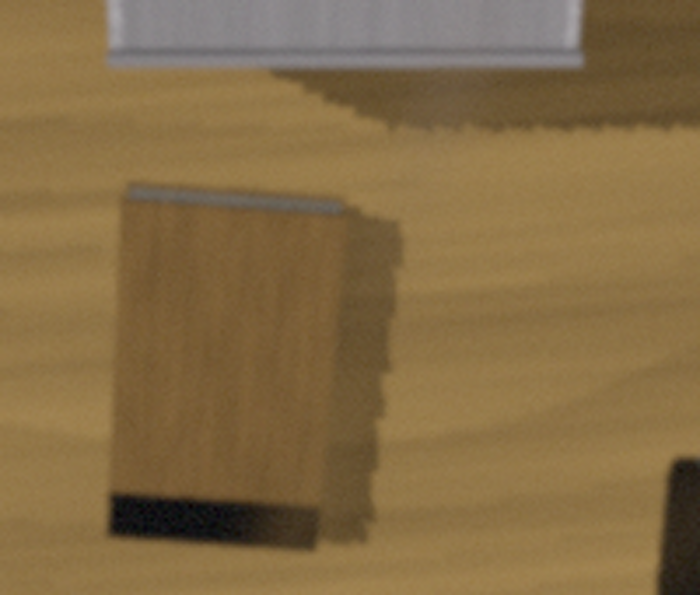

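```bash
cat >> h.py <<'E'
def quad(c,pts,z):
    P=np.array([pl(c,u,v,z)[:2] for u,v in pts])*1000
    print(' corners',np.round(P,1).tolist(),'sides',np.round([np.linalg.norm(P[i]-P[(i+1)%len(P)]) for i in range(len(P))],1),'angles',np.round([np.degrees(np.arctan2(*(P[(i+1)%len(P)]-P[i])[::-1])) for i in range(len(P))],1),'mean',np.round(P.mean(0),1))
    return P
E
python3 - <<'E'
from h import *
c=camera('wrist')
quad(c,[(276.6,236.3),(337.7,240.6),(330,336.9),(271.4,332.9)],.016)
quad(c,[(270.9,199.1),(406.9,198.9)],.066)
plan([.434,-.258,.06],167)
E
```

```text
corners [[495.4, -238.5], [485.9, -297.8], [376.5, -281.7], [386.5, -219.3]] sides [ 60.  110.6  63.2 110.5] angles [-99.1 171.7  80.9 -10. ] mean [ 436.1 -259.3]
 corners [[544.7, -245.5], [535.5, -355.6]] sides [110.5 110.5] angles [-94.8  85.2] mean [ 540.1 -300.5]
t 31.9 pos [ 0.5342 -0.2831  0.2329] ang 175.01 tilt [ 0.0216 -0.013 ] w 0.999 F [ 0.1  0.3 -0.1]
 turn rotvec [0.66 8.   1.29]  shift after turn mm [103.3 172.9  -1.9]  max-rows 4.0
```

Emit:
{"api": "jog_arm", "payload": {
  "motion": [
    [0,0,0,0.7,4.1,1.3,1],
    [0.025,0.01,0,0,0,0,1],
    [0.025,0.03,0,0,0,0,1],
    [0.025,0.03,0,0,0,0,1],
    [0.015,0.03,0,0,0,0,1],
    [0.005,0.03,0,0,0,0,1],
    [0,0,0,0,0,0,1]
  ]
}}

```text
t: 32.78
tool_pos: [0.4415, -0.2586, 0.0965]
ee_rot: [[-0.989, 0.001, -0.149], [0.149, 0.004, -0.989], [0.0, -1.0, -0.004]]
ft_force: [-0.5, -0.2, -0.4]
width: 0.999
```

```bash
python3 - <<'E'
from h import *
c=snap('wrist','w24.png')
plan([.4365,-.2593,.03],170.9)
E
```

```text
t 32.83 pos [ 0.4428 -0.2595  0.0984] ang 171.44 tilt [-0.0031 -0.0026] w 1.001 F [ 0.1 -0.1  0.3]
 turn rotvec [ 0.15  0.54 -0.17]  shift after turn mm [ 6.3 68.4  0.8]  max-rows 1.4
```

View pics/w24.png

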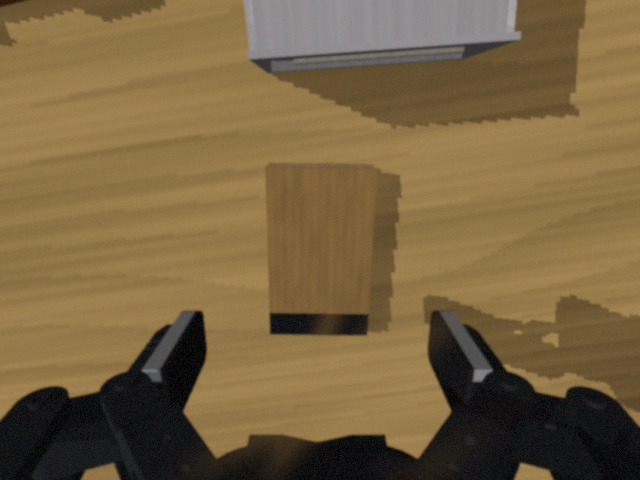

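```bash
python3 - <<'E'
from h import *
c=camera('wrist')
quad(c,[(267,166),(376,167),(368,333),(271,333)],.016)
plan([.4365,-.2593,.003],170.9)
im=c['color'];cv2.imwrite('pics/w24a.png',cv2.resize(im[150:350,240:420],None,fx=3,fy=3,interpolation=cv2.INTER_CUBIC))
E
```

```text
corners [[496.4, -238.8], [486.5, -301.0], [377.9, -284.5], [387.5, -220.6]] sides [ 63.  109.8  64.6 110.5] angles [-99.1 171.4  81.5  -9.5] mean [ 437.1 -261.2]
t 32.88 pos [ 0.4438 -0.2606  0.1   ] ang 171.43 tilt [-0.0056 -0.0009] w 1.001 F [-0.1  0.8 -0.5]
 turn rotvec [ 0.05  0.53 -0.32]  shift after turn mm [ 7.4 97.  -0.1]  max-rows 1.9
```

View pics/w24a.png

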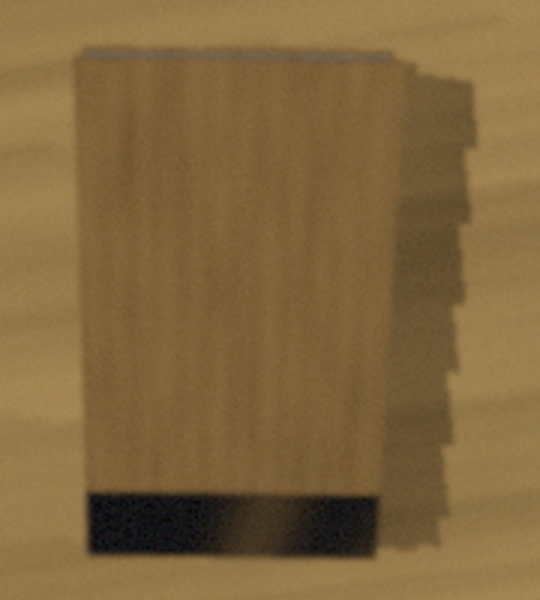

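Emit:
{"api": "jog_arm", "payload": {
  "motion": [
    [0.007,0.005,0.001,0,0.3,-0.3,1],
    [0,0.016,0,0,0,0,1],
    [0,0.016,0,0,0,0,1],
    [0,0.016,0,0,0,0,1],
    [0,0.016,0,0,0,0,1],
    [0,0.01,0,0,0,0,1],
    [0,0,0,0,0,0,1]
  ]
}}

```text
t: 33.75
tool_pos: [0.4387, -0.2616, 0.0181]
ee_rot: [[-0.988, 0.003, -0.154], [0.154, -0.002, -0.988], [-0.004, -1.0, 0.001]]
ft_force: [-0.8, 0.1, -0.1]
width: 0.999
```

```bash
python3 - <<'E'
from h import *
plan([.437,-.261,.002],171.1)
E
```

```text
t 33.75 pos [ 0.4387 -0.2616  0.0181] ang 171.16 tilt [-0.0036  0.001 ] w 0.999 F [-0.8  0.1 -0.1]
 turn rotvec [-0.05  0.06 -0.21]  shift after turn mm [ 1.8 16.1 -0.3]  max-rows 0.3
```

Emit:
{"api": "jog_arm", "payload": {
  "motion": [
    [0.002,0.007,0,0,0,-0.2,1],
    [0,0.008,0,0,0,0,1],
    [0,0,0,0,0,0,1],
    [0,0,0,0,0,0,0.6],
    [0,0,0,0,0,0,0.6],
    [0,0,0,0,0,0,0.6],
    [0,0,0,0,0,0,0.6]
  ],
  "force": 60
}}

```text
t: 34.62
tool_pos: [0.4381, -0.2624, 0.0042]
ee_rot: [[-0.988, 0.003, -0.154], [0.154, -0.004, -0.988], [-0.003, -1.0, 0.003]]
ft_force: [-0.6, -0.3, -0.9]
width: 0.726
```

```bash
python3 - <<'E'
from h import *
c=snap('wrist','w25.png');
plan([.437,-.261,.002],171.1)
c=snap('side','s25.png');cv2.imwrite('pics/s25c.png',cv2.resize(c['color'][280:420,200:420],None,fx=3,fy=3))
E
```

```text
t 34.67 pos [ 0.4381 -0.2624  0.0041] ang 171.16 tilt [-0.0033  0.003 ] w 0.725 F [ 0.5 -0.2 -1.5]
 turn rotvec [-0.17  0.06 -0.19]  shift after turn mm [ 1.3  2.1 -1.2]  max-rows 0.1
```

View pics/w25.png

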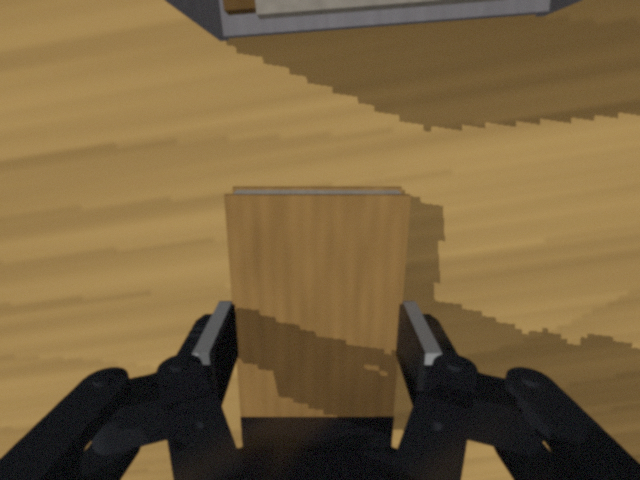

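View pics/s25c.png

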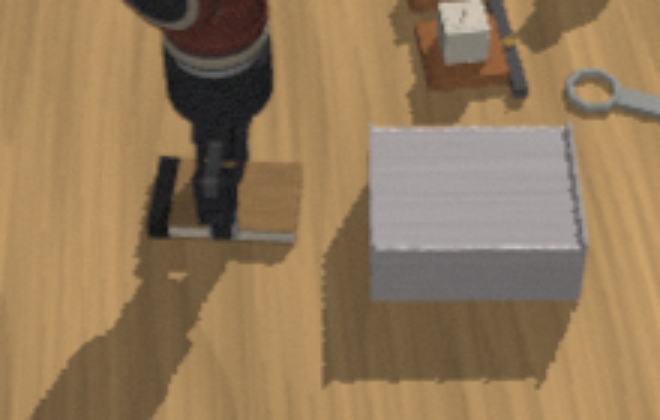

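Emit:
{"api": "jog_arm", "payload": {
  "motion": [
    [0,-0.008,0,0,0,0,0.6],
    [0,-0.016,0,0,0,0,0.6],
    [0,-0.02,0,0,0,0,0.6],
    [0,-0.02,0,0,0,0,0.6],
    [0,-0.02,0,0,0,0,0.6],
    [0,-0.02,0,0,0,0,0.6],
    [0,-0.01,0,0,0,0,0.6],
    [0,0,0,0,0,0,0.6]
  ]
}}

```text
t: 35.72
tool_pos: [0.4387, -0.2627, 0.1287]
ee_rot: [[-0.988, 0.008, -0.154], [0.154, -0.007, -0.988], [-0.009, -1.0, 0.006]]
ft_force: [-0.0, -0.4, -1.3]
width: 0.725
```

```bash
python3 - <<'E'
from h import *
c=snap('wrist','w26.png');
plan([.6148,-.3068,.13],175.2)
E
```

```text
t 35.77 pos [ 0.4384 -0.2625  0.128 ] ang 171.17 tilt [-0.0077  0.0056] w 0.722 F [ 0.2  0.2 -0.6]
 turn rotvec [-0.34 -4.03 -0.43]  shift after turn mm [-179.5   -2.    29.4]  max-rows 3.6
```

View pics/w26.png

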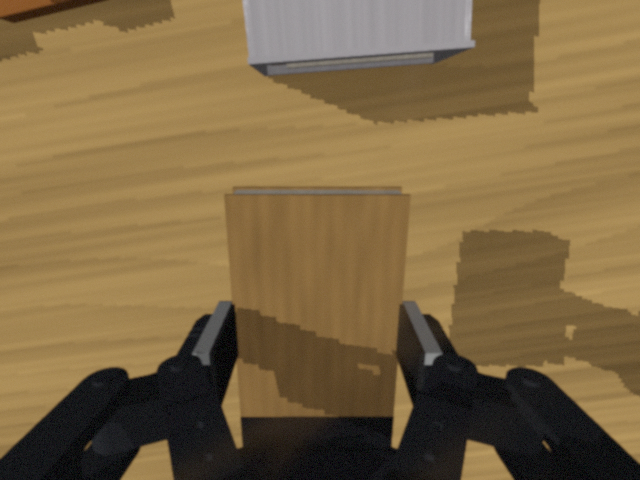

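Book is held (far corners (225,193) and (409,193)). Carry it over the deck.

Emit:
{"api": "jog_arm", "payload": {
  "motion": [
    [-0.01,0,0.002,-0.3,-4,-0.4,0.6],
    [-0.025,0,0.004,0,0,0,0.6],
    [-0.03,0,0.005,0,0,0,0.6],
    [-0.03,0,0.005,0,0,0,0.6],
    [-0.03,0,0.005,0,0,0,0.6],
    [-0.025,0,0.004,0,0,0,0.6],
    [-0.02,0,0.003,0,0,0,0.6],
    [0,0,0,0,0,0,0.6]
  ]
}}

```text
t: 36.78
tool_pos: [0.6049, -0.3027, 0.1149]
ee_rot: [[-0.996, -0.016, -0.083], [0.082, 0.01, -0.997], [0.016, -1.0, -0.009]]
ft_force: [-1.2, 0.3, -1.2]
width: 0.726
```

```bash
python3 - <<'E'
from h import *
c=snap('wrist','w27.png');
plan([.6148,-.3068,.13],175.2)
E
```

```text
t 36.83 pos [ 0.604  -0.3025  0.1146] ang 175.26 tilt [ 0.0172 -0.0091] w 0.721 F [-0.9  0.5 -1.4]
 turn rotvec [0.52 0.05 0.98]  shift after turn mm [-11.1 -15.4   3.4]  max-rows 0.4
```

View pics/w27.png

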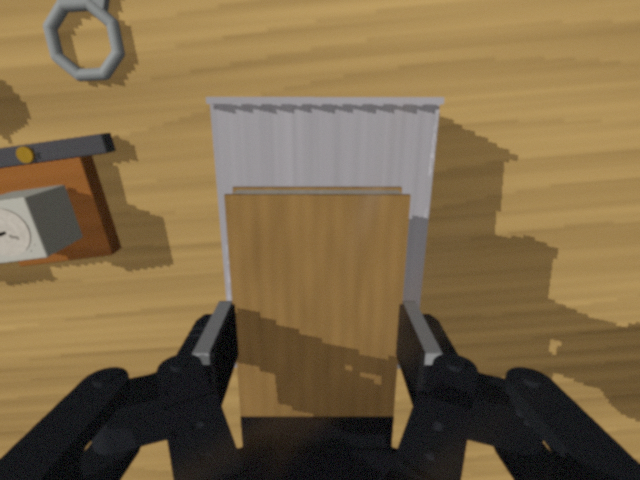

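```bash
python3 - <<'E'
from h import *
c=camera('wrist')
quad(c,[(207,97.5),(444,97.5)],.066)
a=np.radians(-4.8);
P=np.array([pl(c,u,97.5,.066)[:2] for u in(207,444)]).mean(0);print(P-.075*np.array([np.cos(a),np.sin(a)]))
im=c['color'];cv2.imwrite('pics/w27a.png',cv2.resize(im[85:330,190:460],None,fx=2.9,fy=2.4,interpolation=cv2.INTER_CUBIC))
plan([.6148,-.3068,.13],175.2)
E
```

```text
corners [[693.1, -258.9], [684.0, -368.0]] sides [109.4 109.4] angles [-94.8  85.2] mean [ 688.6 -313.4]
[ 0.61382325 -0.3071655 ]
t 36.88 pos [ 0.6037 -0.3024  0.1149] ang 175.25 tilt [ 0.017 -0.009] w 0.723 F [-1.1  0.8 -0.6]
 turn rotvec [0.51 0.04 0.97]  shift after turn mm [-11.4 -15.1   3.4]  max-rows 0.4
```

View pics/w27a.png

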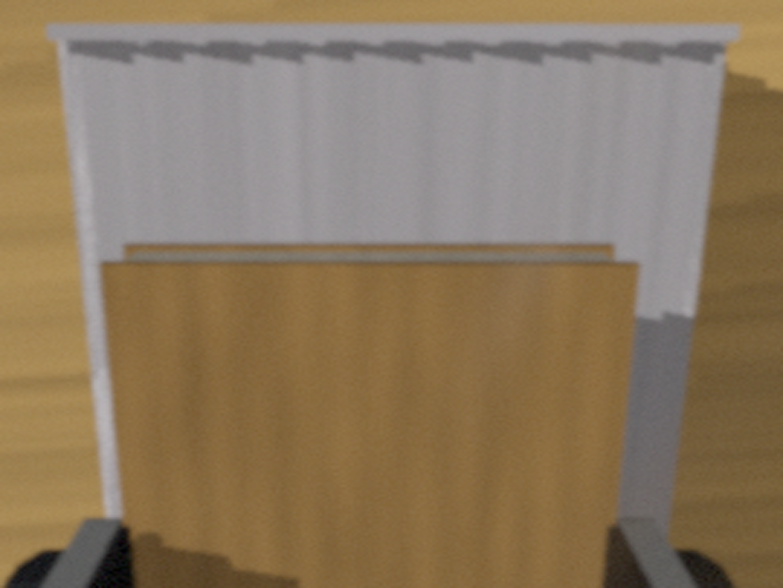

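```bash
python3 - <<'E'
from h import *
c=camera('wrist');s=read_state();R=np.array(s['ee_rot']);p=np.array(s['tool_pos'])
# plane of book top in tool frame: tool y = -(0.016-0.0042) 
o,_=ray(c,0,0)
for yy in (-.0118,):
  for u,v in [(225.5,194.6),(409.7,194.6)]:
    o,d=ray(c,u,v);ot=R.T@(o-p);dt=R.T@d;k=(yy-ot[1])/dt[1];print(np.round((ot+k*dt)*1000,1))
E
```

```text
[-53.1 -11.8 -30.9]
[-53.1 -11.8  32.2]
```

Emit:
{"api": "jog_arm", "payload": {
  "motion": [
    [-0.006,0,0.002,0.5,0,1,0.6],
    [-0.006,0.005,0.002,0,0,0,0.6],
    [0,0.01,0,0,0,0,0.6],
    [0,0.01,0,0,0,0,0.6],
    [0,0,0,0,0,0,0.6]
  ]
}}

```text
t: 37.55
tool_pos: [0.6141, -0.3074, 0.0878]
ee_rot: [[-0.996, 0.001, -0.084], [0.084, 0.0, -0.996], [-0.001, -1.0, -0.0]]
ft_force: [-0.2, 0.5, -1.0]
width: 0.719
```

```bash
python3 - <<'E'
from h import *
c=snap('wrist','w28.png');
plan([.6159,-.3071,.0645],175.2)
E
```

```text
t 37.6 pos [ 0.6144 -0.3076  0.0885] ang 175.19 tilt [-0.0015  0.0004] w 0.724 F [ 0.6 -0.1 -1. ]
 turn rotvec [-0.02 -0.01 -0.08]  shift after turn mm [-1.4 24.  -0.6]  max-rows 0.5
```

View pics/w28.png

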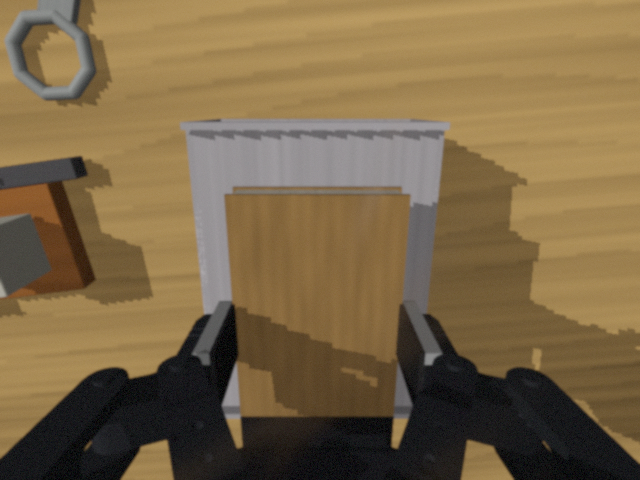

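Emit:
{"api": "jog_arm", "payload": {
  "motion": [
    [-0.001,0.006,-0.0005,0,0,0,0.6],
    [0,0.007,0,0,0,0,0.6],
    [0,0.005,0,0,0,0,0.6],
    [0,0.003,0,0,0,0,0.6],
    [0,0,0,0,0,0,0.6]
  ]
}}

```text
t: 38.22
tool_pos: [0.6158, -0.3073, 0.0665]
ee_rot: [[-0.996, 0.002, -0.084], [0.084, -0.001, -0.996], [-0.002, -1.0, 0.001]]
ft_force: [0.2, -0.6, -1.2]
width: 0.721
```

```bash
python3 - <<'E'
from h import *
plan([.6159,-.3071,.0645],175.2)
E
```

```text
t 38.23 pos [ 0.6158 -0.3073  0.0665] ang 175.19 tilt [-0.0021  0.0008] w 0.721 F [ 0.2 -0.6 -1.2]
 turn rotvec [-0.04 -0.01 -0.12]  shift after turn mm [-0.   2.  -0.2]  max-rows 0.0
```

Emit:
{"api": "jog_arm", "payload": {
  "motion": [
    [0,0.0015,0,0,0,0,0.6],
    [0,0.001,0,0,0,0,0.6],
    [0,0,0,0,0,0,0.6]
  ]
}}

```text
t: 38.6
tool_pos: [0.6162, -0.3075, 0.0644]
ee_rot: [[-0.996, 0.003, -0.084], [0.084, -0.002, -0.996], [-0.003, -1.0, 0.001]]
ft_force: [-0.7, 0.5, -1.6]
width: 0.725
```

```bash
python3 - <<'E'
from h import *
plan([.6159,-.3071,.0645],175.2)
E
```

```text
t 38.6 pos [ 0.6162 -0.3075  0.0644] ang 175.19 tilt [-0.0031  0.0013] w 0.725 F [-0.7  0.5 -1.6]
 turn rotvec [-0.07 -0.01 -0.18]  shift after turn mm [ 0.3 -0.1 -0.4]  max-rows 0.0
```

Emit:
{"api": "jog_arm", "payload": {
  "motion": [
    [0,0.0015,0,0,0,0,0.6],
    [0,0,0,0,0,0,0.6]
  ]
}}

```text
t: 38.85
tool_pos: [0.6166, -0.3077, 0.0642]
ee_rot: [[-0.996, 0.004, -0.084], [0.084, -0.002, -0.996], [-0.004, -1.0, 0.002]]
ft_force: [1.0, -1.0, -2.1]
width: 0.724
```

Emit:
{"api": "jog_arm", "payload": {
  "motion": [
    [0,0.0015,0,0,0,0,0.6],
    [0,0.0015,0,0,0,0,0.6]
  ]
}}

```text
t: 39.1
tool_pos: [0.6167, -0.3079, 0.064]
ee_rot: [[-0.996, 0.003, -0.084], [0.084, -0.002, -0.996], [-0.003, -1.0, 0.002]]
ft_force: [-4.4, 3.3, 8.8]
width: 0.724
```

Emit:
{"api": "jog_arm", "payload": {
  "motion": [
    [0,-0.001,0,0,0,0,0.72],
    [0,0,0,0,0,0,0.85],
    [0,0,0,0,0,0,0.95],
    [0,-0.01,0,0,0,0,0.95],
    [0,-0.02,0,0,0,0,0.95],
    [0,-0.03,0,0,0,0,0.95],
    [0,-0.03,0,0,0,0,0.95],
    [0,-0.03,0,0,0,0,0.95],
    [0,0,0,0,0,0,0.95]
  ]
}}

```text
t: 40.22
tool_pos: [0.6179, -0.3087, 0.1963]
ee_rot: [[-0.996, 0.01, -0.084], [0.084, -0.006, -0.996], [-0.011, -1.0, 0.005]]
ft_force: [0.1, -0.0, -0.6]
width: 0.948
```

```bash
python3 - <<'E'
from h import *
c=snap('wrist','w29.png');
plan([.6159,-.3071,.19],175.2)
im=c['color'];cv2.imwrite('pics/w29a.png',cv2.resize(im[80:360,190:450],None,fx=2.1,fy=2.1,interpolation=cv2.INTER_CUBIC))
E
```

```text
t 40.27 pos [ 0.6171 -0.3081  0.1941] ang 175.19 tilt [-0.0076  0.0039] w 0.95 F [ 0.9 -0.3 -0. ]
 turn rotvec [-0.22 -0.01 -0.44]  shift after turn mm [ 1.3  4.1 -0.9]  max-rows 0.1
```

View pics/w29a.png

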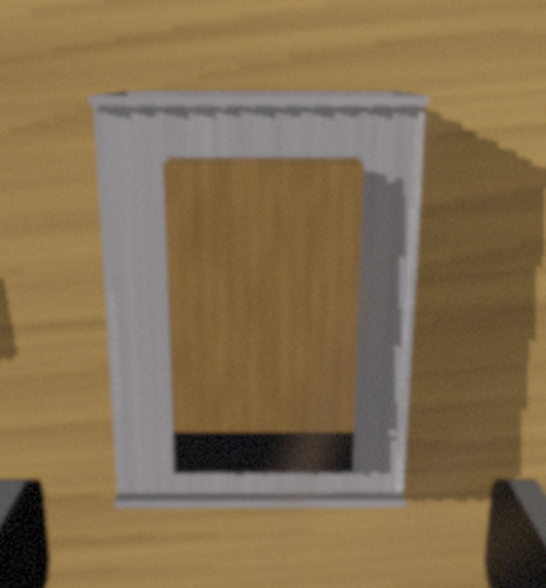

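```bash
python3 - <<'E'
from h import *
c=camera('wrist')
g=lambda L:[(x/2.1+190,y/2.1+80) for x,y in L]
quad(c,g([(165,157),(363,158),(352,472),(176,472)]),.076)
quad(c,g([(90,97),(430,97),(405,506),(116,506)]),.066)
plan([.60,.335,.19],180)
print(read_state()['joint_positions'])
E
```

```text
corners [[672.6, -281.7], [667.0, -344.0], [556.8, -334.8], [562.2, -272.1]] sides [ 62.6 110.6  63.  110.8] angles [-95.1 175.2  85.1  -5. ] mean [ 614.6 -308.1]
 corners [[692.5, -258.7], [683.3, -367.5], [535.5, -354.8], [544.9, -246.3]] sides [109.2 148.4 108.9 148.1] angles [-94.8 175.1  85.   -4.8] mean [ 614.  -306.8]
t 40.33 pos [ 0.6162 -0.3076  0.1917] ang 175.19 tilt [-0.0044  0.0021] w 0.95 F [ 0.4 -0.3 -1.3]
 turn rotvec [-0.13 -4.81 -0.25]  shift after turn mm [  16.2    1.7 -642.6]  max-rows 12.9
[-5.70949771e-01  2.21431087e-01  1.49429745e+00  1.70220776e-04
  1.42095680e+00  1.08369983e+00]
```

First book is laid: centre (614.6,-308.1) vs deck (614.0,-306.8) mm, yaw -5.0° vs -4.8°. Next, the left-hand book.

Emit:
{"api": "jog_arm", "payload": {
  "motion": [
    [0.003,-0.01,-0.03,0,0,0,1],
    [0.003,-0.005,-0.05,0,0,0,1],
    [0.003,0,-0.055,0,0,0,1],
    [0.003,0,-0.055,0,0,0,1],
    [0.003,0,-0.055,0,0,0,1],
    [0.003,0,-0.055,0,0,0,1],
    [0.003,0,-0.055,0,0,0,1],
    [0.003,0,-0.055,0,0,0,1],
    [0.003,0,-0.055,0,0,0,1],
    [0.003,0,-0.055,0,0,0,1],
    [0,0,-0.055,0,0,0,1],
    [0,0,-0.05,0,0,0,1],
    [0,0,-0.025,0,0,0,1],
    [0,0,0,0,0,0,1]
  ]
}}

```text
t: 42.08
tool_pos: [0.6276, 0.3624, 0.1747]
ee_rot: [[-0.995, -0.041, -0.087], [0.087, -0.003, -0.996], [0.041, -0.999, 0.007]]
ft_force: [0.5, 0.8, 0.5]
width: 1.001
```

```bash
python3 - <<'E'
from h import *
c=snap('wrist','w30.png');
plan([.60,.335,.15],167)
E
```

```text
t 42.12 pos [0.6275 0.3613 0.1745] ang 174.96 tilt [0.0412 0.0074] w 1.001 F [-0.5  0.6 -0.3]
 turn rotvec [-0.59  7.97  2.33]  shift after turn mm [20.9 24.5 31.8]  max-rows 0.9
```

View pics/w30.png

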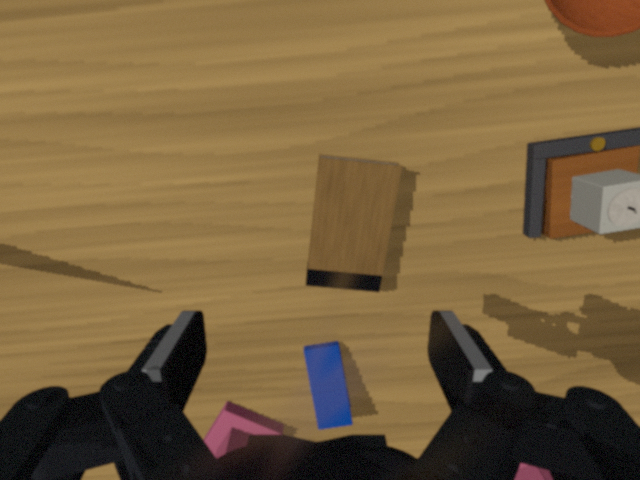

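```bash
python3 - <<'E'
from h import *
c=camera('wrist')
quad(c,[(320,156),(399,163),(380,290),(306,284)],.016)
quad(c,[(304,347),(338,342),(352,424),(319,429)],.02)
plan([.60,.335,.12],167)
E
```

```text
corners [[667.5, 353.6], [656.8, 293.7], [548.2, 311.5], [559.9, 374.9]] sides [ 60.9 110.1  64.4 109.7] angles [-100.1  170.7   79.5  -11.2] mean [608.1 333.4]
 corners [[498.4, 382.6], [500.9, 351.5], [403.1, 344.3], [399.8, 377.4]] sides [31.2 98.1 33.3 98.8] angles [ -85.4 -175.8   95.8    3. ] mean [450.6 364. ]
t 42.17 pos [0.628  0.3604 0.175 ] ang 174.89 tilt [0.0405 0.0073] w 1.003 F [-0.2 -0.1  0.1]
 turn rotvec [-0.58  7.9   2.29]  shift after turn mm [21.5 55.  31.1]  max-rows 1.3
```

Emit:
{"api": "jog_arm", "payload": {
  "motion": [
    [0,0,0,-0.6,4.9,2.3,1],
    [0.008,0.015,0.01,0,0,0,1],
    [0.007,0.025,0.01,0,0,0,1],
    [0,0.025,0.004,0,0,0,1],
    [0,0.01,0,0,0,0,1],
    [0,0,0,0,0,0,1]
  ]
}}

```text
t: 42.92
tool_pos: [0.609, 0.3296, 0.097]
ee_rot: [[-0.983, -0.0, -0.186], [0.186, -0.001, -0.983], [0.0, -1.0, 0.001]]
ft_force: [-0.2, -0.6, -0.1]
width: 1.004
```

```bash
python3 - <<'E'
from h import *
c=snap('wrist','w31.png');
plan([.608,.3335,.003],170)
im=c['color'];cv2.imwrite('pics/w31a.png',cv2.resize(im[140:360,220:440],None,fx=2.7,fy=2.7,interpolation=cv2.INTER_CUBIC))
E
```

```text
t 42.98 pos [0.6094 0.3299 0.0977] ang 169.29 tilt [-0.0007  0.001 ] w 1.0 F [-0.5  0.2 -0.2]
 turn rotvec [-0.06 -0.71 -0.04]  shift after turn mm [ 2.  94.7 -3.3]  max-rows 1.9
```

View pics/w31a.png

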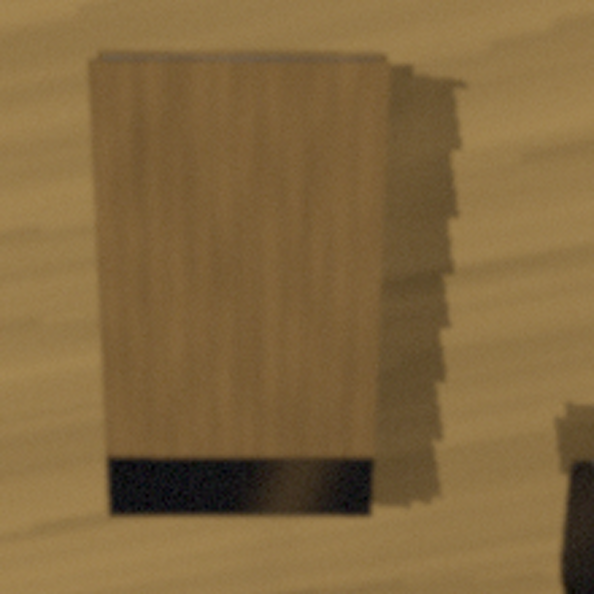

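```bash
python3 - <<'E'
from h import *
c=camera('wrist')
quad(c,[(x/2.7+220,y/2.7+140) for x,y in[(91,60),(388,60),(372,514),(109,514)]],.016)
plan([.608,.3335,.003],170)
E
```

```text
corners [[667.2, 355.2], [655.4, 293.2], [546.9, 313.5], [559.0, 376.9]] sides [ 63.1 110.4  64.6 110.3] angles [-100.7  169.4   79.2  -11.3] mean [607.1 334.7]
t 43.02 pos [0.6098 0.3304 0.0984] ang 169.31 tilt [-0.0018  0.0001] w 1.0 F [ 0.9  0.8 -0.1]
 turn rotvec [-0.01 -0.69 -0.1 ]  shift after turn mm [ 2.3 95.4 -2.7]  max-rows 1.9
```

Emit:
{"api": "jog_arm", "payload": {
  "motion": [
    [0.003,0.005,-0.004,0,0,0,1],
    [0,0.016,0,0,0,0,1],
    [0,0.016,0,0,0,0,1],
    [0,0.016,0,0,0,0,1],
    [0,0.016,0,0,0,0,1],
    [0,0.012,0,0,0,0,1],
    [0,0.006,0,0,0,0,1],
    [0,0,0,0,0,0,1]
  ]
}}

```text
t: 44.02
tool_pos: [0.6081, 0.3359, 0.0059]
ee_rot: [[-0.983, 0.003, -0.185], [0.185, -0.0, -0.983], [-0.002, -1.0, -0.0]]
ft_force: [0.3, -0.7, 0.1]
width: 0.998
```

```bash
python3 - <<'E'
from h import *
plan([.6071,.3347,.0035],169.3)
E
```

```text
t 44.02 pos [0.6081 0.3359 0.0059] ang 169.35 tilt [-0.0025 -0.0004] w 0.998 F [ 0.3 -0.7  0.1]
 turn rotvec [ 0.02  0.05 -0.14]  shift after turn mm [0.8 2.4 1.4]  max-rows 0.1
```

Emit:
{"api": "jog_arm", "payload": {
  "motion": [
    [0.001,0.0025,0.001,0,0,0,1],
    [0,0,0,0,0,0,1],
    [0,0,0,0,0,0,0.6],
    [0,0,0,0,0,0,0.6],
    [0,0,0,0,0,0,0.6],
    [0,0,0,0,0,0,0.6],
    [0,-0.008,0,0,0,0,0.6],
    [0,-0.016,0,0,0,0,0.6],
    [0,-0.02,0,0,0,0,0.6],
    [0,-0.02,0,0,0,0,0.6],
    [0,-0.02,0,0,0,0,0.6],
    [0,-0.025,0,0,0,0,0.6],
    [0,-0.03,0,0,0,0,0.6],
    [0,-0.03,0,0,0,0,0.6],
    [0,0,0,0,0,0,0.6]
  ],
  "force": 60
}}

```text
t: 45.9
tool_pos: [0.6086, 0.336, 0.1909]
ee_rot: [[-0.983, 0.014, -0.185], [0.185, 0.005, -0.983], [-0.013, -1.0, -0.007]]
ft_force: [0.1, 0.2, -1.2]
width: 0.719
```

```bash
python3 - <<'E'
from h import *
c=snap('wrist','w32.png');
plan([.6159,-.308,.18],175.2)
E
```

```text
t 45.95 pos [0.6076 0.3356 0.1886] ang 169.35 tilt [-0.0097 -0.0052] w 0.721 F [ 0.6  0.3 -1.6]
 turn rotvec [ 0.27 -5.85 -0.57]  shift after turn mm [-62.1   8.6 640.7]  max-rows 12.9
```

View pics/w32.png

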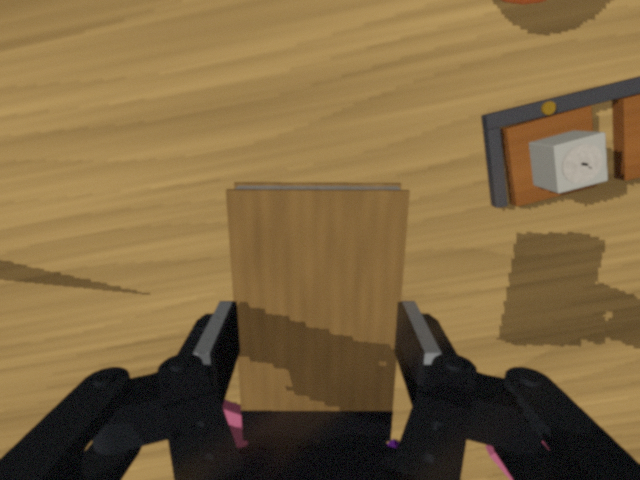

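Emit:
{"api": "jog_arm", "payload": {
  "motion": [
    [0,0,0,0.2,-5.8,-0.5,0.6],
    [-0.003,0,0.03,0,0,0,0.6],
    [-0.005,0,0.045,0,0,0,0.6],
    [-0.005,0,0.05,0,0,0,0.6],
    [-0.005,0,0.05,0,0,0,0.6],
    [-0.005,0,0.05,0,0,0,0.6],
    [-0.005,0,0.05,0,0,0,0.6],
    [-0.005,0,0.05,0,0,0,0.6],
    [-0.005,0,0.05,0,0,0,0.6],
    [-0.005,0,0.05,0,0,0,0.6],
    [-0.005,0,0.05,0,0,0,0.6],
    [-0.005,0,0.05,0,0,0,0.6],
    [-0.005,0,0.045,0,0,0,0.6],
    [-0.003,0,0.025,0,0,0,0.6],
    [0,0,0,0,0,0,0.6]
  ]
}}

```text
t: 47.82
tool_pos: [0.6053, -0.2785, 0.1566]
ee_rot: [[-0.996, -0.043, -0.079], [0.078, 0.007, -0.997], [0.044, -0.999, -0.004]]
ft_force: [0.3, 0.2, -0.9]
width: 0.718
```

```bash
python3 - <<'E'
from h import *
c=snap('wrist','w33.png');
plan([.6159,-.308,.12],175.2)
E
```

```text
t 47.88 pos [ 0.6052 -0.2774  0.1564] ang 175.56 tilt [ 0.0441 -0.0041] w 0.719 F [-0.9 -0.2 -1.7]
 turn rotvec [0.23 0.36 2.53]  shift after turn mm [-13.2  36.4  29.6]  max-rows 1.0
```

View pics/w33.png

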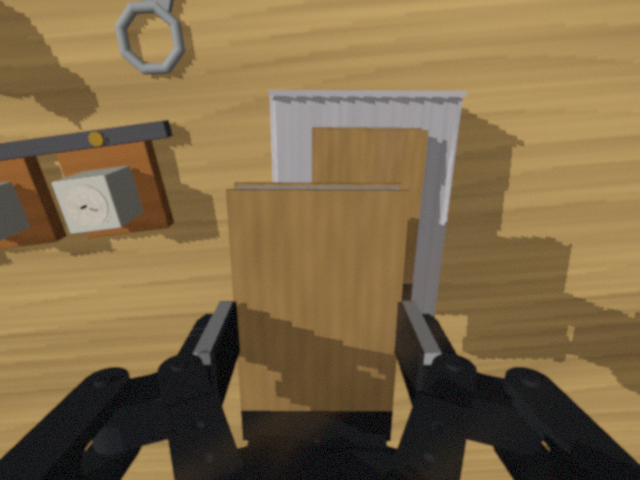

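Emit:
{"api": "jog_arm", "payload": {
  "motion": [
    [0,0,0.01,0.2,0.4,2.5,0.6],
    [-0.007,0.01,0.01,0,0,0,0.6],
    [-0.006,0.015,0.009,0,0,0,0.6],
    [0,0.01,0,0,0,0,0.6],
    [0,0,0,0,0,0,0.6]
  ]
}}

```text
t: 48.5
tool_pos: [0.617, -0.3023, 0.1159]
ee_rot: [[-0.997, -0.004, -0.079], [0.079, 0.005, -0.997], [0.005, -1.0, -0.005]]
ft_force: [-0.1, 0.4, -1.6]
width: 0.718
```

```bash
python3 - <<'E'
from h import *
c=snap('wrist','w34.png');
plan([.6159,-.308,.12],175.2)
s=read_state();R=np.array(s['ee_rot']);p=np.array(s['tool_pos'])
im=c['color'];cv2.imwrite('pics/w34a.png',cv2.resize(im[90:320,190:450],None,fx=3,fy=2.6,interpolation=cv2.INTER_CUBIC))
E
```

```text
t 48.55 pos [ 0.6172 -0.3024  0.1166] ang 175.49 tilt [ 0.0036 -0.0046] w 0.722 F [ 0.2  0.2 -1.3]
 turn rotvec [0.26 0.29 0.21]  shift after turn mm [ 0.9 -3.4  5.6]  max-rows 0.1
```

View pics/w34a.png

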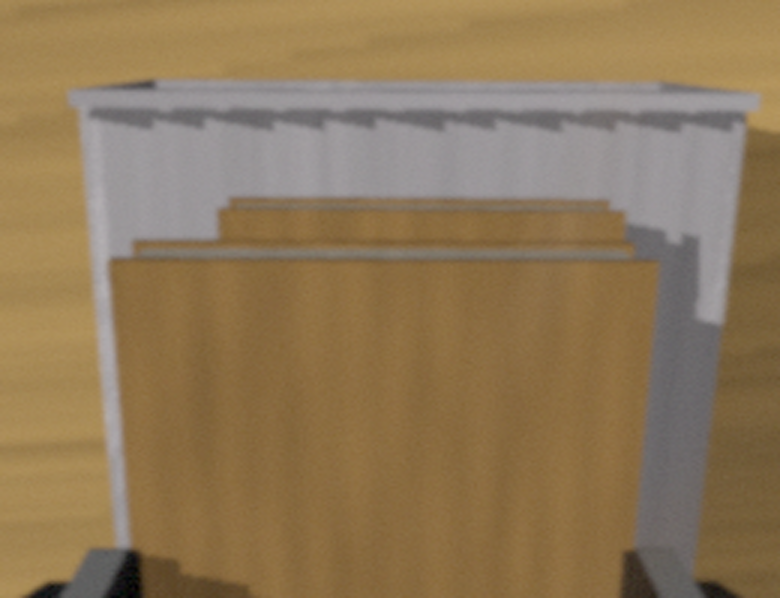

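```bash
python3 - <<'E'
from h import *
c=camera('wrist');s=read_state();R=np.array(s['ee_rot']);p=np.array(s['tool_pos'])
g=lambda x,y:(x/3+190,y/2.6+90)
for n,z,L in (('low',.076,[(218,209),(626,211)]),('up',p[2]+.012,[(109,260),(659,262)])):
    for q in L: print(n,np.round(1000*(R.T@(pl(c,*g(*q),z)-p)),1))
plan([.6159,-.308,.08],175.2)
E
```

```text
low [-53.1  41.5 -25.4]
low [-52.7  41.2  38.8]
up [-54.5 -12.  -30.5]
up [-54.3 -12.3  31.7]
t 48.6 pos [ 0.6175 -0.3027  0.1175] ang 175.49 tilt [ 0.0024 -0.0039] w 0.716 F [-0.7 -0.7 -0.2]
 turn rotvec [0.22 0.29 0.14]  shift after turn mm [ 1.2 37.5  5.4]  max-rows 0.8
```

Emit:
{"api": "jog_arm", "payload": {
  "motion": [
    [0.001,0.004,0.003,0.2,0.3,0.1,0.6],
    [0,0.007,0.003,0,0,0,0.6],
    [0,0.008,0,0,0,0,0.6],
    [0,0.003,0,0,0,0,0.6],
    [0,0,0,0,0,0,0.6]
  ]
}}

```text
t: 49.22
tool_pos: [0.6163, -0.3092, 0.0953]
ee_rot: [[-0.996, 0.001, -0.084], [0.084, -0.001, -0.996], [-0.001, -1.0, 0.001]]
ft_force: [-0.0, -0.1, -0.7]
width: 0.721
```

```bash
python3 - <<'E'
from h import *
c=snap('wrist','w35.png');
plan([.6159,-.3085,.08],175.2)
im=c['color'];cv2.imwrite('pics/w35a.png',cv2.resize(im[90:320,190:450],None,fx=3,fy=2.6,interpolation=cv2.INTER_CUBIC))
E
```

```text
t 49.27 pos [ 0.6164 -0.3092  0.0954] ang 175.17 tilt [-0.0012  0.0007] w 0.716 F [ 0.6  0.9 -1.5]
 turn rotvec [-0.04 -0.03 -0.07]  shift after turn mm [ 0.5 15.4 -0.7]  max-rows 0.3
```

View pics/w35a.png

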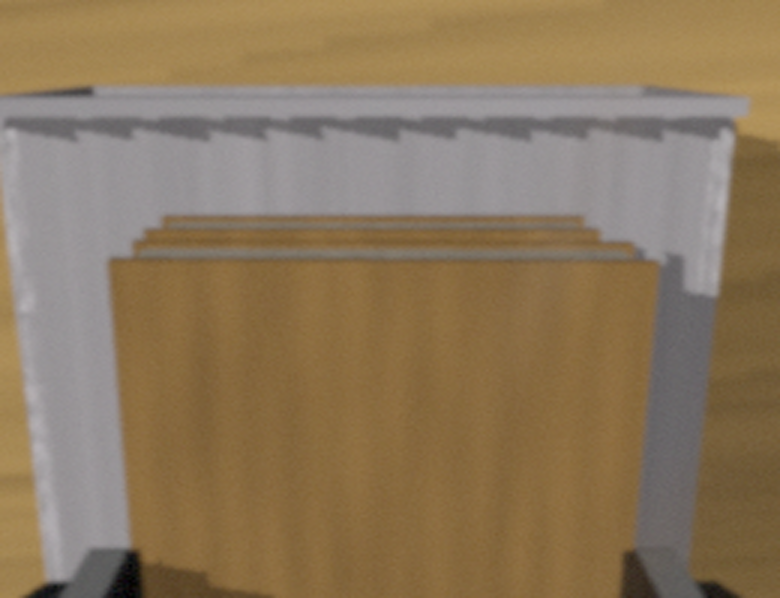

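```bash
python3 - <<'E'
from h import *
c=camera('wrist');s=read_state();R=np.array(s['ee_rot']);p=np.array(s['tool_pos'])
g=lambda x,y:(x/3+190,y/2.6+90)
for n,z,L in (('low',.076,[(144,230),(600,231)]),('up',p[2]+.012,[(109,260),(659,261)])):
    for q in L: print(n,np.round(1000*(R.T@(pl(c,*g(*q),z)-p)),1))
print(p)
E
```

```text
low [-53.1  19.7 -32.7]
low [-52.9  19.8  31.2]
up [-54.5 -11.9 -30.5]
up [-54.3 -11.9  32.2]
[ 0.61650053 -0.30930403  0.09566917]
```

Emit:
{"api": "jog_arm", "payload": {
  "motion": [
    [0.0015,0.004,-0.0015,0,0,0,0.6],
    [0,0.005,0,0,0,0,0.6],
    [0,0.003,0,0,0,0,0.6],
    [0,0.001,0,0,0,0,0.6],
    [0,0,0,0,0,0,0.6]
  ]
}}

```text
t: 49.95
tool_pos: [0.6154, -0.3076, 0.0823]
ee_rot: [[-0.996, 0.002, -0.084], [0.084, -0.001, -0.996], [-0.002, -1.0, 0.001]]
ft_force: [0.1, -0.0, -0.9]
width: 0.719
```

```bash
python3 - <<'E'
from h import *
plan([.6151,-.3077,.08],175.2)
E
```

```text
t 49.95 pos [ 0.6154 -0.3076  0.0823] ang 175.18 tilt [-0.0023  0.0013] w 0.719 F [ 0.1 -0.  -0.9]
 turn rotvec [-0.07 -0.02 -0.13]  shift after turn mm [0.3 2.3 0.1]  max-rows 0.0
```

Emit:
{"api": "jog_arm", "payload": {
  "motion": [
    [0,0.0015,0,0,0,-0.1,0.6],
    [0,0.0015,0,0,0,0,0.6],
    [0,0.0015,0,0,0,0,0.6]
  ]
}}

```text
t: 50.32
tool_pos: [0.6162, -0.308, 0.0821]
ee_rot: [[-0.996, 0.002, -0.084], [0.084, -0.002, -0.996], [-0.002, -1.0, 0.001]]
ft_force: [-3.1, 1.7, 4.5]
width: 0.724
```

Emit:
{"api": "jog_arm", "payload": {
  "motion": [
    [0,0,0,0,0,0,0.72],
    [0,0,0,0,0,0,0.85],
    [0,0,0,0,0,0,0.95],
    [0,-0.01,0,0,0,0,0.95],
    [0,-0.02,0,0,0,0,0.95],
    [0,-0.03,0,0,0,0,0.95],
    [0,-0.03,0,0,0,0,0.95],
    [0,-0.03,0,0,0,0,0.95],
    [0,0,0,0,0,0,0.95],
    [0,0,0,0,0,0,0.95]
  ]
}}

```text
t: 51.58
tool_pos: [0.6175, -0.3088, 0.2137]
ee_rot: [[-0.996, 0.009, -0.084], [0.084, -0.007, -0.996], [-0.01, -1.0, 0.006]]
ft_force: [-0.7, -0.6, -0.7]
width: 0.953
```

```bash
python3 - <<'E'
from h import *
c=snap('wrist','w36.png');
plan([.6159,-.3071,.19],175.2)
im=c['color'];cv2.imwrite('pics/w36a.png',cv2.resize(im[80:360,190:450],None,fx=2.1,fy=2.1,interpolation=cv2.INTER_CUBIC))
E
```

```text
t 51.62 pos [ 0.6177 -0.3089  0.214 ] ang 175.19 tilt [-0.0103  0.0063] w 0.947 F [-0.2 -0.1  0.8]
 turn rotvec [-0.36 -0.01 -0.59]  shift after turn mm [ 2.  24.  -1.6]  max-rows 0.5
```

View pics/w36a.png

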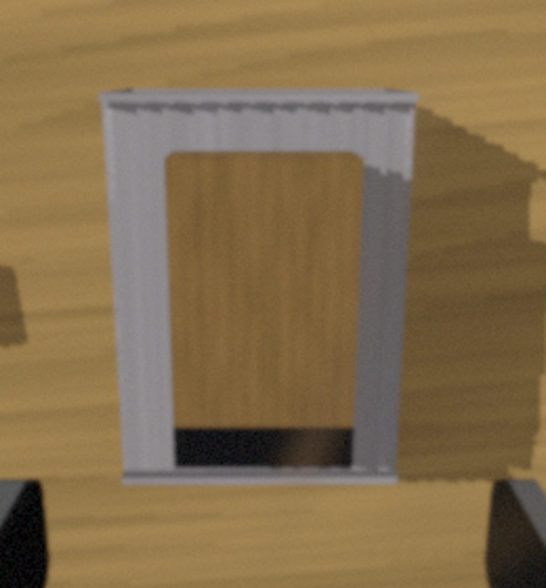

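```bash
python3 - <<'E'
from h import *
c=camera('wrist')
g=lambda L:[(x/2.1+190,y/2.1+80) for x,y in L]
quad(c,g([(165,152),(363,152),(352,467),(176,467)]),.092)
quad(c,g([(100,95),(417,95),(397,482),(123,482)]),.066)
plan([.45,.364,.2],180)
E
```

```text
corners [[674.7, -282.5], [669.3, -345.7], [557.7, -336.3], [563.2, -272.8]] sides [ 63.4 112.   63.7 111.8] angles [-94.8 175.2  85.   -4.9] mean [ 616.2 -309.3]
 corners [[693.5, -259.3], [684.3, -368.2], [535.8, -356.0], [545.4, -246.9]] sides [109.2 149.  109.6 148.6] angles [-94.8 175.3  85.   -4.8] mean [ 614.8 -307.6]
t 51.67 pos [ 0.6175 -0.3088  0.2133] ang 175.19 tilt [-0.0093  0.0058] w 0.952 F [-0.3 -0.5  0.8]
 turn rotvec [-0.35 -4.81 -0.52]  shift after turn mm [ 167.5   13.3 -672.8]  max-rows 13.9
```

Pile is square: top book is 0.8/0.4 mm off the lower one, about 2 mm from the deck centre, same yaw. Now the clip.

Emit:
{"api": "jog_arm", "payload": {
  "motion": [
    [0.008,-0.01,-0.03,0,0,0,0.8],
    [0.012,-0.005,-0.045,0,0,0,0.8],
    [0.014,0,-0.055,0,0,0,0.8],
    [0.014,0,-0.055,0,0,0,0.8],
    [0.014,0,-0.055,0,0,0,0.8],
    [0.014,0,-0.055,0,0,0,0.8],
    [0.014,0,-0.055,0,0,0,0.8],
    [0.014,0,-0.055,0,0,0,0.8],
    [0.014,0,-0.055,0,0,0,0.8],
    [0.014,0,-0.055,0,0,0,0.8],
    [0.014,0,-0.05,0,0,0,0.8],
    [0.01,0,-0.035,0,0,0,0.8],
    [0,0,-0.01,0,0,0,0.8],
    [0,0,0,0,0,0,0.8]
  ]
}}

```text
t: 53.42
tool_pos: [0.5012, 0.3303, 0.2044]
ee_rot: [[-0.996, -0.023, -0.086], [0.087, -0.006, -0.996], [0.022, -1.0, 0.008]]
ft_force: [-0.1, -0.5, 0.4]
width: 0.797
```

```bash
python3 - <<'E'
from h import *
c=snap('wrist','w37.png');
plan([.45,.364,.12],180)
E
```

```text
t 53.48 pos [0.5012 0.3299 0.2043] ang 174.99 tilt [0.0223 0.0082] w 0.803 F [ 0.  -0.8  0.3]
 turn rotvec [-0.41 -5.01  1.3 ]  shift after turn mm [ 51.2  84.3 -34.1]  max-rows 2.1
```

View pics/w37.png

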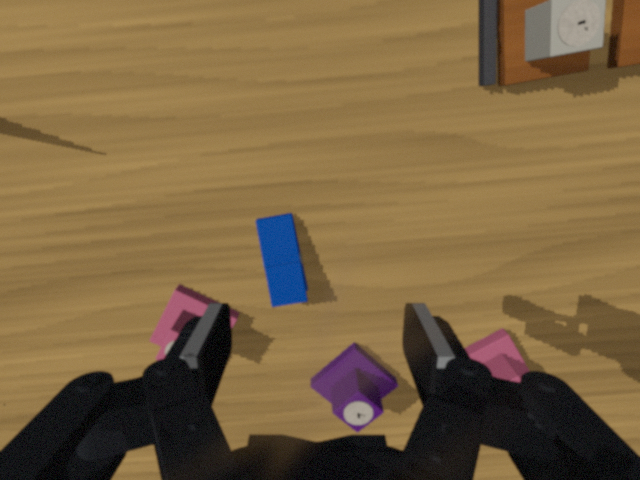

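```bash
cat >> h.py <<'E'
def blue(c):
    H=hsvof(c);return ((H[...,0]>100)&(H[...,0]<120)&(H[...,1]>150)&(H[...,2]>50)).astype(np.uint8)
E
python3 - <<'E'
from h import *
c=camera('wrist')
quad(c,[(257,219),(293,213),(307,301),(272,306)],.02)
quad(c,[(257,219),(293,213),(307,301),(272,306)],.005)
for n,f in (('wrist',0),('side',0)):
    c=camera(n);m=blue(c);ys,xs=np.nonzero(m);print(n,xs.min(),xs.max(),ys.min(),ys.max())
    y0,x0=max(ys.min()-15,0),max(xs.min()-15,0);k=c['color'][y0:ys.max()+15,x0:xs.max()+15];cv2.imwrite(f'pics/clip_{n}.png',cv2.resize(k,None,fx=5,fy=5,interpolation=cv2.INTER_CUBIC))
E
```

```text
corners [[491.1, 381.2], [493.7, 349.2], [406.6, 345.4], [404.3, 379.0]] sides [32.1 87.2 33.7 86.9] angles [ -85.4 -177.5   93.9    1.5] mean [449.  363.7]
 corners [[486.8, 383.9], [489.5, 350.4], [398.4, 346.4], [396.0, 381.5]] sides [33.5 91.3 35.2 90.9] angles [ -85.4 -177.5   93.9    1.5] mean [442.7 365.6]
wrist 256 305 215 305
side 260 285 179 190
```

View pics/clip_wrist.png

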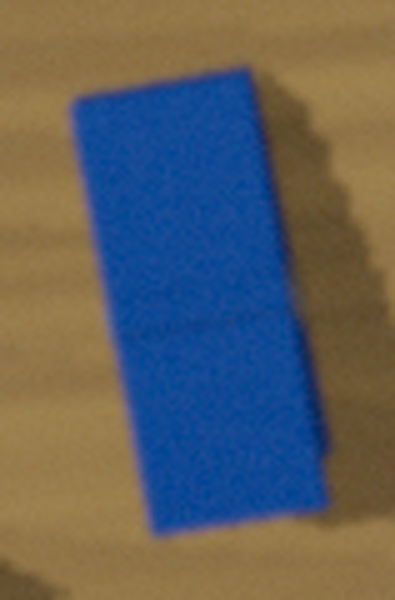

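View pics/clip_side.png

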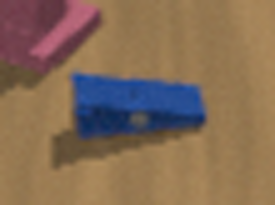

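```bash
python3 - <<'E'
from h import *
c=camera('wrist')
P=[pl(c,256.5,219,.007),pl(c,292.5,213.5,.007),pl(c,306,301,.028),pl(c,272,306,.028)]
P=np.array(P)*1000;print(P.round(1));f=(P[0]+P[1])/2;n=(P[2]+P[3])/2;d=f-n;print(np.linalg.norm(d[:2]),np.degrees(np.arctan2(d[1],d[0])),(f+n)/2)
plan([.449,.364,.10],183)
E
```

```text
[[488.2 383.8   7. ]
 [490.4 350.5   7. ]
 [411.6 345.5  28. ]
 [409.3 377.5  28. ]]
79.09314793599647 4.066807185925471 [449.87087196 364.32292798  17.5       ]
t 53.67 pos [0.502  0.3294 0.2056] ang 174.89 tilt [0.0205 0.007 ] w 0.799 F [-0.8 -0.3  0.1]
 turn rotvec [-0.32 -8.11  1.2 ]  shift after turn mm [ 51.1 105.6 -37.3]  max-rows 2.5
```

Emit:
{"api": "jog_arm", "payload": {
  "motion": [
    [0,0,0,-0.3,-9.2,1.2,0.7],
    [0.012,0.015,-0.01,0,0,0,0.65],
    [0.015,0.03,-0.011,0,0,0,0.65],
    [0.014,0.03,-0.011,0,0,0,0.65],
    [0.01,0.025,-0.006,0,0,0,0.65],
    [0,0,0,0,0,0,0.65]
  ]
}}

```text
t: 54.42
tool_pos: [0.4448, 0.3623, 0.1]
ee_rot: [[-0.998, -0.002, 0.058], [-0.058, -0.001, -0.998], [0.002, -1.0, 0.001]]
ft_force: [0.5, 0.2, 0.5]
width: 0.65
```

```bash
python3 - <<'E'
from h import *
c=snap('wrist','w38.png')
plan([.4499,.3643,.005],184.1)
E
```

```text
t 54.48 pos [0.4461 0.3627 0.1017] ang -176.66 tilt [-0.0002 -0.0007] w 0.653 F [ 0.6 -0.   0.6]
 turn rotvec [ 0.04 -0.76 -0.01]  shift after turn mm [-3.9 96.7 -1.3]  max-rows 1.9
```

View pics/w38.png

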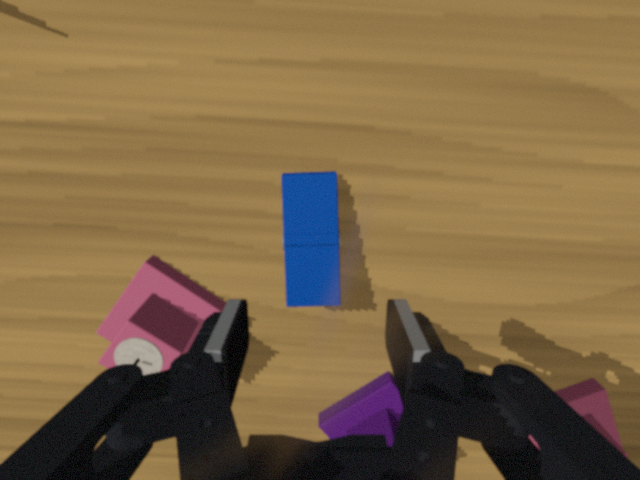

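```bash
python3 - <<'E'
from h import *
c=camera('wrist')
for q in [(152,259),(228,306),(100,334)]: print('pink',pl(c,*q,.014).round(4))
for q in [(388,374),(405,400)]: print('purple',pl(c,*q,.014).round(4))
P=np.array([pl(c,282,174,.007),pl(c,336,172,.007),pl(c,340,305,.028),pl(c,287,306,.028)])*1000
f=(P[0]+P[1])/2;n=(P[2]+P[3])/2;d=f-n;print(P.round(1),np.linalg.norm(d[:2]),np.degrees(np.arctan2(d[1],d[0])),(f+n)/2)
plan([.4499,.3643,.005],184.1)
E
```

```text
pink [0.43   0.4668 0.014 ]
pink [0.3992 0.4187 0.014 ]
pink [0.3726 0.5063 0.014 ]
purple [0.3517 0.3061 0.014 ]
purple [0.33   0.2912 0.014 ]
[[487.9 386.1   7. ]
 [491.1 353.1   7. ]
 [411.7 345.7  28. ]
 [409.1 378.8  28. ]] 79.47511621000746 5.305179485664082 [449.95064805 365.9108125   17.5       ]
t 54.52 pos [0.4475 0.3632 0.1033] ang -176.65 tilt [-0.0029 -0.002 ] w 0.652 F [ 0.6  0.3 -0.7]
 turn rotvec [ 0.11 -0.75 -0.17]  shift after turn mm [-2.5 98.3 -1. ]  max-rows 2.0
```

Emit:
{"api": "jog_arm", "payload": {
  "motion": [
    [-0.002,0.006,-0.002,0,-1.6,-0.2,0.65],
    [0,0.016,0,0,0,0,0.65],
    [0,0.016,0,0,0,0,0.65],
    [0,0.016,0,0,0,0,0.65],
    [0,0.016,0,0,0,0,0.65],
    [0,0.012,0,0,0,0,0.65],
    [0,0.004,0,0,0,0,0.65],
    [0,0,0,0,0,0,0.65]
  ]
}}

```text
t: 55.52
tool_pos: [0.4521, 0.3658, 0.0134]
ee_rot: [[-0.996, 0.002, 0.085], [-0.085, 0.004, -0.996], [-0.002, -1.0, -0.003]]
ft_force: [-0.4, 0.7, 0.7]
width: 0.651
```

```bash
python3 - <<'E'
from h import *
plan([.45,.3655,.004],185)
E
```

```text
t 55.52 pos [0.4521 0.3658 0.0134] ang -175.13 tilt [-0.0025 -0.0035] w 0.651 F [-0.4  0.7  0.7]
 turn rotvec [ 0.2  -0.13 -0.14]  shift after turn mm [2.1 9.4 0.1]  max-rows 0.2
```

Emit:
{"api": "jog_arm", "payload": {
  "motion": [
    [0.002,0.005,0,0.2,-0.1,-0.1,0.65],
    [0,0.005,0,0,0,0,0.65],
    [0,0,0,0,0,0,0.65],
    [0,0,0,0,0,0,0.2],
    [0,0,0,0,0,0,0.2],
    [0,0,0,0,0,0,0.2],
    [0,0,0,0,0,0,0.2]
  ],
  "force": 40
}}

```text
t: 56.4
tool_pos: [0.4513, 0.3665, 0.0048]
ee_rot: [[-0.996, 0.004, 0.087], [-0.087, 0.002, -0.996], [-0.004, -1.0, -0.002]]
ft_force: [0.4, 0.1, -1.3]
width: 0.383
```

```bash
python3 - <<'E'
from h import *
c=snap('wrist','w39.png')
plan([.45,.3655,.004],185)
E
```

```text
t 56.45 pos [0.4513 0.3665 0.0047] ang -175.02 tilt [-0.004  -0.0014] w 0.382 F [-0.7  0.2 -1. ]
 turn rotvec [ 0.08 -0.02 -0.23]  shift after turn mm [1.3 0.7 0.9]  max-rows 0.0
```

View pics/w39.png

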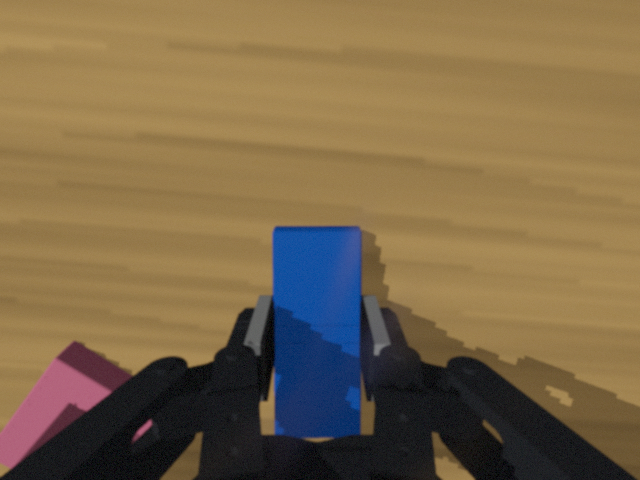

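Emit:
{"api": "jog_arm", "payload": {
  "motion": [
    [0,-0.008,0,0,0,0,0.2],
    [0,-0.016,0,0,0,0,0.2],
    [0,-0.025,0,0,0,0,0.2],
    [0,-0.03,0,0,0,0,0.2],
    [0,-0.03,0,0,0,0,0.2],
    [0,-0.03,0,0,0,0,0.2],
    [0,-0.03,0,0,4.9,0,0.2],
    [0,-0.02,0,0,4.9,0,0.2],
    [0,0,0,0,0,0,0.2]
  ]
}}

```text
t: 57.58
tool_pos: [0.4513, 0.3668, 0.2102]
ee_rot: [[-0.996, 0.012, -0.088], [0.088, 0.007, -0.996], [-0.011, -1.0, -0.008]]
ft_force: [-0.2, 0.1, -0.6]
width: 0.385
```

```bash
python3 - <<'E'
from h import *
plan([.6155,-.3085,.19],175.2)
E
```

```text
t 57.58 pos [0.4513 0.3668 0.2102] ang 174.93 tilt [-0.0114 -0.0079] w 0.385 F [-0.2  0.1 -0.6]
 turn rotvec [ 0.45 -0.26 -0.65]  shift after turn mm [-220.1   20.2  659.2]  max-rows 13.9
```

Emit:
{"api": "jog_arm", "payload": {
  "motion": [
    [-0.01,0,0.025,0.4,-0.3,-0.6,0.2],
    [-0.015,0,0.045,0,0,0,0.2],
    [-0.018,0,0.05,0,0,0,0.2],
    [-0.018,0,0.05,0,0,0,0.2],
    [-0.018,0,0.05,0,0,0,0.2],
    [-0.018,0,0.05,0,0,0,0.2],
    [-0.018,0,0.05,0,0,0,0.2],
    [-0.018,0,0.05,0,0,0,0.2],
    [-0.018,0,0.05,0,0,0,0.2],
    [-0.018,0,0.05,0,0,0,0.2],
    [-0.018,0,0.05,0,0,0,0.2],
    [-0.016,0,0.05,0,0,0,0.2],
    [-0.012,0,0.045,0,0,0,0.2],
    [-0.004,0,0.02,0,0,0,0.2],
    [0,0,0,0,0,0,0.2]
  ]
}}

```text
t: 59.45
tool_pos: [0.6221, -0.3009, 0.1959]
ee_rot: [[-0.998, -0.014, -0.057], [0.057, 0.007, -0.998], [0.014, -1.0, -0.006]]
ft_force: [0.1, -0.0, -1.0]
width: 0.381
```

```bash
python3 - <<'E'
from h import *
plan([.6155,-.3085,.14],175.2)
c=snap('wrist','w40.png')
E
```

```text
t 59.45 pos [ 0.6221 -0.3009  0.1959] ang 176.75 tilt [ 0.0143 -0.0059] w 0.381 F [ 0.1 -0.  -1. ]
 turn rotvec [0.33 1.55 0.82]  shift after turn mm [ 6.  55.9  8.2]  max-rows 1.1
```

View pics/w40.png

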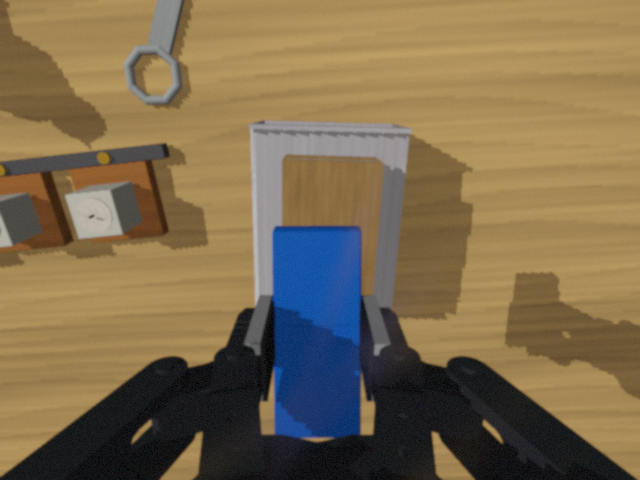

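Emit:
{"api": "jog_arm", "payload": {
  "motion": [
    [0,0,0.004,0.3,1.5,0.8,0.2],
    [0.005,0.015,0.004,0,0,0,0.2],
    [0,0.02,0,0,0,0,0.2],
    [0,0.02,0,0,0,0,0.2],
    [0,0.015,0,0,0,0,0.2],
    [0,0,0,0,0,0,0.2]
  ]
}}

```text
t: 60.25
tool_pos: [0.6148, -0.3021, 0.1186]
ee_rot: [[-0.997, -0.003, -0.078], [0.078, 0.004, -0.997], [0.004, -1.0, -0.003]]
ft_force: [-0.5, -0.1, -1.2]
width: 0.383
```

```bash
python3 - <<'E'
from h import *
plan([.6166,-.3086,.098],175.2)
c=snap('wrist','w41.png')
E
```

```text
t 60.25 pos [ 0.6148 -0.3021  0.1186] ang 175.51 tilt [ 0.0037 -0.0035] w 0.383 F [-0.5 -0.1 -1.2]
 turn rotvec [0.2  0.31 0.21]  shift after turn mm [-2.3 20.6  6.3]  max-rows 0.4
```

View pics/w41.png

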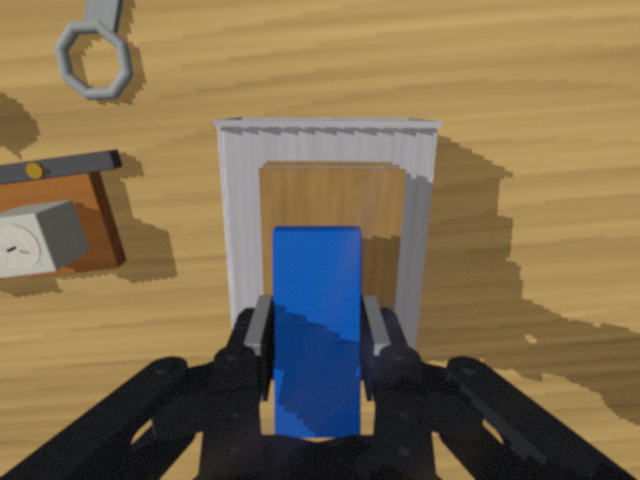

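Emit:
{"api": "jog_arm", "payload": {
  "motion": [
    [-0.002,0.003,0.004,0.2,0.3,0.2,0.2],
    [0,0.006,0.002,0,0,0,0.2],
    [0,0.005,0,0,0,0,0.2],
    [0,0.002,0,0,0,0,0.2],
    [0,0,0,0,0,0,0.2]
  ]
}}

```text
t: 60.92
tool_pos: [0.6185, -0.3102, 0.1053]
ee_rot: [[-0.996, 0.005, -0.084], [0.084, -0.004, -0.996], [-0.005, -1.0, 0.003]]
ft_force: [-0.4, -0.6, -1.1]
width: 0.381
```

```bash
python3 - <<'E'
from h import *
plan([.6166,-.3086,.0967],175.2)
c=snap('wrist','w42.png')
E
```

```text
t 60.92 pos [ 0.6185 -0.3102  0.1053] ang 175.17 tilt [-0.0055  0.0031] w 0.381 F [-0.4 -0.6 -1.1]
 turn rotvec [-0.18 -0.03 -0.31]  shift after turn mm [ 2.1  8.6 -1.5]  max-rows 0.2
```

View pics/w42.png

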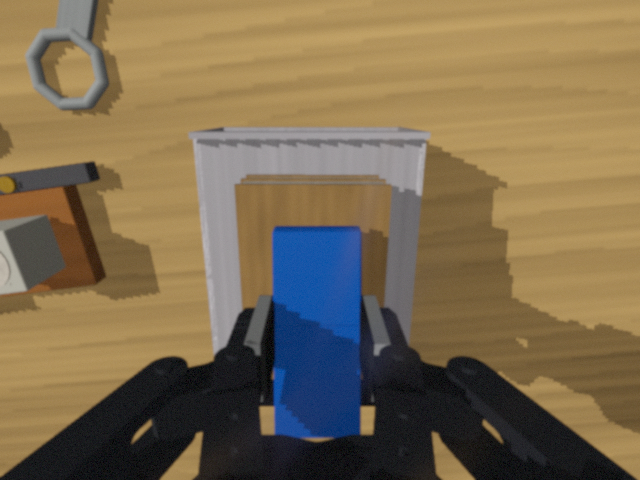

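Emit:
{"api": "jog_arm", "payload": {
  "motion": [
    [0.002,0.002,-0.0015,-0.2,0,-0.3,0.2],
    [0,0.003,0,0,0,0,0.2],
    [0,0.002,0,0,0,0,0.2],
    [0,0.001,0,0,0,0,0.2]
  ]
}}

```text
t: 61.48
tool_pos: [0.6168, -0.3084, 0.0973]
ee_rot: [[-0.996, 0.001, -0.084], [0.084, 0.0, -0.996], [-0.001, -1.0, -0.0]]
ft_force: [0.1, 0.1, -0.4]
width: 0.379
```

```bash
python3 - <<'E'
from h import *
plan([.6166,-.3086,.0967],175.2)
E
```

```text
t 61.48 pos [ 0.6168 -0.3084  0.0973] ang 175.18 tilt [-0.0006 -0.0002] w 0.379 F [ 0.1  0.1 -0.4]
 turn rotvec [ 0.01 -0.02 -0.04]  shift after turn mm [0.1 0.6 0.2]  max-rows 0.0
```

Emit:
{"api": "jog_arm", "payload": {
  "motion": [
    [0,0.001,0,0,0,0,0.2],
    [0,0.001,0,0,0,0,0.2]
  ]
}}

```text
t: 61.72
tool_pos: [0.6169, -0.3085, 0.0967]
ee_rot: [[-0.996, 0.001, -0.084], [0.084, 0.0, -0.996], [-0.001, -1.0, -0.0]]
ft_force: [-2.9, 1.5, 6.4]
width: 0.384
```

Contact force is 6 N upward, so I release and rise.

Emit:
{"api": "jog_arm", "payload": {
  "motion": [
    [0,0,0,0,0,0,0.45],
    [0,0,0,0,0,0,0.6],
    [0,0,0,0,0,0,0.65],
    [0,-0.01,0,0,0,0,0.65],
    [0,-0.02,0,0,0,0,0.65],
    [0,-0.03,0,0,0,0,0.65],
    [0,-0.03,0,0,0,0,0.65],
    [0,-0.03,0,0,0,0,0.8],
    [0,-0.02,0,0,0,0,1],
    [0,0,0,0,0,0,1]
  ]
}}

```text
t: 62.98
tool_pos: [0.618, -0.3093, 0.2495]
ee_rot: [[-0.996, 0.008, -0.084], [0.084, -0.004, -0.996], [-0.008, -1.0, 0.004]]
ft_force: [0.2, -0.1, 0.6]
width: 1.001
```

```bash
python3 - <<'E'
from h import *
plan([.58,.03,.26],183)
c=snap('wrist','w43.png')
E
```

```text
t 62.98 pos [ 0.618  -0.3093  0.2495] ang 175.18 tilt [-0.0082  0.0038] w 1.001 F [ 0.2 -0.1  0.6]
 turn rotvec [-0.25 -7.82 -0.45]  shift after turn mm [  20.2  -10.5 -340.8]  max-rows 6.8
```

View pics/w43.png

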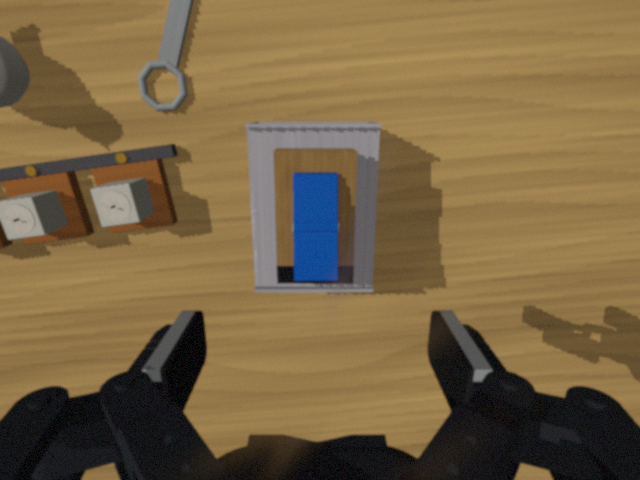

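```bash
python3 - <<'E'
from h import *
c=camera('wrist')
f=(pl(c,293,173,.099)+pl(c,338,173,.099))/2;n=(pl(c,293.5,282,.12)+pl(c,338,282,.12))/2
d=f-n;print((f+n)*500,np.linalg.norm(d[:2]),np.degrees(np.arctan2(d[1],d[0])))
quad(c,[(274,149),(357,150),(354,283),(277,283)],.092)
E
```

```text
[ 613.77491112 -308.74139032  109.5       ] 0.07999883589685038 -4.7430301146648395
 corners [[673.3, -282.2], [667.2, -344.7], [557.5, -336.5], [563.1, -271.7]] sides [ 62.8 110.   65.  110.7] angles [-95.5 175.7  85.1  -5.5] mean [ 615.3 -308.8]
```

Emit:
{"api": "jog_arm", "payload": {
  "motion": [
    [0,0,-0.02,0,-7.8,-0.4,1],
    [0.002,-0.001,-0.04,0,0,0,1],
    [0.003,-0.002,-0.05,0,0,0,1],
    [0.003,-0.002,-0.05,0,0,0,1],
    [0.003,-0.002,-0.05,0,0,0,1],
    [0.003,-0.002,-0.05,0,0,0,1],
    [0.003,-0.001,-0.045,0,0,0,1],
    [0,0,-0.025,0,0,0,1],
    [0,0,0,0,0,0,1]
  ]
}}

```text
t: 64.2
tool_pos: [0.575, 0.0313, 0.236]
ee_rot: [[-0.998, -0.035, 0.055], [-0.055, 0.008, -0.998], [0.035, -0.999, -0.01]]
ft_force: [-0.6, -0.6, -0.3]
width: 1.001
```

```bash
python3 - <<'E'
from h import *
c=snap('wrist','w44.png')
plan([.58,.03,.26],183)
o=cv2.morphologyEx
d,g=railpose(c)
print('rail');show([r for r in rect(c,o(d,cv2.MORPH_CLOSE,np.ones((7,7))),.012,600) if r[0][0]>600])
print('bases');show(rect(c,o(bases(c),cv2.MORPH_OPEN,np.ones((3,3))),.014,500))
print('cups');show(rect(c,o(cups(c),cv2.MORPH_OPEN,np.ones((3,3))),.05,300))
for y in (.135,.045,-.045,-.135): print((rl([-.039,y])*1000).round(1))
E
```

```text
t 64.25 pos [0.575  0.0305 0.2359] ang -176.92 tilt [ 0.035  -0.0099] w 1.003 F [ 0.6 -0.4 -1.2]
 turn rotvec [0.57 0.07 2.01]  shift after turn mm [ -5.  -24.1   0.7]  max-rows 0.5
rail
 c [669.5 -82.1] L W [80.8  9.8] ang 93.1 px [454.  90.]
 c [665.    8.4] L W [81.2  9. ] ang 93.1 px [351.  90.]
 c [660.5  98.6] L W [81.4  9.9] ang 93.1 px [248.  90.]
 c [623.8 167.2] L W [75.6 40.4] ang 3.1 px [162. 117.]
bases
 c [ 633.7 -127.1] L W [69.3 65. ] ang 93.2 px [488. 129.]
 c [628.5 -38.6] L W [66.1 65.3] ang 92.6 px [392. 125.]
 c [623.4  51.1] L W [66.3 65.7] ang 3.4 px [300. 136.]
 c [618.3 139.9] L W [67.7 65.9] ang 95.4 px [208. 137.]
cups
 c [ 634.  -128.4] L W [35.1 33.5] ang 93.2 px [517. 140.]
 c [629.  -38.6] L W [34.8 33.6] ang 93.2 px [407. 140.]
 c [624.   51.7] L W [34.9 33.7] ang 93.2 px [297. 140.]
 c [618.6 140.9] L W [34.4 34.4] ang 94.7 px [188. 140.]
[619.2 142. ]
[624.   52.2]
[628.7 -37.7]
[ 633.5 -127.6]
```

View pics/w44.png

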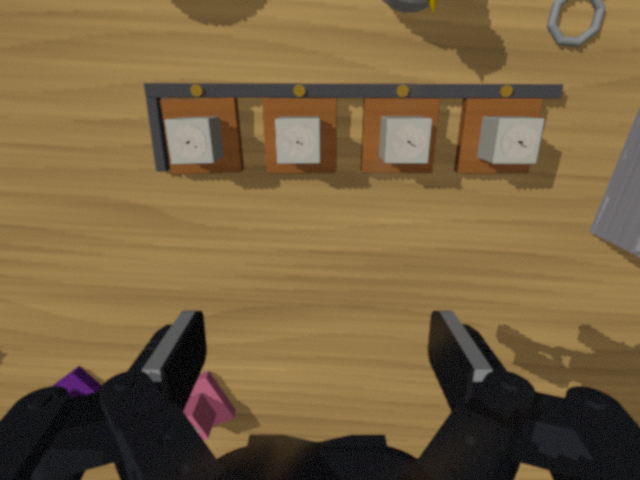

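Pile and clip are good: the clip is 1.5 mm from pile centre and aligned with it. Holder 1 reads about 1.5-2° off square, so here is a close look.

```bash
python3 - <<'E'
from h import *
c=camera('wrist')
cv2.imwrite('pics/w45.png',cv2.resize(c['color'][75:185,140:350],None,fx=3.8,fy=3.8,interpolation=cv2.INTER_CUBIC))
plan([*rl([-.039,.135]),.10],183.1)
E
```

```text
t 64.3 pos [0.5754 0.0296 0.2363] ang -176.99 tilt [ 0.0342 -0.0096] w 0.995 F [-0.  -1.3  0.6]
 turn rotvec [ 0.55 -0.1   1.96]  shift after turn mm [ -49.9  136.3 -109.9]  max-rows 3.6
```

View pics/w45.png

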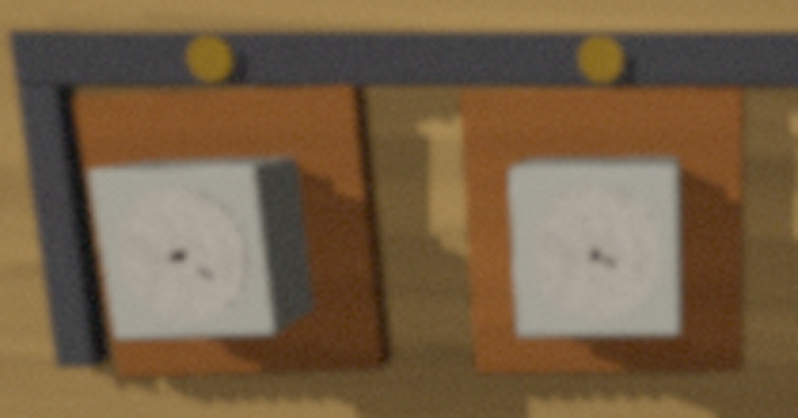

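Holder 1 is indeed about 1.5° askew, brushed as holder 2 passed. I'll grip it square and press it to the bar again.

Emit:
{"api": "jog_arm", "payload": {
  "motion": [
    [0,0,0,0.5,-0.1,2,0.7],
    [-0.015,0.02,-0.025,0,0,0,0.65],
    [-0.015,0.03,-0.03,0,0,0,0.65],
    [-0.015,0.03,-0.03,0,0,0,0.65],
    [-0.006,0.03,-0.02,0,0,0,0.65],
    [0,0.02,-0.003,0,0,0,0.65],
    [0,0,0,0,0,0,0.65]
  ]
}}

```text
t: 65.18
tool_pos: [0.6244, 0.134, 0.103]
ee_rot: [[-0.999, 0.01, 0.043], [-0.043, -0.003, -0.999], [-0.01, -1.0, 0.003]]
ft_force: [0.0, -0.8, -0.1]
width: 0.646
```

```bash
python3 - <<'E'
from h import *
c=snap('wrist','w46.png')
plan([*rl([-.039,.135]),.0215],183.1)
show(rect(c,cv2.morphologyEx(cups(c),cv2.MORPH_OPEN,np.ones((3,3))),.05,300))
E
```

```text
t 65.22 pos [0.6253 0.1339 0.1044] ang -177.56 tilt [-0.0119  0.003 ] w 0.65 F [ 0.  -0.5  0. ]
 turn rotvec [-0.17 -0.67 -0.68]  shift after turn mm [ 5.6 82.9 -8.4]  max-rows 1.7
 c [618.4 140.9] L W [35.6 35. ] ang 4.8 px [302. 275.]
 c [623.5  51.5] L W [35.5 35.3] ang 3.6 px [465. 272.]
 c [628.7 -34.5] L W [34.7 26.9] ang 3.1 px [619. 272.]
 c [752.3  -1.5] L W [14.  10.7] ang 15.7 px [627.  15.]
```

View pics/w46.png

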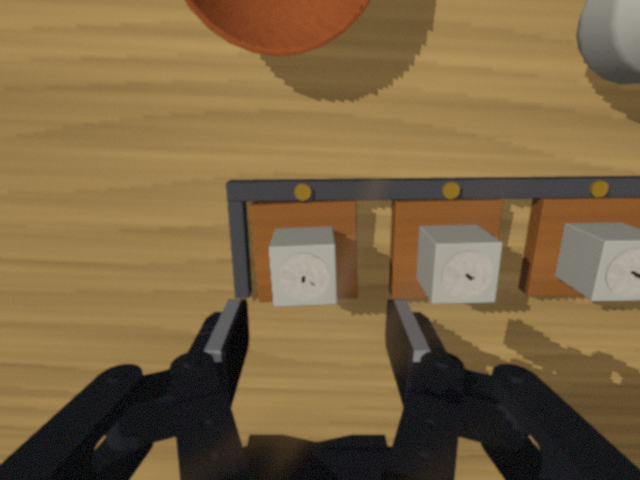

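Emit:
{"api": "jog_arm", "payload": {
  "motion": [
    [0.006,0.005,-0.008,-0.2,-0.7,-0.7,0.65],
    [0,0.016,0,0,0,0,0.65],
    [0,0.016,0,0,0,0,0.65],
    [0,0.016,0,0,0,0,0.65],
    [0,0.014,0,0,0,0,0.65],
    [0,0.006,0,0,0,0,0.65],
    [0,0,0,0,0,0,0.65]
  ]
}}

```text
t: 66.1
tool_pos: [0.6202, 0.1403, 0.0291]
ee_rot: [[-0.999, 0.003, 0.053], [-0.053, 0.001, -0.999], [-0.003, -1.0, -0.001]]
ft_force: [-0.2, 0.1, -0.1]
width: 0.651
```

```bash
python3 - <<'E'
from h import *
plan([.6185,.1414,.0215],183.1)
E
```

```text
t 66.1 pos [0.6202 0.1403 0.0291] ang -176.95 tilt [-0.0032 -0.0005] w 0.651 F [-0.2  0.1 -0.1]
 turn rotvec [ 0.03 -0.05 -0.18]  shift after turn mm [ 1.7  7.6 -1.2]  max-rows 0.2
```

Emit:
{"api": "jog_arm", "payload": {
  "motion": [
    [0.002,0.005,-0.001,0,0,-0.2,0.65],
    [0,0.002,0,0,0,0,0.65],
    [0,0,0,0,0,0,0.2],
    [0,0,0,0,0,0,0.2],
    [0,0,0,0,0,0,0.2],
    [0,0,0,0,0,0,0.2]
  ],
  "force": 40
}}

```text
t: 66.85
tool_pos: [0.6192, 0.1415, 0.0232]
ee_rot: [[-0.999, 0.002, 0.053], [-0.053, 0.001, -0.999], [-0.002, -1.0, -0.001]]
ft_force: [-0.6, -0.2, -1.6]
width: 0.415
```

```bash
python3 - <<'E'
from h import *
c=snap('wrist','w47.png')
plan([.6185,.1414,.0215],183.1)
E
```

```text
t 66.9 pos [0.6192 0.1415 0.0232] ang -176.94 tilt [-0.0024 -0.0006] w 0.413 F [ 0.6  0.5 -0.8]
 turn rotvec [ 0.04 -0.04 -0.14]  shift after turn mm [0.7 1.7 0.1]  max-rows 0.0
```

View pics/w47.png

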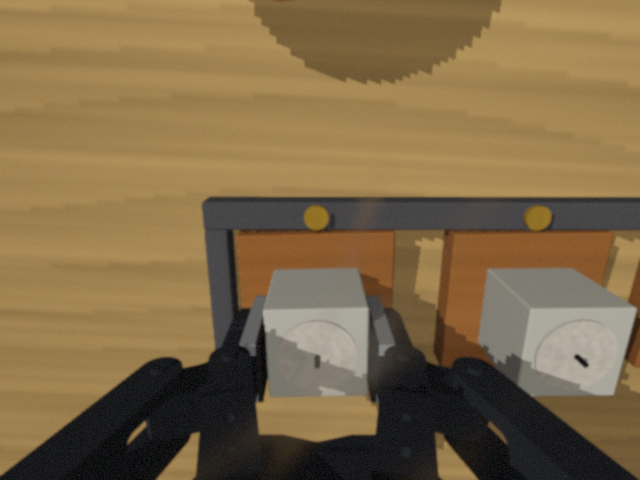

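Emit:
{"api": "jog_arm", "payload": {
  "motion": [
    [-0.0015,0.001,0.0005,0,0,0,0.2],
    [-0.0015,0,0.0003,0,0,0,0.2],
    [-0.001,0,0,0,0,0,0.2],
    [0,0,0,0,0,0,0.2]
  ],
  "force": 25
}}

```text
t: 67.4
tool_pos: [0.6195, 0.1415, 0.0235]
ee_rot: [[-0.999, -0.009, 0.053], [-0.053, 0.001, -0.999], [0.009, -1.0, -0.002]]
ft_force: [-1.3, 0.5, 0.5]
width: 0.414
```

Emit:
{"api": "jog_arm", "payload": {
  "motion": [
    [0,0,0,0,0,0,0.5],
    [0,0,0,0,0,0,0.65],
    [0,-0.02,0,0,0,0,0.65],
    [0,-0.03,0,0,0,0,0.65],
    [0,-0.03,0,0,0,0,0.7],
    [0,-0.03,0,0,0,0,1],
    [0.01,-0.03,0.02,0,0,0,1],
    [0.01,-0.03,0.03,0,0,0,1],
    [0.01,-0.02,0.03,0,0,0,1],
    [0.005,0,0.01,0,0,0,1],
    [0,0,0,0,0,0,1],
    [0,0,0,0,0,0,1]
  ]
}}

```text
t: 68.9
tool_pos: [0.5938, 0.0487, 0.2316]
ee_rot: [[-0.998, 0.01, 0.055], [-0.055, 0.003, -0.998], [-0.01, -1.0, -0.002]]
ft_force: [-0.6, -0.2, -0.0]
width: 1.0
```

```bash
python3 - <<'E'
from h import *
c=snap('wrist','w48.png')
plan([.58,.03,.26],183)
o=cv2.morphologyEx
d,g=railpose(c)
print('rail');show([r for r in rect(c,o(d,cv2.MORPH_CLOSE,np.ones((7,7))),.012,600) if r[0][0]>600])
print('bases');show(rect(c,o(bases(c),cv2.MORPH_OPEN,np.ones((3,3))),.014,500))
print('cups');show(rect(c,o(cups(c),cv2.MORPH_OPEN,np.ones((3,3))),.05,300))
c=snap('top','t48.png');cv2.imwrite('pics/t48c.png',cv2.resize(c['color'][120:345,125:465],None,fx=2.3,fy=2.3,interpolation=cv2.INTER_CUBIC))
E
```

```text
t 68.95 pos [0.5937 0.0488 0.2312] ang -176.84 tilt [-0.0091 -0.002 ] w 0.999 F [-0.4 -0.4 -0.8]
 turn rotvec [ 0.11  0.16 -0.52]  shift after turn mm [ 14.6 -28.8  18. ]  max-rows 0.7
rail
 c [669.7 -82.6] L W [81.2 10.4] ang 93.1 px [467. 126.]
 c [665.2   8.2] L W [80.7  9.5] ang 93.1 px [366. 125.]
 c [660.4  98.7] L W [80.8 10.4] ang 92.8 px [266. 125.]
 c [624.5 166.9] L W [75.1 41.1] ang 2.9 px [181. 151.]
 c [742.  -42.3] L W [64.5 22.8] ang 108.6 px [434.  34.]
bases
 c [ 633.4 -126.9] L W [70.2 65.3] ang 93.2 px [504. 169.]
 c [628.5 -38.4] L W [66.9 65.4] ang 93.1 px [408. 168.]
 c [623.6  51.2] L W [65.4 65.1] ang 3.1 px [316. 171.]
 c [619.2 140.8] L W [68.2 64.4] ang 93.2 px [228. 160.]
 c [744.7 162.1] L W [87.8 22. ] ang 93.1 px [189.  10.]
cups
 c [ 633.6 -128.7] L W [35.5 33.5] ang 93.2 px [530. 175.]
 c [623.6  51.8] L W [34.5 33.5] ang 93.2 px [315. 175.]
 c [618.7 141.5] L W [34.7 33.5] ang 93.2 px [208. 175.]
 c [629.  -38.6] L W [34.9 34.3] ang 93.2 px [423. 175.]
 c [751.8 -24.3] L W [47.3 10.5] ang 93.1 px [426.   5.]
```

View pics/w48.png

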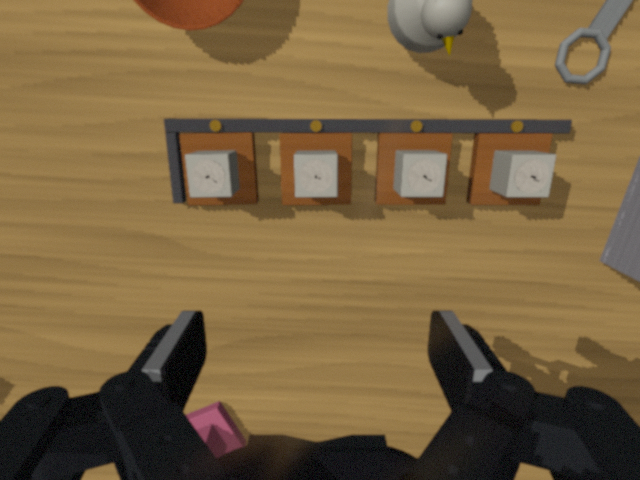

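View pics/t48c.png

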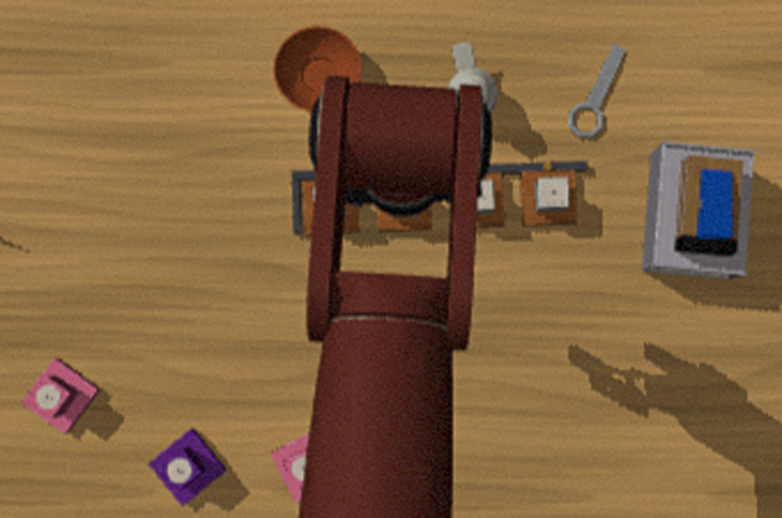

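All square to the rail now (93.2° vs 93.1°), with spacings of 89.8, 90.6 and 90.2 mm. I'll zoom for gaps, then retreat and look again.

```bash
python3 - <<'E'
import cv2
im=cv2.imread('pics/w48.png')
cv2.imwrite('pics/w48a.png',cv2.resize(im[108:215,155:365],None,fx=3.8,fy=3.8,interpolation=cv2.INTER_CUBIC))
cv2.imwrite('pics/w48b.png',cv2.resize(im[108:215,365:575],None,fx=3.8,fy=3.8,interpolation=cv2.INTER_CUBIC))
E
```

```text
(no output)
```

View pics/w48a.png

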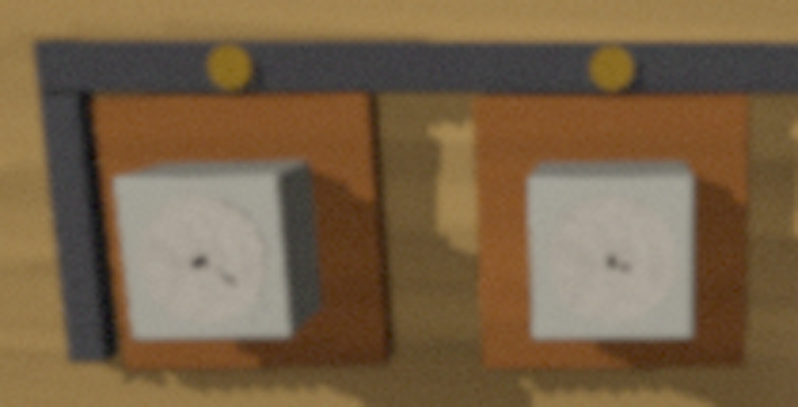

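View pics/w48b.png

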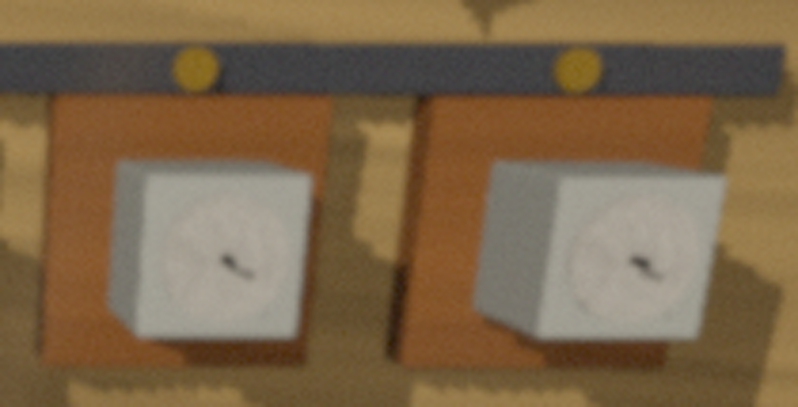

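All four are flush, with studs within about 1 mm of the base centres. Moving away to check for a late disturbance.

Emit:
{"api": "jog_arm", "payload": {
  "motion": [
    [0.03,-0.02,0.02,0,0,0,1],
    [0.04,-0.01,0.04,0,0,0,1],
    [0.04,0,0.05,0,0,0,1],
    [0.03,0,0.05,0,0,0,1],
    [0.02,0,0.05,0,0,0,1],
    [0.01,0,0.05,0,0,0,1],
    [0.01,0,0.05,0,0,0,1],
    [0.01,0,0.05,0,0,0,1],
    [0.01,0,0.05,0,0,0,1],
    [0,0,0.02,0,0,0,1],
    [0,0,0,0,0,0,1],
    [0,0,0,0,0,0,1],
    [0,0,0,0,0,0,1],
    [0,0,0,0,0,0,1],
    [0,0,0,0,0,0,1],
    [0,0,0,0,0,0,1],
    [0,0,0,0,0,0,1],
    [0,0,0,0,0,0,1],
    [0,0,0,0,0,0,1],
    [0,0,0,0,0,0,1]
  ]
}}

```text
t: 71.5
tool_pos: [0.4184, -0.3938, 0.2483]
ee_rot: [[-0.997, -0.002, 0.073], [-0.073, 0.012, -0.997], [0.001, -1.0, -0.012]]
ft_force: [0.3, 0.3, 0.5]
width: 0.997
```

Emit:
{"api": "jog_arm", "payload": {
  "motion": [
    [0,0,0,0,0,0,1],
    [0,0,0,0,0,0,1],
    [0,0,0,0,0,0,1],
    [0,0,0,0,0,0,1],
    [0,0,0,0,0,0,1],
    [0,0,0,0,0,0,1],
    [0,0,0,0,0,0,1],
    [0,0,0,0,0,0,1],
    [0,0,0,0,0,0,1],
    [0,0,0,0,0,0,1],
    [0,0,0,0,0,0,1],
    [0,0,0,0,0,0,1],
    [0,0,0,0,0,0,1],
    [0,0,0,0,0,0,1],
    [0,0,0,0,0,0,1],
    [0,0,0,0,0,0,1],
    [0,0,0,0,0,0,1],
    [0,0,0,0,0,0,1],
    [0,0,0,0,0,0,1],
    [0,0,0,0,0,0,1]
  ]
}}

```text
t: 74.0
tool_pos: [0.4184, -0.3938, 0.2483]
ee_rot: [[-0.997, -0.002, 0.073], [-0.073, 0.012, -0.997], [0.002, -1.0, -0.012]]
ft_force: [0.8, 0.4, -0.2]
width: 0.998
```

```bash
python3 - <<'E'
from h import *
c=snap('top','t49.png');cv2.imwrite('pics/t49c.png',cv2.resize(c['color'][120:345,125:465],None,fx=2.3,fy=2.3,interpolation=cv2.INTER_CUBIC))
c=snap('side','s49.png');print(read_state()['t'])
E
```

```text
74.1
```

View pics/t49c.png

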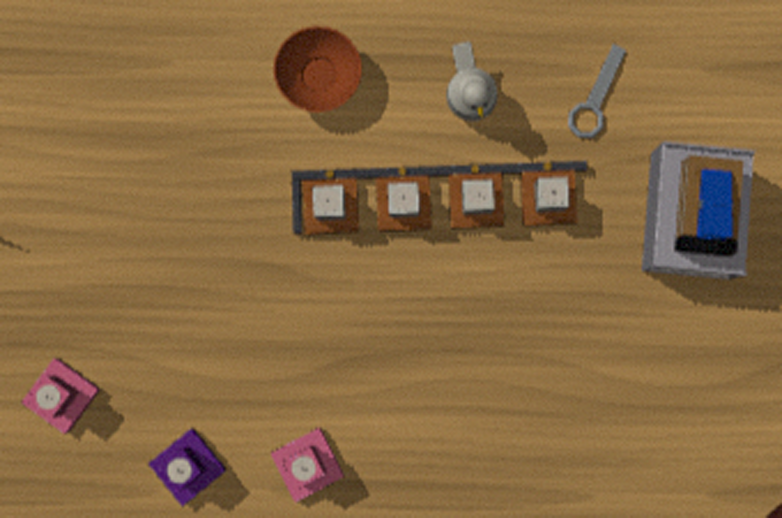

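View pics/s49.png

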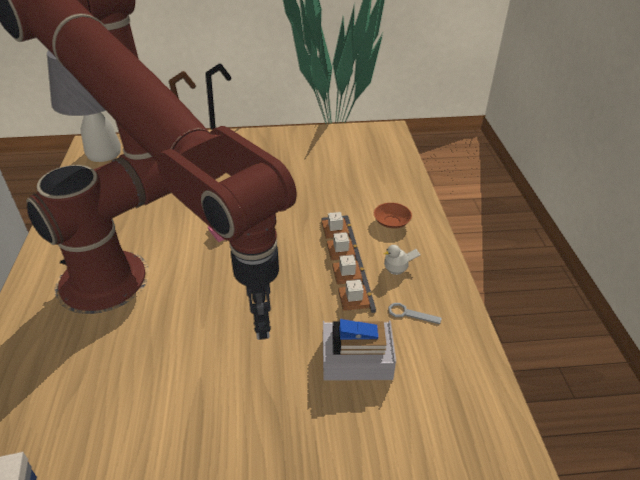

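Everything is in place; the dish, bird, opener and look-alikes have not moved. I'll pause once more for a late knock, then hand in.

Emit:
{"api": "jog_arm", "payload": {
  "motion": [
    [0,0,0,0,0,0,1],
    [0,0,0,0,0,0,1],
    [0,0,0,0,0,0,1],
    [0,0,0,0,0,0,1],
    [0,0,0,0,0,0,1],
    [0,0,0,0,0,0,1],
    [0,0,0,0,0,0,1],
    [0,0,0,0,0,0,1],
    [0,0,0,0,0,0,1],
    [0,0,0,0,0,0,1],
    [0,0,0,0,0,0,1],
    [0,0,0,0,0,0,1],
    [0,0,0,0,0,0,1],
    [0,0,0,0,0,0,1],
    [0,0,0,0,0,0,1],
    [0,0,0,0,0,0,1],
    [0,0,0,0,0,0,1],
    [0,0,0,0,0,0,1],
    [0,0,0,0,0,0,1],
    [0,0,0,0,0,0,1]
  ]
}}

```text
t: 76.6
tool_pos: [0.4184, -0.3938, 0.2483]
ee_rot: [[-0.997, -0.002, 0.073], [-0.073, 0.012, -0.997], [0.002, -1.0, -0.012]]
ft_force: [-1.0, 0.2, -0.1]
width: 0.999
```

Emit:
{"api": "jog_arm", "payload": {
  "motion": [
    [0,0,0,0,0,0,1],
    [0,0,0,0,0,0,1],
    [0,0,0,0,0,0,1],
    [0,0,0,0,0,0,1],
    [0,0,0,0,0,0,1],
    [0,0,0,0,0,0,1],
    [0,0,0,0,0,0,1],
    [0,0,0,0,0,0,1],
    [0,0,0,0,0,0,1],
    [0,0,0,0,0,0,1],
    [0,0,0,0,0,0,1],
    [0,0,0,0,0,0,1],
    [0,0,0,0,0,0,1],
    [0,0,0,0,0,0,1],
    [0,0,0,0,0,0,1],
    [0,0,0,0,0,0,1],
    [0,0,0,0,0,0,1],
    [0,0,0,0,0,0,1],
    [0,0,0,0,0,0,1],
    [0,0,0,0,0,0,1]
  ]
}}

```text
t: 79.1
tool_pos: [0.4184, -0.3938, 0.2483]
ee_rot: [[-0.997, -0.002, 0.073], [-0.073, 0.012, -0.997], [0.002, -1.0, -0.012]]
ft_force: [-0.1, -0.8, 0.7]
width: 1.0
```

```bash
python3 - <<'E'
from h import *
a=cv2.imread('pics/t49.png').astype(int);c=snap('top','t50.png')
d=np.abs(c['color'].astype(int)-a).max(2)[120:345,125:465];print((d>40).sum(),d.max(),read_state()['t'])
if (d>40).sum()<20: print(close_job())
E
```

```text
0 29 79.15
the job is handed in; nothing more can be done
None
```

I slid all four candle holders against the rail, stacked both receipt books on the deck, laid the clip on the pile last, and handed the job in at about 79 s.

- **Row:** All four holders look flush and are square to the rail (93.2° against its 93.1°), with spacings of 89.8, 90.6 and 90.2 mm. The studs line up with the base centres to about 1 mm.
- **Pile:** The two books match each other within about 1 mm and the organiser's direction within about 0.5°. The pile sits about 2 mm off the deck centre. The clip is about 1.5 mm from the pile's middle and in line with it.
- **Other things:** In the top view the dish, bird, opener and pink and purple look-alikes stand as they did at the start. A last picture comparison, five seconds after the previous one, showed nothing moving.

**Checks that went wrong:**
- The late check found holder 1 about 1.5° askew, probably brushed as holder 2 passed. I re-gripped it and pressed it back. Its last push met little force (about 1 N), so that it is flush rests on the pictures.
- While sliding holder 2, the tool tilted about 2.5° for a moment before I corrected it.
- The top and wrist cameras disagreed by 2 to 4 mm, so I placed things by the wrist camera and by contact with the rail.
- I saw no separate knock to any holder.

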